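# Turn the washed heating-block inserts in the slide-jaw clamp and load the dry-block heater

## Task

The washed inserts are draining on the rubber mat: load every one into its own pocket of the dry-block heater, wells up and fully seated (any pocket will do), then switch the heater on. Two of them lie wells down; turn these over one at a time with the slide-jaw clamp - stand the insert on end in it, slide the jaw up so that it grips the insert by itself, upright, let go, take the insert afresh from the other side, and seat it in the heater before you clamp the other one. Leave the tray of tubes, the bottle and the tip box alone.

Things in the scene. Friction and masses are not known exactly. Their poses are not given: they have to be found in the camera images.
- insert1: Bare aluminium insert, 210 g: plate 44 x 90 x 8 mm with 8 dark round wells (13 mm) in its outer face; behind it, centred, a block 44 x 50 x 22 mm, so the plate juts out 20 mm at each end (ears). 44 (x) x 90 (y) x 30 mm; long sides flat, 44 mm apart. Origin: centre of the wells face; z points out of the wells, y along the length. Ends alike. Starts wells down.
- insert2: Bare aluminium insert, 210 g: plate 44 x 90 x 8 mm with 8 dark round wells (13 mm) in its outer face; behind it, centred, a block 44 x 50 x 22 mm, so the plate juts out 20 mm at each end (ears). 44 (x) x 90 (y) x 30 mm; long sides flat, 44 mm apart. Origin: centre of the wells face; z points out of the wells, y along the length. Ends alike. Starts wells down.
- insert3: Bare aluminium insert, 210 g: plate 44 x 90 x 8 mm with 8 dark round wells (13 mm) in its outer face; behind it, centred, a block 44 x 50 x 22 mm, so the plate juts out 20 mm at each end (ears). 44 (x) x 90 (y) x 30 mm; long sides flat, 44 mm apart. Origin: centre of the wells face; z points out of the wells, y along the length. Ends alike. Starts wells up; may be absent.
- insert4: Bare aluminium insert, 210 g: plate 44 x 90 x 8 mm with 8 dark round wells (13 mm) in its outer face; behind it, centred, a block 44 x 50 x 22 mm, so the plate juts out 20 mm at each end (ears). 44 (x) x 90 (y) x 30 mm; long sides flat, 44 mm apart. Origin: centre of the wells face; z points out of the wells, y along the length. Ends alike. Starts wells up; may be absent.
- mat: Fixed black rubber draining mat, 270 x 290 x 4 mm thick. Origin: centre of its underside, on the bench.
- clamp: Fixed slide-jaw clamp. Base plate 60 (x) x 180 mm (y, -145 to +35), its top 12 mm above the bench. Fixed jaw 36 wide (x), 24 mm thick, top 30 mm above the bench; the moving jaw on the -y side is as wide and high, 75 mm long. Origin: on the bench below the middle of the fixed jaw's gripping face, which faces -y; z up.
- clamp_seat (a point): Middle of the foot of the fixed jaw's face, on the base plate. An insert stands here on end: one ear (8 x 20 mm) between the jaws, resting on the base plate, its back against the fixed jaw, its block over the fixed jaw (2 mm clear), wells facing the moving jaw. Unclamped it leans about 5 degrees. The jaws are narrower than the insert, so its long sides stay free.
- jaw (a joint): Travel of the clamp's moving jaw, m: 0 = open, 32 mm between the faces; grows to 0.030 as the jaw closes towards +y of the clamp (gap = 0.032 - value; an 8 mm ear is gripped at 0.024). About 6 N of drag; it stays where it is left, and a gripped ear can be pulled straight up out of it.
- jaw_grip (a point): Point in the black upright handle of the moving jaw (30 mm wide in x, 12 mm thick in y, standing from 30 to 60 mm above the bench), 12 mm below its top and midway in its thickness. The handle's middle is 60 mm behind the moving jaw's face.
- heater: Fixed dry-block heater, white, 260 (x, -100 to +160) x 210 mm (y), deck 55 mm above the bench. Origin: on the bench below the middle of the four pockets; z up. Two troughs 56 mm wide, 35 mm deep run along x at y = -52 and +52 mm, x -90 to +90, two pockets in each. Beside a seated insert (in x) the trough is open for fingers: 29 mm between neighbours, 31 mm at the ends.
- pocket1 (a point): Where the centre of the wells face (an insert's origin) is when an insert is seated, wells up, in this pocket: 63 mm above the bench, at x = -36.5 mm, y = -52 mm of the heater. The insert lies with its length along the heater's y, block in the trough (3 mm play), ears on the deck, between 6 mm high ribs beside the ear ends (2 mm play).
- pocket2 (a point): Where the centre of the wells face (an insert's origin) is when an insert is seated, wells up, in this pocket: 63 mm above the bench, at x = 36.5 mm, y = -52 mm of the heater. The insert lies with its length along the heater's y, block in the trough (3 mm play), ears on the deck, between 6 mm high ribs beside the ear ends (2 mm play).
- pocket3 (a point): Where the centre of the wells face (an insert's origin) is when an insert is seated, wells up, in this pocket: 63 mm above the bench, at x = -36.5 mm, y = 52 mm of the heater. The insert lies with its length along the heater's y, block in the trough (3 mm play), ears on the deck, between 6 mm high ribs beside the ear ends (2 mm play).
- pocket4 (a point): Where the centre of the wells face (an insert's origin) is when an insert is seated, wells up, in this pocket: 63 mm above the bench, at x = 36.5 mm, y = 52 mm of the heater. The insert lies with its length along the heater's y, block in the trough (3 mm play), ears on the deck, between 6 mm high ribs beside the ear ends (2 mm play).
- power (a joint): The heater's power switch, a black toggle lever about 45 mm long on the deck on the heater's far (+x) side, 128 mm from the origin. 0 = off (leaning to -y of the heater), 1.0 rad = on (leaning to +y); on counts from 0.8. Stays where it is put; a light push on its end will do.
- power_tip (a point): Centre of the black ball (26 mm) at the tip of the power lever, about 117 mm above the bench when off; it stands 45 mm from the lever's pivot, which lies 77 mm above the bench. The lever stops against its ends at 0 and 1.0 rad.
- tubetray: Bystander: white foam tray 120 x 160 mm with blue-capped tubes, 90 mm high. Origin: centre of its underside.
- bottle: Bystander: white bottle, 60 mm across, 130 mm high. Origin: centre of its underside.
- tipbox: Bystander: grey box of pipette tips with a clear lid, 85 x 120 x 62 mm. Origin: centre of its underside.

How it is judged:
By the outcome, as a careful person would: the job done as asked, in the order asked, and still so for the second after the job is handed in, with the robot touching nothing.
Of insert3, insert4 only 1 to 2 are there at a start; the rules pass over those that are not, and their reading is None.
At some moment in a run one of insert3, insert4 may be knocked a few centimetres aside while the robot is not near it.
It also fails if it takes over 210 s, if anything falls off the work surface, if the arm or the gripper's body presses on something with over 40 N, if the wrist force passes 120 N, or if a joint passes its speed limit or range.

## Robot

A 6-joint arm with a two-finger parallel gripper is mounted at the origin on the work surface. World frame = base frame: x ahead of the robot, y to its left, z up, the work surface at z = 0. Lengths are in mm, angles in degrees, forces in N, time in s.
With the tool pointing down it reaches from about 225 to 875 mm from the base axis. Payload 3.4 kg.
Tool frame: the origin (TCP) lies midway between the tips of the shut fingers; the grasp point (between the pads) lies 19 mm behind it; z points along the fingers, y is the line along which they close (so a half turn about z gives the same grasp; the last joint's range is limited). The gripper opens to 85 mm and grips with 20 to 120 N. Pads are 22 mm wide; open, the fingers measure 114 mm over their backs; the gripper's body (76 mm by 85 mm) begins 54 mm behind the grasp point. The pads swing forward as they close: fully open they stand 13 mm farther back than shut.
Start: joints at [62.968, 15.808, 86.224, -0, 77.962, -6.933], TCP at [197.616, 540.01, 231.328] pointing down, gripper open.
Joint ranges: [-165.64, 165.64], [-43.16, 119.46], [12.63, 154.43], [-67.54, 247.53], [6.08, 155.33], [-154.97, 154.97]. Speed limits (degrees/s): [147.25, 147.25, 180, 180, 180, 180].

## Interface

Orientations are given as [roll, pitch, yaw] about the fixed x, y, z axes, in that order (R = Rz(yaw) Ry(pitch) Rx(roll)).
In Python, from workcell import arm gives the robot as it stands. The module is installed in compiled form; this text tells all that it offers.
- The arm moves only by the tool carry_out, never from a script. Its argument "plan" is a list of rows, each an object of numbers: "fingers": the opening in per cent of the stroke, from 0 (shut) to 100 (fully open); "tx", "ty", "tz": the shift along the tool's x, y, z in cm; "roll": the turn about the tool's z in rad. A call has 1 to 10 rows; each row is the pose to reach, as a shift and turn from the pose commanded when the call began, along the tool's axes at that moment; what a row does not reach only later rows make up. A row lasts 1/8 s, in which the tool goes at most 62.5 mm and 10.7 degrees, less where a joint would pass 70% of its speed; a pose out of reach is approached as far as the arm can. A call with a gripper value outside its range is refused whole. The fingers move at their own pace and stop on an object; "grip_force" is the grip in N (left out, the last holds). Time passes only in rows, so rows that repeat a pose let the fingers close. It gives the time, the measured TCP pose, the force, the opening and the grip force at its end, in the units of the state.
- arm.state(): the state, without advancing time (a new reading comes with each control period).
- arm.get_image(name): name is "scene" or "top"; returns a dict with "img" (480x640x3 uint8, red, green, blue), "vfov" (degrees; the focal length in pixels is half the picture's height over the tangent of half this angle, whatever the lens; pixels are square), "cx", "cy" (the principal point, pixels), "R" (3x3) and "t" (3): a world point X has camera coordinates R X + t. Camera axes: x right, y down, z forward; pixel columns grow to the right and rows downward; lengths in mm; the calibration is good to about 2 mm. A picture is of the moment at which its call begins. There is no depth.
- arm.finish_job(): hands the job in; it is judged then, once.
The state is a dict: "t": time; "q": joint angles; "joint_velocities": joint speeds; "tau": joint torques, N m; "tool_pos": TCP position; "tool_rot": TCP orientation; "wrist_force": force on the tool from outside, world axes, zero at the start; "moment": the same for the moment, N m; "opening": finger opening in mm; "grip_force": force on a finger pad.
Only numpy, scipy, OpenCV 4.12 (cv2) and the standard library are available. Lean on these libraries where they do the work, as an engineer would, in place of code of your own. Each camera call takes 0.05 s, during which the arm holds its last target. There are 200 camera calls.

## Working session

There is one attempt and no reset: what is moved stays moved. The work goes in short steps, Python scripts to look and compute and a tool call to move; the robot and the scene stay as the last step left them, time stands still between calls to the robot, and variables do not carry over. Pictures are saved under pics/ and viewed, at most 14 in all, crops included, and the job is handed in when it is done.

Besides the shell and the picture viewer there is one more tool, called after ">>>" by a JSON object that holds its "method" and its "body", one argument or row to a line. carry_out: Moves the arm, as the interface text tells. Its arguments: {"type":"object","properties":{"plan":{"type":"array"},"grip_force":{"type":"number"}},"required":["plan"]}

```bash
mkdir -p pics; cat > h.py <<'E'
import numpy as np, cv2
from workcell import arm
def snap(name,cam):
    d=arm.get_image(cam); cv2.imwrite(f'pics/{name}.png',d['img'][:,:,::-1]); return d
def f(d): return 240/np.tan(np.radians(d['vfov'])/2)
def ray(d,u,v,z):
    R=np.array(d['R']);t=np.array(d['t']);F=f(d)
    c=-R.T@t; r=R.T@np.array([(u-d['cx'])/F,(v-d['cy'])/F,1]); return c+r*(z-c[2])/r[2]
def proj(d,X):
    p=np.array(d['R'])@np.array(X,float)+np.array(d['t']); return np.array([d['cx'],d['cy']])+f(d)*p[:2]/p[2]
E
python3 - <<'E'
from h import *
for c in('scene','top'):
    d=snap(c+'0',c); print(c,d['vfov'],d['cx'],d['cy'],np.round(d['R'],3).tolist(),np.round(d['t'],1).tolist(),np.round(-np.array(d['R']).T@d['t']))
print(arm.state())
E
```

```text
scene 55.61393786773772 322.05740832001857 231.13166566956966 [[-0.632, 0.775, 0.004], [0.635, 0.521, -0.571], [-0.444, -0.358, -0.821]] [354.5, -338.4, 1201.0] [972. 332. 792.]
top 56.570128560958004 326.5784488559757 238.24148901847488 [[-0.006, -1.0, 0.001], [-0.974, 0.006, -0.227], [0.227, -0.003, -0.974]] [41.9, 629.8, 1001.1] [ 386.   41. 1118.]
{'t': 0.1, 'q': array([ 6.29667395e+01,  1.58438076e+01,  8.62873973e+01, -1.08506450e-03,
        7.79637285e+01, -6.93046317e+00]), 'joint_velocities': array([ 0.03961328, -0.09698706, -0.08261666, -0.09528919, -0.03981503,
        0.06347801]), 'tau': array([ 7.17758194e-04, -4.17699623e+01, -2.46405476e+01, -3.45620492e-04,
        5.81613538e-03,  1.91862995e-06]), 'tool_pos': array([197.40209156, 539.54590914, 230.53208661]), 'tool_rot': array([-1.79905632e+02, -1.04020233e-02,  1.59897421e+02]), 'wrist_force': array([-0.93257419,  0.54762303,  0.8761819 ]), 'moment': array([-0.00910446,  0.01602125,  0.00292107]), 'grip_force': 0.0, 'opening': 85.36017288037297}
```

View pics/scene0.png

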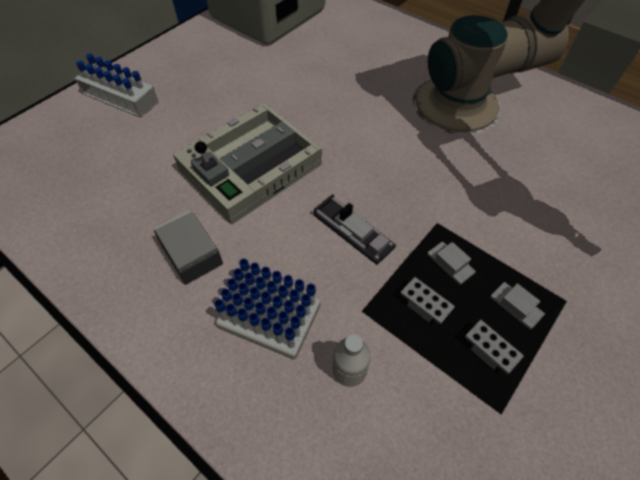

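View pics/top0.png

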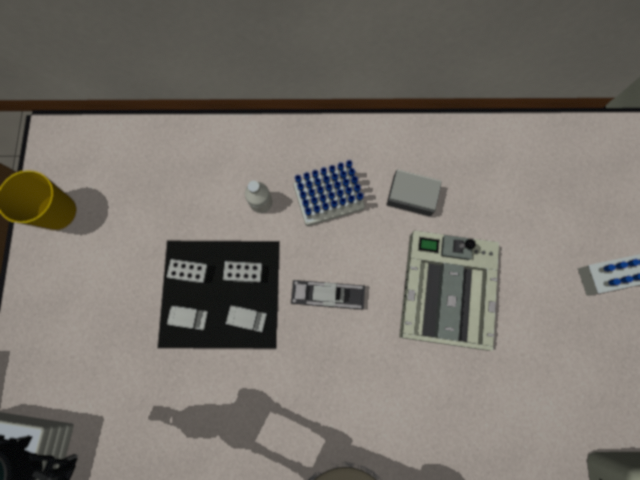

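The scene shows four inserts: two wells up (scene ~(427,300),(494,345)) and two wells down ((452,260),(518,303)). The clamp is at (355,228) and the heater at (250,165), with its lever at (201,147). In the top view the mat is at (220,293), the clamp at (330,294) and the heater at (450,290). I'll enlarge these to pick corners.

```bash
python3 - <<'E'
import cv2,numpy as np
t=cv2.imread('pics/top0.png')
def up(im,x0,y0,x1,y1,s):
    c=cv2.resize(im[y0:y1,x0:x1],None,fx=s,fy=s,interpolation=cv2.INTER_CUBIC)
    c=cv2.convertScaleAbs(c,alpha=1.3,beta=20)
    for x in range((x0+9)//10*10,x1,10):
        cv2.line(c,((x-x0)*s,0),((x-x0)*s,4 if x%50 else 12),(0,0,255),1)
        if x%20==0: cv2.putText(c,str(x),((x-x0)*s,18),0,.35,(0,0,255),1)
    for y in range((y0+9)//10*10,y1,10):
        cv2.line(c,(0,(y-y0)*s),(6,(y-y0)*s),(0,0,255),1); cv2.putText(c,str(y),(8,(y-y0)*s+4),0,.35,(0,0,255),1)
    return c
a=up(t,155,235,285,353,5); cv2.imwrite('pics/c1.png',a)
b=up(t,285,228,510,352,3)
s=cv2.imread('pics/scene0.png')
cv2.imwrite('pics/c2.png',b)
cv2.imwrite('pics/c3.png',up(s,170,95,400,265,3))
E
```

```text
(no output)
```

View pics/c1.png

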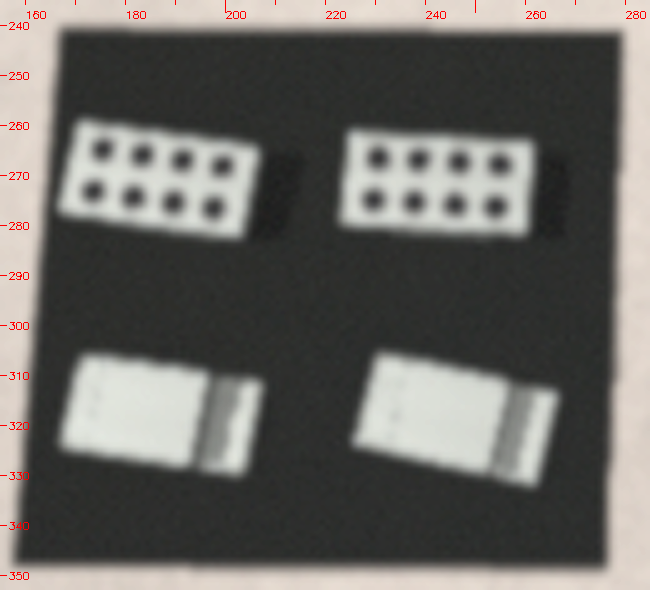

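View pics/c2.png

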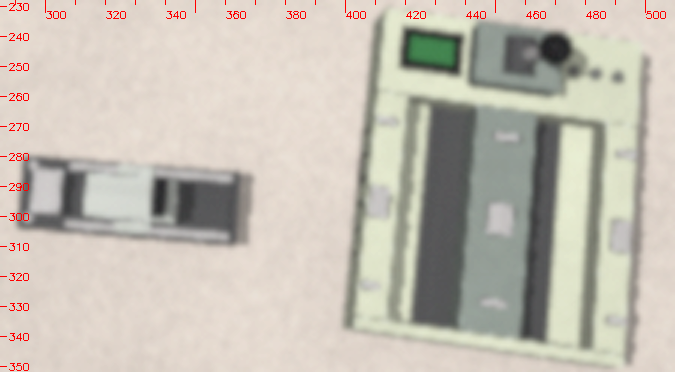

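View pics/c3.png

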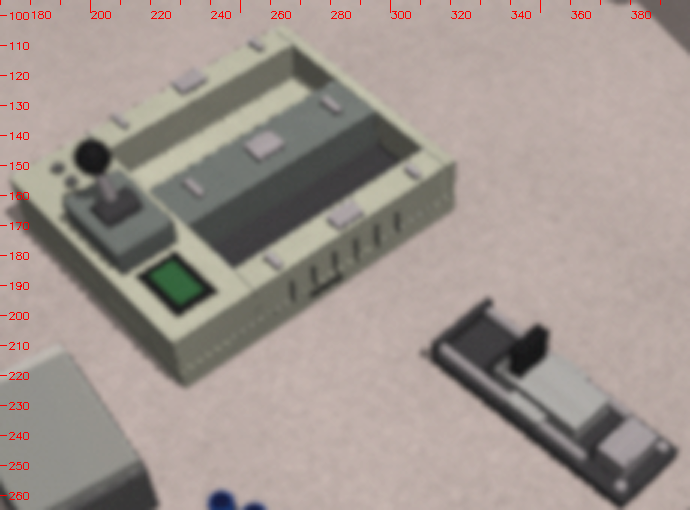

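```bash
cat > m.py <<'E'
from h import *
from scipy.optimize import least_squares
T=arm.get_image('top');S=arm.get_image('scene')
def fit(obs,x0):
    # obs: (cam, (u,v), (X,Y,Z) local)
    def res(p):
        c,s=np.cos(p[2]),np.sin(p[2]);o=[]
        for cam,uv,X in obs:
            o+=list(proj(cam,[p[0]+c*X[0]-s*X[1],p[1]+s*X[0]+c*X[1],X[2]])-uv)
        return o
    r=least_squares(res,x0,loss='soft_l1'); return r.x,np.round(np.array(res(r.x)).reshape(-1,2),1)
def c1(x,y): return np.array([155+x/5,235+y/5])
def c2(x,y): return np.array([285+x/3,228+y/3])
def c3(x,y): return np.array([170+x/3,95+y/3])
E
python3 - <<'E'
from m import *
def show(n,r): print(n,np.round([r[0][0],r[0][1],np.degrees(r[0][2])],1),r[1].tolist())
# local x,y ~ world x,y ; image up=+x, left=+y
def rect(pts,hx,hy,z): # order TL,TR,BR,BL
    return [(T,c1(*p),q) for p,q in zip(pts,[(hx,hy,z),(hx,-hy,z),(-hx,-hy,z),(-hx,hy,z)])]
show('mat',fit(rect([(62,30),(622,32),(606,567),(15,565)],135,145,4),[400,300,0])); 
show('mat2',fit(rect([(62,30),(622,32),(606,567),(15,565)],145,135,4),[400,300,0]))
for n,p,z in [('A',[(78,120),(260,147),(243,238),(57,213)],34),('B',[(348,130),(534,142),(527,236),(340,223)],34),('C',[(82,355),(263,380),(243,475),(60,447)],12),('D',[(380,352),(558,390),(538,486),(353,445)],12)]:
    show(n,fit(rect(p,22,45,z),[400,300,0]))
H=[(160,105),(-100,105),(-100,-105),(160,-105)]
o=[(T,c2(*p),(*q,55)) for p,q in zip([(383,12),(347,326),(630,348),(648,42)],H)]
o2=[(S,c3(*p),(*q,55)) for p,q in zip([(178,343),(455,162),(285,28),(12,185)],H)]
for oo in(o,o2,o+o2): show('heater',fit(oo,[400,-250,0]))
K=[(30,35),(-30,35),(-30,-145),(30,-145)]
o2=[(S,c3(*p),(*q,12)) for p,q in zip([(622,505),(680,448),(490,300),(432,350)],K)]
o=[(T,c2(*p),(*q,12)) for p,q in zip([(28,157),(18,224),(246,244),(250,174)],K)]
for oo in(o,o2,o+o2): show('clamp',fit(oo,[400,50,0]))
E
```

```text
mat [507.2 303.6  -0.6] [[-0.6, -1.0], [0.6, -0.9], [0.7, 0.8], [-0.8, 0.6]]
mat2 [511.8 304.    0.6] [[2.4, -5.5], [-4.4, -7.4], [-2.4, 1.9], [4.1, 4.1]]
A [558.8 381.2 351.8] [[0.2, 0.7], [-0.3, 0.2], [-0.5, -0.4], [0.6, -0.4]]
B [ 556.5  244.9 -723.8] [[0.6, 0.6], [-0.2, 0.4], [-0.5, -0.7], [0.2, -0.3]]
C [ 446.5  379.3 -368.6] [[-0.0, 0.2], [-0.3, 0.5], [0.0, -0.4], [0.3, -0.2]]
D [443.7 235.  -12.3] [[-0.1, 0.5], [-0.1, 0.5], [-0.4, -0.7], [0.7, -0.3]]
heater [ 480.8 -257.4   -8.1] [[0.9, -2.1], [2.8, 0.6], [-1.1, 5.7], [-1.8, -0.9]]
heater [ 414.6 -253.4   -9.3] [[19.4, -19.6], [17.9, -16.1], [18.0, -15.3], [20.5, -19.7]]
heater [ 480.3 -252.1   -8.3] [[-0.9, -2.0], [0.4, 0.6], [-3.6, 6.1], [-3.7, -0.4], [-1.3, 0.2], [0.5, -1.0], [-0.6, -1.8], [-1.4, -2.4]]
clamp [ 506.    84.7 7554.9] [[0.8, -0.8], [1.8, 1.0], [-1.2, 0.5], [-1.1, -0.5]]
clamp [506.3  93.  354.3] [[-0.0, -0.9], [-0.1, 0.3], [0.1, 1.1], [0.0, -0.2]]
clamp [ 506.    90.7 1794.4] [[-1.4, -0.9], [-0.7, 0.9], [-3.8, 1.0], [-3.4, 0.0], [-0.8, -1.7], [-0.9, -0.5], [-0.8, 0.6], [-0.8, -0.7]]
```

```bash
cat >> m.py <<'E'
from scipy.ndimage import map_coordinates
def edgefit(imgs,segs,p0,w=4,iters=8,free=(1,1,1),verbose=True,n=25):
    """imgs: list of cam dicts; segs: per-cam list of ((x,y,z),(x,y,z)) local"""
    p=np.array(p0,float); free=np.array(free,bool)
    G=[cv2.GaussianBlur(cv2.cvtColor(d['img'],cv2.COLOR_RGB2GRAY).astype(float),(0,0),.8) for d in imgs]
    for it in range(iters):
        ww=w if it<3 else max(1.5,w/2)
        obs=[]
        for ci,(d,g,ss) in enumerate(zip(imgs,G,segs)):
            for si,(a,b) in enumerate(ss):
                a,b=np.array(a,float),np.array(b,float)
                for k in np.linspace(.06,.94,n):
                    X=a+(b-a)*k
                    W=lambda X,p:np.array([p[0]+np.cos(p[2])*X[0]-np.sin(p[2])*X[1],p[1]+np.sin(p[2])*X[0]+np.cos(p[2])*X[1],X[2]])
                    u=proj(d,W(X,p)); v=proj(d,W(X+(b-a)*.01,p))-u; nn=np.array([-v[1],v[0]])/np.linalg.norm(v)
                    s=np.arange(-ww,ww+.01,.25); q=u+s[:,None]*nn
                    gr=np.abs(np.gradient(map_coordinates(g,[q[:,1],q[:,0]],order=1,mode='nearest'),.25))
                    j=gr.argmax()
                    if gr[j]>4 and 0<j<len(s)-1: obs.append((ci,si,d,X,u+s[j]*nn,nn))
        def res(dp):
            P=p.copy();P[free]+=dp*np.array([1,1,.01])[free]
            return [np.dot(proj(d,W(X,P))-m,nn) for _,_,d,X,m,nn in obs]
        r=least_squares(res,np.zeros(free.sum()),loss='soft_l1',f_scale=.5); p[free]+=r.x*np.array([1,1,.01])[free]
    e=np.array(res(np.zeros(free.sum())))
    if verbose:
        print('fit',np.round(p[:2],1),round(np.degrees(p[2]),2),'n',len(obs),'rms',e.std().round(2))
        print({(c,s):(round(float(np.median([x for x,o in zip(e,obs) if o[0]==c and o[1]==s])),1)) for c,s in sorted({o[:2] for o in obs})})
    return p
def box(x0,x1,y0,y1,z): 
    c=[(x0,y0,z),(x1,y0,z),(x1,y1,z),(x0,y1,z)]; return [(c[i],c[(i+1)%4]) for i in range(4)]
HS=box(-100,160,-105,105,55)+box(-90,90,-80,-24,55)+box(-90,90,24,80,55)
KS=box(-18,18,0,24,30)+box(-18,18,-107,-32,30)+box(-30,30,-145,35,12)
E
python3 - <<'E'
from m import *
h0=[480,-255,np.radians(-8.5)];k0=[506,88,np.radians(-5.5)]
for c in([T],[S],[T,S]):
    edgefit(c,[HS]*len(c),h0); edgefit(c,[KS]*len(c),k0)
h=edgefit([T,S],[HS]*2,h0,verbose=0);k=edgefit([T,S],[KS]*2,k0,verbose=0)
ims=[]
for d,(x0,y0,x1,y1) in((T,(285,225,510,355)),(S,(170,95,400,265))):
    s=3.4; im=cv2.resize(d['img'][y0:y1,x0:x1,::-1],None,fx=s,fy=s,interpolation=cv2.INTER_CUBIC)
    for p,SS in((h,HS),(k,KS)):
        R=np.array([[np.cos(p[2]),-np.sin(p[2]),0],[np.sin(p[2]),np.cos(p[2]),0],[0,0,1]])
        for a,b in SS:
            P=[tuple(int(q) for q in ((proj(d,R@np.array(x,float)+[p[0],p[1],0])-[x0,y0]+.5)*s)) for x in(a,b)]
            cv2.line(im,*P,(0,0,255),1)
    ims.append(im)
m=max(i.shape[1] for i in ims); im=np.vstack([np.pad(i,((0,0),(0,m-i.shape[1]),(0,0))) for i in ims]); im=cv2.resize(im,(int(im.shape[1]*599/im.shape[0]),599))if im.shape[0]>600 else im
cv2.imwrite('pics/ov.png',im)
E
```

```text
fit [ 480.7 -255. ] -8.47 n 284 rms 0.43
{(0, 0): 0.2, (0, 1): 0.2, (0, 2): 0.0, (0, 3): 0.8, (0, 4): -0.0, (0, 5): 0.2, (0, 6): 0.0, (0, 7): 0.0, (0, 8): -0.0, (0, 9): 0.2, (0, 10): -0.2, (0, 11): 0.0}
fit [507.3  91.3] -5.21 n 249 rms 0.51
{(0, 0): -0.2, (0, 1): -0.2, (0, 2): -0.3, (0, 3): -0.0, (0, 4): -0.2, (0, 5): -0.2, (0, 7): 0.7, (0, 8): 0.0, (0, 9): -0.7, (0, 10): -0.3, (0, 11): -0.8}
fit [ 480.5 -254.2] -8.44 n 251 rms 0.42
{(0, 0): 0.3, (0, 1): 0.0, (0, 2): -0.0, (0, 3): 0.2, (0, 4): 0.3, (0, 5): -0.9, (0, 6): -0.0, (0, 7): 0.0, (0, 8): 0.0, (0, 9): 0.3, (0, 10): 0.2, (0, 11): 0.2}
fit [506.4  93.1] -1.96 n 179 rms 0.71
{(0, 0): -0.5, (0, 1): -0.5, (0, 2): 0.3, (0, 3): -0.7, (0, 5): 0.5, (0, 6): -1.7, (0, 7): -0.4, (0, 8): -0.0, (0, 9): -0.4, (0, 10): -1.0, (0, 11): -0.3}
fit [ 480.6 -254.7] -8.44 n 540 rms 0.46
{(0, 0): 0.2, (0, 1): 0.3, (0, 2): 0.3, (0, 3): 1.0, (0, 4): -0.3, (0, 5): 0.3, (0, 6): 0.0, (0, 7): 0.1, (0, 8): -0.3, (0, 9): 0.3, (0, 10): 0.0, (0, 11): -0.0, (1, 0): -0.0, (1, 1): 0.0, (1, 2): -0.2, (1, 3): 0.5, (1, 4): 0.2, (1, 5): -0.2, (1, 6): 0.0, (1, 7): -0.0, (1, 8): 0.2, (1, 9): 0.3, (1, 10): 0.0, (1, 11): -0.0}
fit [506.7  92. ] -4.71 n 417 rms 0.69
{(0, 0): -0.5, (0, 1): -0.5, (0, 2): 0.2, (0, 3): 0.2, (0, 4): -0.6, (0, 5): 0.0, (0, 7): 0.9, (0, 8): -0.3, (0, 9): -0.7, (0, 10): 0.0, (0, 11): -0.8, (1, 0): 0.0, (1, 1): 0.0, (1, 2): -0.2, (1, 3): -1.2, (1, 4): 1.2, (1, 5): 0.5, (1, 6): -1.4, (1, 7): 0.0, (1, 8): -1.7, (1, 10): -1.5, (1, 11): -0.3}
```

View pics/ov.png

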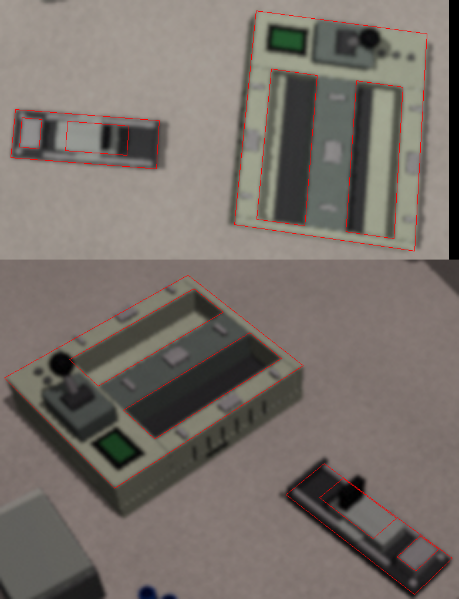

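The heater fits well in both views. The clamp's moving jaw is partly closed: the gap is about 13 mm, so its model was wrong. I'll refit the clamp without it, estimate the jaw value, and refine the inserts.

```bash
cat >> m.py <<'E'
def rot(p): return np.array([[np.cos(p[2]),-np.sin(p[2]),0],[np.sin(p[2]),np.cos(p[2]),0],[0,0,1]])
E
python3 - <<'E'
from m import *
K2=box(-18,18,0,24,30)+box(-30,30,-145,35,12)
k0=[506.7,92,np.radians(-5)]
for c in([T],[S],[T,S]): k=edgefit(c,[K2]*len(c),k0,w=3)
# jaw front edge & handle: slide along clamp y
for d in(T,S):
    g=cv2.cvtColor(d['img'],cv2.COLOR_RGB2GRAY).astype(float)
    for z,lab in((30,'jawtop'),(60,'handletop')):
        ys=np.arange(-120,40,3.); pr=[]
        for y in ys: pr.append(np.mean([map_coordinates(g,[[q[1]],[q[0]]],order=1)[0] for q in [proj(d,rot(k)@np.array([x,y,z])+[k[0],k[1],0]) for x in(-8,-4,0,4,8)]]))
        print(lab,[(int(y),int(v)) for y,v in zip(ys,pr)])
for n,p,z in(('A',[558.8,381.2,-8.2],34),('B',[556.5,244.9,-3.8],34),('C',[446.5,379.3,-8.6],12),('D',[443.7,235,-12.3],12)):
    print(n); b=box(-22,22,-45,45,z)
    s2=b+(box(-22,22,-25,25,34) if z==12 else [])
    edgefit([T],[b],[p[0],p[1],np.radians(p[2])],w=3); edgefit([T,S],[b,s2],[p[0],p[1],np.radians(p[2])],w=3)
E
```

```text
fit [507.1  91.4] -5.63 n 190 rms 0.36
{(0, 0): -0.0, (0, 1): -0.2, (0, 2): -0.2, (0, 3): -0.0, (0, 4): -0.0, (0, 5): -0.8, (0, 6): -0.2, (0, 7): -0.5}
fit [506.3  92.7] -1.97 n 144 rms 0.53
{(0, 0): -0.2, (0, 1): -0.5, (0, 2): 0.2, (0, 3): -0.7, (0, 4): 0.5, (0, 5): -0.5, (0, 6): -1.0, (0, 7): -0.2}
fit [507.5  91.8] -2.79 n 296 rms 0.5
{(0, 0): -0.5, (0, 1): -0.2, (0, 2): 0.2, (0, 3): -0.0, (0, 4): 0.0, (0, 5): 0.1, (0, 6): -0.0, (0, 7): 0.7, (1, 0): 0.0, (1, 1): 0.0, (1, 2): -0.3, (1, 3): -1.3, (1, 4): 0.6, (1, 5): -0.6, (1, 6): -1.1, (1, 7): -0.4}
jawtop [(-120, 51), (-117, 51), (-114, 50), (-111, 47), (-108, 38), (-105, 31), (-102, 31), (-99, 34), (-96, 53), (-93, 79), (-90, 83), (-87, 65), (-84, 36), (-81, 19), (-78, 30), (-75, 71), (-72, 119), (-69, 143), (-66, 146), (-63, 147), (-60, 147), (-57, 147), (-54, 147), (-51, 147), (-48, 147), (-45, 148), (-42, 148), (-39, 148), (-36, 149), (-33, 149), (-30, 149), (-27, 149), (-24, 145), (-21, 126), (-18, 86), (-15, 57), (-12, 48), (-9, 39), (-6, 35), (-3, 51), (0, 96), (3, 129), (6, 138), (9, 141), (12, 142), (15, 141), (18, 139), 
[... 2319 characters left out ...]
: -0.8, (0, 2): -0.5, (0, 3): -0.7, (1, 0): -0.2, (1, 1): -0.3, (1, 2): -0.2, (1, 3): -0.2}
C
fit [447.6 380.8] -9.71 n 100 rms 0.25
{(0, 0): -0.5, (0, 1): -0.5, (0, 2): -0.5, (0, 3): -0.5}
fit [447.3 381.2] -8.78 n 256 rms 0.33
{(0, 0): -0.5, (0, 1): -0.7, (0, 2): -0.3, (0, 3): -0.3, (1, 0): -0.2, (1, 1): -0.2, (1, 2): -0.3, (1, 3): -0.3, (1, 4): 0.3, (1, 5): 0.0, (1, 6): -0.0, (1, 7): -0.2}
D
fit [444.7 236.8] -13.04 n 100 rms 0.23
{(0, 0): -0.5, (0, 1): -0.5, (0, 2): -0.3, (0, 3): -0.5}
fit [444.4 237.3] -12.96 n 269 rms 0.37
{(0, 0): -0.5, (0, 1): -0.7, (0, 2): -0.3, (0, 3): -0.5, (1, 0): -0.2, (1, 1): -0.5, (1, 2): -0.5, (1, 3): -0.3, (1, 4): 0.3, (1, 5): 0.0, (1, 6): 0.2, (1, 7): -0.3}
```

```bash
cat > g.py <<'E'
# plan from commanded pose: g.plan([(x,y,z,psi,note)...]) prints shift in tool axes from the pose at each call's start
import numpy as np, json, os
F='cmd.json'
def load(): return json.load(open(F)) if os.path.exists(F) else [197.62,540.01,231.33,159.9]
def plan(calls):
    c=load()
    for rows in calls:
        p=np.radians(c[3]); ex=np.array([np.cos(p),np.sin(p)]); ey=np.array([np.sin(p),-np.cos(p)])
        print('CALL from',np.round(c,1).tolist())
        for x,y,z,psi in rows:
            d=np.array([x,y])-c[:2]; s=[round(float(v),2) for v in(d@ex/10,d@ey/10,(c[2]-z)/10)]; r=round(float(np.radians(c[3]-psi)),3)
            print('  tx %.2f ty %.2f tz %.2f roll %.3f'%(*s,r), ' dist %.0f'%np.linalg.norm([*d,c[2]-z]))
        d=s[0]*10*ex+s[1]*10*ey; c=[c[0]+d[0],c[1]+d[1],c[2]-s[2]*10,c[3]-np.degrees(r)]
    json.dump(list(map(float,c)),open(F,'w'))
E
python3 -c "
import g
g.plan([[(557,246,120,86)],[(557,246,5,86)],[(557,246,150,86)]])"
```

```text
CALL from [197.6, 540.0, 231.3, 159.9]
  tx -43.85 ty -15.26 tz 11.13 roll 1.290  dist 477
CALL from [557.0, 246.0, 120.0, 86.0]
  tx -0.00 ty 0.00 tz 11.50 roll -0.000  dist 115
CALL from [557.0, 246.0, 5.0, 86.0]
  tx -0.00 ty 0.00 tz -14.50 roll -0.000  dist 145
```

>>> {"method": "carry_out", "body": {
  "plan": [
    {"tx": -43.85, "ty": -15.26, "tz": 8, "roll": 1.29, "fingers": 100},
    {"tx": -43.85, "ty": -15.26, "tz": 8, "roll": 1.29, "fingers": 100},
    {"tx": -43.85, "ty": -15.26, "tz": 8, "roll": 1.29, "fingers": 100},
    {"tx": -43.85, "ty": -15.26, "tz": 8, "roll": 1.29, "fingers": 100},
    {"tx": -43.85, "ty": -15.26, "tz": 8, "roll": 1.29, "fingers": 100},
    {"tx": -43.85, "ty": -15.26, "tz": 8, "roll": 1.29, "fingers": 100},
    {"tx": -43.85, "ty": -15.26, "tz": 8, "roll": 1.29, "fingers": 100},
    {"tx": -43.85, "ty": -15.26, "tz": 11.13, "roll": 1.29, "fingers": 100},
    {"tx": -43.85, "ty": -15.26, "tz": 11.13, "roll": 1.29, "fingers": 100},
    {"tx": -43.85, "ty": -15.26, "tz": 11.13, "roll": 1.29, "fingers": 100}
  ]
}}

```text
t: 1.65
tool_pos: [556.6, 246.5, 120.3]
tool_rot: [-180.0, -0.0, 86.0]
wrist_force: [-0.6, 0.0, 0.0]
opening: 85.2
grip_force: 0.0
```

>>> {"method": "carry_out", "body": {
  "plan": [
    {"tz": 5, "fingers": 100},
    {"tz": 9, "fingers": 100},
    {"tz": 11.5, "fingers": 100},
    {"tz": 11.5, "fingers": 100},
    {"tz": 11.5, "fingers": 30},
    {"tz": 11.5, "fingers": 30},
    {"tz": 11.5, "fingers": 30},
    {"tz": 11.5, "fingers": 30},
    {"tz": 11.5, "fingers": 30},
    {"tz": 11.5, "fingers": 30}
  ],
  "grip_force": 50
}}

```text
invalid input at $.plan[0]: expected keys fingers, tx, ty, tz, roll
```

>>> {"method": "carry_out", "body": {
  "plan": [
    {"tz": 0, "fingers": 30},
    {"tz": -4, "fingers": 30},
    {"tz": -8, "fingers": 30},
    {"tz": -12, "fingers": 30},
    {"tz": -14.5, "fingers": 30},
    {"tz": -14.5, "fingers": 30}
  ]
}}

```text
invalid input at $.plan[0]: expected keys fingers, tx, ty, tz, roll
```

```bash
python3 -c "
import g,numpy as np
h=np.array([480.6,-254.7]);a=np.radians(-8.44);R=np.array([[np.cos(a),-np.sin(a)],[np.sin(a),np.cos(a)]])
for q in((-36.5,-52),(36.5,-52),(-36.5,52),(36.5,52),(128,0)): print(q,(h+R@q).round(1))
x,y=h+R@[36.5,-52]
g.plan([[(x,y,150,81.56)],[(x,y,45,81.56)]])"
```

```text
(-36.5, -52) [ 436.9 -300.8]
(36.5, -52) [ 509.1 -311.5]
(-36.5, 52) [ 452.1 -197.9]
(36.5, 52) [ 524.3 -208.6]
(128, 0) [ 607.2 -273.5]
CALL from [557.0, 246.0, 150.0, 86.0]
  tx -55.95 ty -0.88 tz 0.00 roll 0.077  dist 560
CALL from [509.1, -311.5, 150.0, 81.6]
  tx 0.00 ty 0.00 tz 10.50 roll 0.000  dist 105
```

All keys are required in each row.

>>> {"method": "carry_out", "body": {
  "plan": [
    {"tx": 0, "ty": 0, "roll": 0, "tz": 5, "fingers": 100},
    {"tx": 0, "ty": 0, "roll": 0, "tz": 9, "fingers": 100},
    {"tx": 0, "ty": 0, "roll": 0, "tz": 11.5, "fingers": 100},
    {"tx": 0, "ty": 0, "roll": 0, "tz": 11.5, "fingers": 100},
    {"tx": 0, "ty": 0, "roll": 0, "tz": 11.5, "fingers": 30},
    {"tx": 0, "ty": 0, "roll": 0, "tz": 11.5, "fingers": 30},
    {"tx": 0, "ty": 0, "roll": 0, "tz": 11.5, "fingers": 30},
    {"tx": 0, "ty": 0, "roll": 0, "tz": 11.5, "fingers": 30},
    {"tx": 0, "ty": 0, "roll": 0, "tz": 11.5, "fingers": 30},
    {"tx": 0, "ty": 0, "roll": 0, "tz": 11.5, "fingers": 30}
  ],
  "grip_force": 50
}}

```text
t: 2.9
tool_pos: [557.9, 246.6, 6.9]
tool_rot: [179.9, -0.1, 86.0]
wrist_force: [-1.1, 0.0, 6.6]
opening: 43.4
grip_force: 53.0
```

>>> {"method": "carry_out", "body": {
  "plan": [
    {"tx": 0, "ty": 0, "roll": 0, "tz": 0, "fingers": 30},
    {"tx": 0, "ty": 0, "roll": 0, "tz": -4, "fingers": 30},
    {"tx": 0, "ty": 0, "roll": 0, "tz": -8, "fingers": 30},
    {"tx": 0, "ty": 0, "roll": 0, "tz": -12, "fingers": 30},
    {"tx": 0, "ty": 0, "roll": 0, "tz": -14.5, "fingers": 30},
    {"tx": 0, "ty": 0, "roll": 0, "tz": -14.5, "fingers": 30}
  ]
}}

```text
t: 3.65
tool_pos: [558.4, 246.4, 152.4]
tool_rot: [179.7, -0.1, 86.0]
wrist_force: [0.5, 0.6, -2.8]
opening: 42.8
grip_force: 52.2
```

>>> {"method": "carry_out", "body": {
  "plan": [
    {"tx": -55.95, "ty": -0.88, "tz": 0, "roll": 0.077, "fingers": 30},
    {"tx": -55.95, "ty": -0.88, "tz": 0, "roll": 0.077, "fingers": 30},
    {"tx": -55.95, "ty": -0.88, "tz": 0, "roll": 0.077, "fingers": 30},
    {"tx": -55.95, "ty": -0.88, "tz": 0, "roll": 0.077, "fingers": 30},
    {"tx": -55.95, "ty": -0.88, "tz": 0, "roll": 0.077, "fingers": 30},
    {"tx": -55.95, "ty": -0.88, "tz": 0, "roll": 0.077, "fingers": 30},
    {"tx": -55.95, "ty": -0.88, "tz": 0, "roll": 0.077, "fingers": 30},
    {"tx": -55.95, "ty": -0.88, "tz": 0, "roll": 0.077, "fingers": 30},
    {"tx": -55.95, "ty": -0.88, "tz": 0, "roll": 0.077, "fingers": 30},
    {"tx": -55.95, "ty": -0.88, "tz": 0, "roll": 0.077, "fingers": 30}
  ]
}}

```text
t: 4.9
tool_pos: [507.8, -315.8, 147.8]
tool_rot: [-179.9, 0.0, 81.3]
wrist_force: [0.8, 1.3, -2.3]
opening: 43.3
grip_force: 52.0
```

>>> {"method": "carry_out", "body": {
  "plan": [
    {"tx": 0, "ty": 0, "roll": 0, "tz": 4, "fingers": 30},
    {"tx": 0, "ty": 0, "roll": 0, "tz": 8, "fingers": 30},
    {"tx": 0, "ty": 0, "roll": 0, "tz": 8, "fingers": 30},
    {"tx": 0, "ty": 0, "roll": 0, "tz": 8, "fingers": 30}
  ]
}}

```text
t: 5.4
tool_pos: [509.6, -311.1, 70.5]
tool_rot: [180.0, -0.0, 81.6]
wrist_force: [-0.2, -0.5, -1.5]
opening: 43.1
grip_force: 52.0
```

```bash
python3 - <<'E'
from m import *
s=3.3;ims=[]
st=arm.state(); print(st['tool_pos'],st['tool_rot'])
for d,(x0,y0,x1,y1) in((T,(390,220,510,360)),(S,(170,85,320,225))):
    ims.append(cv2.resize(d['img'][y0:y1,x0:x1,::-1],None,fx=2.9,fy=2.9,interpolation=cv2.INTER_CUBIC))
cv2.imwrite('pics/p1.png',np.hstack(ims)); print(np.hstack(ims).shape)
E
```

```text
[ 510.31559922 -311.91272495   71.66914354] [1.79830551e+02 8.43594683e-02 8.16058804e+01]
(406, 783, 3)
```

View pics/p1.png

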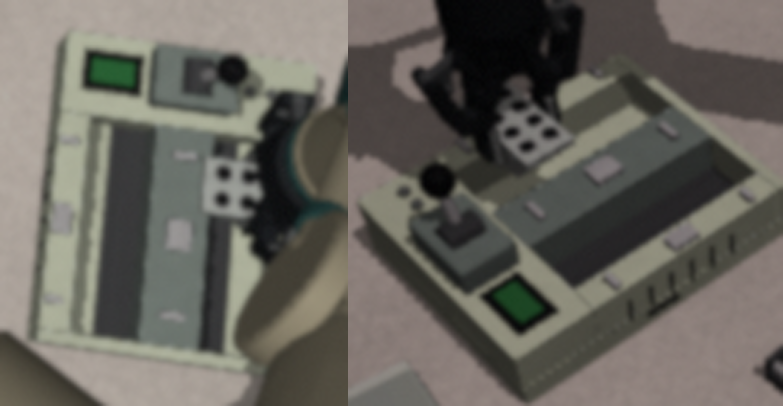

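The insert is held level above the far trough, with its near end visible at (205,187) in the crop. I'll measure its y offset from the visible end edge.

```bash
python3 - <<'E'
from m import *
# zero-height ref: wells face z = tcp(70)+27
for z in(95,97,99):
    e=[((-20,45,z),(20,45,z)),((22,20,z),(22,45,z)),((-22,20,z),(-22,45,z))]
    for c in([T],[S],[T,S]): edgefit(c,[e]*len(c),[509.1,-311.5,np.radians(-8.44)],w=4,free=(1,1,0))
E
```

```text
fit [ 511.6 -313.8] -8.44 n 74 rms 0.37
{(0, 0): -0.0, (0, 1): -0.2, (0, 2): 0.3}
fit [ 509.8 -307. ] -8.44 n 71 rms 0.53
{(0, 0): 0.0, (0, 1): -0.3, (0, 2): 0.2}
fit [ 510.4 -313.7] -8.44 n 114 rms 0.59
{(0, 0): 0.0, (0, 1): -0.8, (0, 2): -0.3, (1, 0): -0.5, (1, 1): 0.2, (1, 2): 0.7}
fit [ 511.4 -313.2] -8.44 n 75 rms 0.37
{(0, 0): -0.0, (0, 1): -0.2, (0, 2): 0.3}
fit [ 511.  -305.3] -8.44 n 72 rms 0.59
{(0, 0): -0.0, (0, 1): -0.3, (0, 2): 0.2}
fit [ 510.8 -313.2] -8.44 n 129 rms 0.43
{(0, 0): 0.0, (0, 1): -0.5, (0, 2): -0.0, (1, 0): -0.2, (1, 1): -0.0, (1, 2): 0.5}
fit [ 511.2 -312.6] -8.44 n 75 rms 0.36
{(0, 0): 0.0, (0, 1): -0.2, (0, 2): 0.3}
fit [ 512.3 -303.7] -8.44 n 71 rms 0.59
{(0, 0): 0.0, (0, 1): -0.2, (0, 2): 0.3}
fit [ 511.2 -312.3] -8.44 n 141 rms 0.34
{(0, 0): -0.3, (0, 1): -0.2, (0, 2): 0.3, (1, 0): 0.2, (1, 1): -0.2, (1, 2): 0.3}
```

>>> {"method": "carry_out", "body": {
  "plan": [
    {"tx": 0.1, "ty": -0.15, "roll": 0, "tz": 0, "fingers": 30},
    {"tx": 0.1, "ty": -0.15, "roll": 0, "tz": 1, "fingers": 30},
    {"tx": 0.1, "ty": -0.15, "roll": 0, "tz": 1.8, "fingers": 30},
    {"tx": 0.1, "ty": -0.15, "roll": 0, "tz": 2.5, "fingers": 30},
    {"tx": 0.1, "ty": -0.15, "roll": 0, "tz": 2.5, "fingers": 30}
  ]
}}

```text
t: 6.22
tool_pos: [507.2, -309.9, 43.9]
tool_rot: [-179.9, -0.1, 81.6]
wrist_force: [0.1, -0.4, -2.0]
opening: 43.3
grip_force: 52.1
```

>>> {"method": "carry_out", "body": {
  "plan": [
    {"tx": 0, "ty": 0, "roll": 0, "tz": 0.4, "fingers": 30},
    {"tx": 0, "ty": 0, "roll": 0, "tz": 0.7, "fingers": 30},
    {"tx": 0, "ty": 0, "roll": 0, "tz": 0.7, "fingers": 30}
  ]
}}

```text
t: 6.6
tool_pos: [507.6, -310.2, 37.8]
tool_rot: [-180.0, -0.0, 81.6]
wrist_force: [0.6, 0.2, -2.0]
opening: 43.2
grip_force: 52.1
```

>>> {"method": "carry_out", "body": {
  "plan": [
    {"tx": 0, "ty": 0, "roll": 0, "tz": 0.15, "fingers": 30},
    {"tx": 0, "ty": 0, "roll": 0, "tz": 0.3, "fingers": 30},
    {"tx": 0, "ty": 0, "roll": 0, "tz": 0.3, "fingers": 30}
  ]
}}

```text
t: 6.98
tool_pos: [507.9, -310.4, 35.9]
tool_rot: [180.0, 0.0, 81.6]
wrist_force: [-1.2, 0.0, 5.2]
opening: 43.2
grip_force: 52.7
```

>>> {"method": "carry_out", "body": {
  "plan": [
    {"tx": 0, "ty": 0, "roll": 0, "tz": 0, "fingers": 65},
    {"tx": 0, "ty": 0, "roll": 0, "tz": 0, "fingers": 65},
    {"tx": 0, "ty": 0, "roll": 0, "tz": 0, "fingers": 65},
    {"tx": 0, "ty": 0, "roll": 0, "tz": -4, "fingers": 65},
    {"tx": 0, "ty": 0, "roll": 0, "tz": -9, "fingers": 65},
    {"tx": 0, "ty": 0, "roll": 0, "tz": -14, "fingers": 65},
    {"tx": 10, "ty": 0, "roll": 0, "tz": -14, "fingers": 100},
    {"tx": 20, "ty": 0, "roll": 0, "tz": -14, "fingers": 100},
    {"tx": 25, "ty": 0, "roll": 0, "tz": -14, "fingers": 100},
    {"tx": 25, "ty": 0, "roll": 0, "tz": -14, "fingers": 100}
  ]
}}

```text
t: 8.22
tool_pos: [544.5, -61.2, 175.1]
tool_rot: [180.0, -0.0, 81.5]
wrist_force: [1.5, -0.5, -0.3]
opening: 85.4
grip_force: 0.0
```

```bash
python3 - <<'E'
from m import *
import json
h=[480.7,-254.9,np.radians(-8.44)]
b=box(-22,22,-45,45,63)
edgefit([T],[b],[509.1,-311.5,h[2]],w=4)
A=edgefit([T,S],[box(-22,22,-45,45,34)]*2,[560,382.5,np.radians(-8.3)],w=4)
edgefit([T],[box(-22,22,-45,45,34)],[560,382.5,np.radians(-8.3)],w=4)
# commanded now
x,y,p=509.1,-311.5,np.radians(81.56)
ex=np.array([np.cos(p),np.sin(p)]);ey=np.array([np.sin(p),-np.cos(p)])
c=np.array([x,y])+ex*(1+250)-1.5*ey; st=arm.state(); print(c,st['tool_pos'])
json.dump([c[0],c[1],175.,81.56],open('cmd.json','w'))
import g
g.plan([[(560,382.5,110,81.8)],[(560,382.5,7,81.8)],[(560,382.5,150,81.8)],[(524.3-1.5,-208.6+.8,150,81.56)],[(524.3-1.5,-208.6+.8,45,81.56)]])
print(); cv2.imwrite('pics/t2.png',T['img'][200:380,150:520,::-1])
E
```

```text
fit [ 506.  -310.7] -13.71 n 75 rms 0.82
{(0, 0): 1.2, (0, 1): 0.2, (0, 2): 0.5, (0, 3): -0.0}
fit [559.7 382.9] -8.26 n 200 rms 0.31
{(0, 0): -0.5, (0, 1): -0.8, (0, 2): -0.2, (0, 3): -0.2, (1, 0): -0.0, (1, 1): -0.0, (1, 2): -0.2, (1, 3): -0.2}
fit [560.  382.4] -8.25 n 100 rms 0.28
{(0, 0): -0.5, (0, 1): -0.5, (0, 2): -0.5, (0, 3): -0.5}
[544.4564273  -62.99814277] [544.33258404 -56.90519121 175.01374411]
CALL from [544.5, -63.0, 175.0, 81.6]
  tx 44.30 ty -5.00 tz 6.50 roll -0.004  dist 450
CALL from [560.0, 382.5, 110.0, 81.8]
  tx -0.00 ty -0.00 tz 10.30 roll -0.000  dist 103
CALL from [560.0, 382.5, 7.0, 81.8]
  tx -0.00 ty -0.00 tz -14.30 roll -0.000  dist 143
CALL from [560.0, 382.5, 150.0, 81.8]
  tx -58.96 ty 4.75 tz 0.00 roll 0.004  dist 592
CALL from [522.8, -207.8, 150.0, 81.6]
  tx -0.00 ty -0.00 tz 10.50 roll 0.000  dist 105
```

>>> {"method": "carry_out", "body": {
  "plan": [
    {"tx": 44.3, "ty": -5, "roll": -0.004, "tz": 0, "fingers": 100},
    {"tx": 44.3, "ty": -5, "roll": -0.004, "tz": 0, "fingers": 100},
    {"tx": 44.3, "ty": -5, "roll": -0.004, "tz": 0, "fingers": 100},
    {"tx": 44.3, "ty": -5, "roll": -0.004, "tz": 0, "fingers": 100},
    {"tx": 44.3, "ty": -5, "roll": -0.004, "tz": 0, "fingers": 100},
    {"tx": 44.3, "ty": -5, "roll": -0.004, "tz": 0, "fingers": 100},
    {"tx": 44.3, "ty": -5, "roll": -0.004, "tz": 0, "fingers": 100},
    {"tx": 44.3, "ty": -5, "roll": -0.004, "tz": 0, "fingers": 100},
    {"tx": 44.3, "ty": -5, "roll": -0.004, "tz": 6.5, "fingers": 100},
    {"tx": 44.3, "ty": -5, "roll": -0.004, "tz": 6.5, "fingers": 100}
  ]
}}

```text
t: 9.57
tool_pos: [556.3, 379.3, 105.1]
tool_rot: [-179.5, 0.4, 81.8]
wrist_force: [-0.3, -0.8, 0.0]
opening: 85.6
grip_force: 0.0
```

>>> {"method": "carry_out", "body": {
  "plan": [
    {"tx": 0, "ty": 0, "roll": 0, "tz": 5, "fingers": 100},
    {"tx": 0, "ty": 0, "roll": 0, "tz": 9, "fingers": 100},
    {"tx": 0, "ty": 0, "roll": 0, "tz": 10.3, "fingers": 100},
    {"tx": 0, "ty": 0, "roll": 0, "tz": 10.3, "fingers": 100},
    {"tx": 0, "ty": 0, "roll": 0, "tz": 10.3, "fingers": 30},
    {"tx": 0, "ty": 0, "roll": 0, "tz": 10.3, "fingers": 30},
    {"tx": 0, "ty": 0, "roll": 0, "tz": 10.3, "fingers": 30},
    {"tx": 0, "ty": 0, "roll": 0, "tz": 10.3, "fingers": 30},
    {"tx": 0, "ty": 0, "roll": 0, "tz": 10.3, "fingers": 30}
  ]
}}

```text
t: 10.7
tool_pos: [560.6, 383.2, 8.9]
tool_rot: [179.9, -0.1, 81.8]
wrist_force: [-0.3, -0.3, 5.7]
opening: 43.0
grip_force: 53.4
```

>>> {"method": "carry_out", "body": {
  "plan": [
    {"tx": 0, "ty": 0, "roll": 0, "tz": 0, "fingers": 30},
    {"tx": 0, "ty": 0, "roll": 0, "tz": -4, "fingers": 30},
    {"tx": 0, "ty": 0, "roll": 0, "tz": -8, "fingers": 30},
    {"tx": 0, "ty": 0, "roll": 0, "tz": -12, "fingers": 30},
    {"tx": 0, "ty": 0, "roll": 0, "tz": -14.3, "fingers": 30},
    {"tx": 0, "ty": 0, "roll": 0, "tz": -14.3, "fingers": 30}
  ]
}}

```text
t: 11.45
tool_pos: [560.8, 383.2, 152.2]
tool_rot: [179.8, -0.2, 81.8]
wrist_force: [-0.3, 0.0, -2.6]
opening: 43.0
grip_force: 52.5
```

>>> {"method": "carry_out", "body": {
  "plan": [
    {"tx": -58.96, "ty": 4.75, "roll": 0.004, "tz": 0, "fingers": 30},
    {"tx": -58.96, "ty": 4.75, "roll": 0.004, "tz": 0, "fingers": 30},
    {"tx": -58.96, "ty": 4.75, "roll": 0.004, "tz": 0, "fingers": 30},
    {"tx": -58.96, "ty": 4.75, "roll": 0.004, "tz": 0, "fingers": 30},
    {"tx": -58.96, "ty": 4.75, "roll": 0.004, "tz": 0, "fingers": 30},
    {"tx": -58.96, "ty": 4.75, "roll": 0.004, "tz": 0, "fingers": 30},
    {"tx": -58.96, "ty": 4.75, "roll": 0.004, "tz": 0, "fingers": 30},
    {"tx": -58.96, "ty": 4.75, "roll": 0.004, "tz": 0, "fingers": 30},
    {"tx": -58.96, "ty": 4.75, "roll": 0.004, "tz": 0, "fingers": 30},
    {"tx": -58.96, "ty": 4.75, "roll": 0.004, "tz": 0, "fingers": 30}
  ]
}}

```text
t: 12.7
tool_pos: [521.4, -210.7, 148.1]
tool_rot: [-179.9, -0.0, 81.4]
wrist_force: [0.7, 0.7, -1.8]
opening: 42.7
grip_force: 52.4
```

>>> {"method": "carry_out", "body": {
  "plan": [
    {"tx": 0, "ty": 0, "roll": 0, "tz": 4, "fingers": 30},
    {"tx": 0, "ty": 0, "roll": 0, "tz": 8, "fingers": 30},
    {"tx": 0, "ty": 0, "roll": 0, "tz": 8, "fingers": 30},
    {"tx": 0, "ty": 0, "roll": 0, "tz": 8, "fingers": 30}
  ]
}}

```text
t: 13.2
tool_pos: [523.1, -207.8, 70.3]
tool_rot: [180.0, 0.0, 81.6]
wrist_force: [-0.2, -0.7, -2.0]
opening: 43.1
grip_force: 52.3
```

```bash
python3 - <<'E'
from m import *
for z in(96,98):
    e=[((-20,45,z),(20,45,z)),((22,15,z),(22,45,z)),((-22,15,z),(-22,45,z))]
    edgefit([T],[e],[522.8,-207.8,np.radians(-8.44)],w=4,free=(1,1,0))
E
```

```text
fit [ 521.7 -218.7] -8.44 n 57 rms 0.37
{(0, 0): -0.0, (0, 1): 0.5, (0, 2): -0.0}
fit [ 521.4 -218.3] -8.44 n 56 rms 0.33
{(0, 0): -0.0, (0, 1): 0.3, (0, 2): -0.1}
```

```bash
python3 - <<'E'
from m import *
p=[522.8,-207.8,np.radians(-8.44)]
for d in(T,S):
  g=cv2.cvtColor(d['img'],cv2.COLOR_RGB2GRAY).astype(float)
  for x in(-16,0,16):
    print(x,[(y,int(map_coordinates(g,[[q[1]],[q[0]]],order=1)[0])) for y in range(10,64,3) for q in [proj(d,rot(p)@np.array([x,y,97.])+[p[0],p[1],0])]])
E
```

```text
-16 [(10, 106), (13, 135), (16, 147), (19, 151), (22, 150), (25, 145), (28, 133), (31, 131), (34, 142), (37, 152), (40, 154), (43, 151), (46, 154), (49, 167), (52, 171), (55, 169), (58, 150), (61, 105)]
0 [(10, 91), (13, 130), (16, 149), (19, 155), (22, 154), (25, 146), (28, 137), (31, 136), (34, 145), (37, 154), (40, 157), (43, 150), (46, 147), (49, 164), (52, 171), (55, 171), (58, 142), (61, 100)]
16 [(10, 18), (13, 54), (16, 112), (19, 146), (22, 135), (25, 93), (28, 55), (31, 52), (34, 94), (37, 137), (40, 153), (43, 145), (46, 148), (49, 163), (52, 166), (55, 161), (58, 136), (61, 93)]
-16 [(10, 94), (13, 104), (16, 118), (19, 127), (22, 123), (25, 110), (28, 100), (31, 100), (34, 112), (37, 123), (40, 124), (43, 118), (46, 92), (49, 56), (52, 40), (55, 39), (58, 57), (61, 98)]
0 [(10, 116), (13, 117), (16, 123), (19, 128), (22, 129), (25, 126), (28, 116), (31, 111), (34, 116), (37, 127), (40, 131), (43, 123), (46, 98), (49, 74), (52, 56), (55, 40), (58, 57), (61, 102)]
16 [(10, 42), (13, 57), (16, 92), (19, 117), (22, 115), (25, 81), (28, 49), (31, 43), (34, 62), (37, 98), (40, 124), (43, 122), (46, 98), (49, 66), (52, 45), (55, 38), (58, 58), (61, 102)]
```

The end edge lies at about 45–46, so the insert is well placed. I'll lower and seat it.

>>> {"method": "carry_out", "body": {
  "plan": [
    {"tx": 0, "ty": 0, "roll": 0, "tz": 1, "fingers": 30},
    {"tx": 0, "ty": 0, "roll": 0, "tz": 2, "fingers": 30},
    {"tx": 0, "ty": 0, "roll": 0, "tz": 2.6, "fingers": 30},
    {"tx": 0, "ty": 0, "roll": 0, "tz": 3, "fingers": 30},
    {"tx": 0, "ty": 0, "roll": 0, "tz": 3, "fingers": 30}
  ]
}}

```text
t: 14.02
tool_pos: [522.5, -207.7, 39.5]
tool_rot: [-180.0, -0.0, 81.6]
wrist_force: [0.3, 0.3, -2.0]
opening: 43.3
grip_force: 52.4
```

>>> {"method": "carry_out", "body": {
  "plan": [
    {"tx": 0, "ty": 0, "roll": 0, "tz": 0.2, "fingers": 30},
    {"tx": 0, "ty": 0, "roll": 0, "tz": 0.3, "fingers": 30},
    {"tx": 0, "ty": 0, "roll": 0, "tz": 0.3, "fingers": 30}
  ]
}}

```text
t: 14.4
tool_pos: [523.1, -207.9, 37.9]
tool_rot: [179.9, 0.0, 81.6]
wrist_force: [-0.6, -0.2, 4.3]
opening: 42.8
grip_force: 53.1
```

Seated. I'll release it and go to the −y ear of insert D (wells down), gripping lightly so it can pivot in the pads.

>>> {"method": "carry_out", "body": {
  "plan": [
    {"tx": 0, "ty": 0, "roll": 0, "tz": 0, "fingers": 65},
    {"tx": 0, "ty": 0, "roll": 0, "tz": 0, "fingers": 65},
    {"tx": 0, "ty": 0, "roll": 0, "tz": 0, "fingers": 65},
    {"tx": 0, "ty": 0, "roll": 0, "tz": -4, "fingers": 65},
    {"tx": 0, "ty": 0, "roll": 0, "tz": -9, "fingers": 65},
    {"tx": 0, "ty": 0, "roll": 0, "tz": -13, "fingers": 65},
    {"tx": 0, "ty": 0, "roll": 0, "tz": -13, "fingers": 65}
  ]
}}

```text
t: 15.28
tool_pos: [524.9, -208.9, 170.6]
tool_rot: [179.6, 0.2, 81.6]
wrist_force: [0.4, 0.3, -1.2]
opening: 55.8
grip_force: 0.0
```

```bash
python3 - <<'E'
from m import *
import json,g
D=edgefit([T],[box(-22,22,-45,45,12)],[444.6,237,np.radians(-13)],w=4)
C=edgefit([T],[box(-22,22,-45,45,12)],[447.5,381,np.radians(-9.3)],w=4)
json.dump([522.8,-207.8,167.,81.56],open('cmd.json','w'))
psi=90-13; e=np.array([np.sin(np.radians(13)),np.cos(np.radians(13))]); D=np.array([444.6,237.])
o=D-38*e; Z=9
def P(th): t=np.radians(th); return (*(o+e*(83*(1-np.cos(t))+4*np.sin(t))),Z+83*np.sin(t)+4*(np.cos(t)-1),psi)
g.plan([[(*o,90,psi)],[(*o,Z,psi)],[P(5),P(10),P(15),P(20)]])
E
```

```text
fit [444.7 236.7] -13.1 n 100 rms 0.21
{(0, 0): -0.5, (0, 1): -0.5, (0, 2): -0.5, (0, 3): -0.5}
fit [447.6 380.8] -9.7 n 100 rms 0.25
{(0, 0): -0.5, (0, 1): -0.5, (0, 2): -0.5, (0, 3): -0.5}
CALL from [522.8, -207.8, 167.0, 81.6]
  tx 39.06 ty -14.57 tz 7.70 roll 0.080  dist 424
CALL from [436.0, 200.0, 90.0, 77.0]
  tx 0.00 ty 0.00 tz 8.10 roll -0.000  dist 81
CALL from [436.0, 200.0, 9.0, 77.0]
  tx 0.07 ty 0.00 tz -0.72 roll -0.000  dist 7
  tx 0.20 ty 0.00 tz -1.44 roll -0.000  dist 14
  tx 0.39 ty 0.00 tz -2.13 roll -0.000  dist 22
  tx 0.64 ty 0.00 tz -2.81 roll -0.000  dist 29
```

>>> {"method": "carry_out", "body": {
  "plan": [
    {"tx": 39.06, "ty": -14.57, "roll": 0.08, "tz": 0, "fingers": 90},
    {"tx": 39.06, "ty": -14.57, "roll": 0.08, "tz": 0, "fingers": 90},
    {"tx": 39.06, "ty": -14.57, "roll": 0.08, "tz": 0, "fingers": 90},
    {"tx": 39.06, "ty": -14.57, "roll": 0.08, "tz": 0, "fingers": 90},
    {"tx": 39.06, "ty": -14.57, "roll": 0.08, "tz": 0, "fingers": 90},
    {"tx": 39.06, "ty": -14.57, "roll": 0.08, "tz": 0, "fingers": 90},
    {"tx": 39.06, "ty": -14.57, "roll": 0.08, "tz": 0, "fingers": 90},
    {"tx": 39.06, "ty": -14.57, "roll": 0.08, "tz": 7.7, "fingers": 90},
    {"tx": 39.06, "ty": -14.57, "roll": 0.08, "tz": 7.7, "fingers": 90},
    {"tx": 39.06, "ty": -14.57, "roll": 0.08, "tz": 7.7, "fingers": 90}
  ]
}}

```text
t: 16.62
tool_pos: [434.7, 199.2, 88.6]
tool_rot: [-179.8, 0.1, 77.0]
wrist_force: [-0.0, 0.7, 1.2]
opening: 77.1
grip_force: 0.0
```

>>> {"method": "carry_out", "body": {
  "plan": [
    {"tx": 0, "ty": 0, "roll": 0, "tz": 4, "fingers": 90},
    {"tx": 0, "ty": 0, "roll": 0, "tz": 7, "fingers": 90},
    {"tx": 0, "ty": 0, "roll": 0, "tz": 8.1, "fingers": 90},
    {"tx": 0, "ty": 0, "roll": 0, "tz": 8.1, "fingers": 90},
    {"tx": 0, "ty": 0, "roll": 0, "tz": 8.1, "fingers": 30},
    {"tx": 0, "ty": 0, "roll": 0, "tz": 8.1, "fingers": 30},
    {"tx": 0, "ty": 0, "roll": 0, "tz": 8.1, "fingers": 30},
    {"tx": 0, "ty": 0, "roll": 0, "tz": 8.1, "fingers": 30},
    {"tx": 0, "ty": 0, "roll": 0, "tz": 8.1, "fingers": 30}
  ],
  "grip_force": 20
}}

```text
t: 17.75
tool_pos: [437.0, 200.6, 11.8]
tool_rot: [179.8, -0.1, 77.0]
wrist_force: [-2.7, -0.2, 17.9]
opening: 25.5
grip_force: 9.1
```

>>> {"method": "carry_out", "body": {
  "plan": [
    {"tx": 0.07, "ty": 0, "roll": 0, "tz": -0.72, "fingers": 30},
    {"tx": 0.2, "ty": 0, "roll": 0, "tz": -1.44, "fingers": 30},
    {"tx": 0.39, "ty": 0, "roll": 0, "tz": -2.13, "fingers": 30},
    {"tx": 0.64, "ty": 0, "roll": 0, "tz": -2.81, "fingers": 30},
    {"tx": 0.64, "ty": 0, "roll": 0, "tz": -2.81, "fingers": 30}
  ]
}}

```text
t: 18.38
tool_pos: [438.0, 206.7, 37.7]
tool_rot: [179.9, -0.1, 77.0]
wrist_force: [-0.2, -1.0, -0.0]
opening: 25.8
grip_force: 0.0
```

```bash
python3 - <<'E'
from m import *
a=cv2.resize(S['img'][200:360,390:590,::-1],None,fx=3,fy=3,interpolation=cv2.INTER_CUBIC)
cv2.imwrite('pics/s3.png',a)
E
```

```text
(no output)
```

View pics/s3.png

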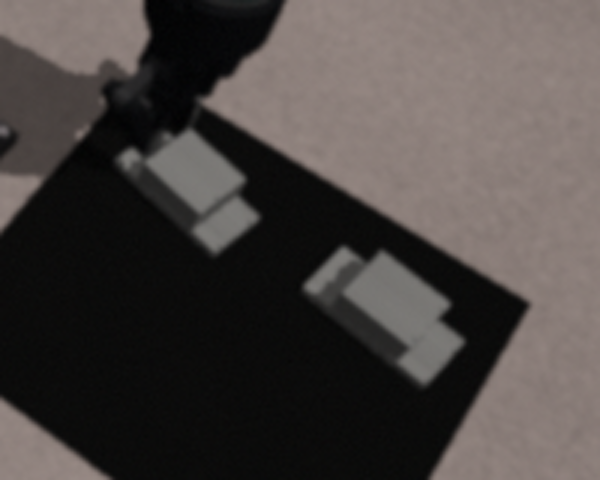

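The fingers closed over the top of the ear: when wide open the tips sit too far back. The insert is still lying flat. I'll re-approach with a narrower opening (about 52 mm) and lower.

>>> {"method": "carry_out", "body": {
  "plan": [
    {"tx": 0, "ty": 0, "roll": 0, "tz": -2, "fingers": 60},
    {"tx": -3, "ty": 0, "roll": 0, "tz": -8, "fingers": 60},
    {"tx": -12, "ty": 0, "roll": 0, "tz": -12, "fingers": 60},
    {"tx": -14, "ty": 0, "roll": 0, "tz": -12, "fingers": 60}
  ]
}}

```text
t: 18.98
tool_pos: [406.0, 68.6, 158.4]
tool_rot: [179.9, -0.0, 77.1]
wrist_force: [0.1, -0.8, -0.6]
opening: 51.2
grip_force: 0.0
```

```bash
python3 - <<'E'
from m import *
import json,g
b=box(-22,22,-45,45,12)
D=edgefit([T],[b],[444.6,237,np.radians(-13)],w=4)
D=edgefit([T,S],[b,b+box(-22,22,-25,25,34)],[444.6,237,np.radians(-13)],w=4)
c=g.load();p=np.radians(c[3]);c=[c[0]-140*np.cos(p),c[1]-140*np.sin(p),c[2]+120,c[3]];json.dump(c,open('cmd.json','w'));print(c)
a=-np.degrees(D[2]); psi=90-a; e=np.array([np.sin(np.radians(a)),np.cos(np.radians(a))]); D=D[:2]+[.2,-.2]
o=D-38*e; Z=3
def P(th): t=np.radians(th); return (*(o+e*(83*(1-np.cos(t))+4*np.sin(t))),Z+83*np.sin(t)+4*(np.cos(t)-1),psi)
g.plan([[(*o,60,psi)],[(*o,Z,psi)],[P(5),P(10),P(15),P(20)]])
print(arm.state()['opening'])
E
```

```text
fit [445.6 239.6] -12.09 n 88 rms 0.47
{(0, 0): -0.1, (0, 1): -0.5, (0, 2): 0.0, (0, 3): -0.3}
fit [445.2 239.6] -12.83 n 267 rms 0.5
{(0, 0): -0.1, (0, 1): -0.5, (0, 2): -0.0, (0, 3): -0.3, (1, 0): -0.3, (1, 1): -1.2, (1, 2): -0.2, (1, 3): -0.2, (1, 4): 0.2, (1, 5): 0.0, (1, 6): 0.5, (1, 7): -0.3}
[np.float64(405.9004782858127), np.float64(69.79134444459555), 157.1, 76.97633763895341]
CALL from [405.9, 69.8, 157.1, 77.0]
  tx 13.61 ty 0.04 tz 9.71 roll -0.003  dist 167
CALL from [437.0, 202.3, 60.0, 77.1]
  tx -0.00 ty -0.00 tz 5.70 roll -0.000  dist 57
CALL from [437.0, 202.3, 3.0, 77.1]
  tx 0.07 ty -0.00 tz -0.72 roll -0.000  dist 7
  tx 0.20 ty -0.00 tz -1.44 roll -0.000  dist 14
  tx 0.39 ty -0.00 tz -2.13 roll -0.000  dist 22
  tx 0.64 ty -0.00 tz -2.81 roll -0.000  dist 29
51.47755614112412
```

>>> {"method": "carry_out", "body": {
  "plan": [
    {"tx": 13.61, "ty": 0.04, "roll": -0.003, "tz": 4, "fingers": 60},
    {"tx": 13.61, "ty": 0.04, "roll": -0.003, "tz": 8, "fingers": 60},
    {"tx": 13.61, "ty": 0.04, "roll": -0.003, "tz": 9.71, "fingers": 60},
    {"tx": 13.61, "ty": 0.04, "roll": -0.003, "tz": 9.71, "fingers": 60},
    {"tx": 13.61, "ty": 0.04, "roll": -0.003, "tz": 9.71, "fingers": 60}
  ]
}}

```text
t: 19.7
tool_pos: [436.6, 202.3, 60.1]
tool_rot: [-180.0, 0.0, 77.2]
wrist_force: [-0.3, -0.4, 0.5]
opening: 51.0
grip_force: 0.0
```

>>> {"method": "carry_out", "body": {
  "plan": [
    {"tx": 0, "ty": 0, "roll": 0, "tz": 3, "fingers": 60},
    {"tx": 0, "ty": 0, "roll": 0, "tz": 5, "fingers": 60},
    {"tx": 0, "ty": 0, "roll": 0, "tz": 5.7, "fingers": 60},
    {"tx": 0, "ty": 0, "roll": 0, "tz": 5.7, "fingers": 60}
  ]
}}

```text
t: 20.2
tool_pos: [437.4, 201.9, 3.8]
tool_rot: [179.9, -0.0, 77.1]
wrist_force: [1.2, -0.2, 0.8]
opening: 51.4
grip_force: 0.0
```

>>> {"method": "carry_out", "body": {
  "plan": [
    {"tx": 0, "ty": 0, "roll": 0, "tz": 0, "fingers": 40},
    {"tx": 0, "ty": 0, "roll": 0, "tz": 0, "fingers": 40},
    {"tx": 0, "ty": 0, "roll": 0, "tz": 0, "fingers": 40}
  ],
  "grip_force": 20
}}

```text
t: 20.58
tool_pos: [437.4, 202.1, 4.3]
tool_rot: [179.9, -0.0, 77.2]
wrist_force: [-1.0, -1.7, 6.9]
opening: 43.0
grip_force: 20.4
```

Gripped on the ear. Now a small arc lift to see whether it pivots.

>>> {"method": "carry_out", "body": {
  "plan": [
    {"tx": 0.07, "ty": 0, "roll": 0, "tz": -0.72, "fingers": 40},
    {"tx": 0.2, "ty": 0, "roll": 0, "tz": -1.44, "fingers": 40},
    {"tx": 0.39, "ty": 0, "roll": 0, "tz": -2.13, "fingers": 40},
    {"tx": 0.64, "ty": 0, "roll": 0, "tz": -2.81, "fingers": 40},
    {"tx": 0.64, "ty": 0, "roll": 0, "tz": -2.81, "fingers": 40}
  ]
}}

```text
t: 21.2
tool_pos: [438.8, 208.9, 31.7]
tool_rot: [179.9, -0.1, 77.2]
wrist_force: [-0.4, 0.7, -2.8]
opening: 43.3
grip_force: 20.9
```

```bash
python3 - <<'E'
from m import *
a=cv2.resize(S['img'][190:320,400:530,::-1],None,fx=3,fy=3,interpolation=cv2.INTER_CUBIC)
b=cv2.resize(T['img'][280:350,200:300,::-1],None,fx=3.9,fy=3.9,interpolation=cv2.INTER_CUBIC)
h=max(a.shape[0],b.shape[0]);P=lambda i:np.pad(i,((0,h-i.shape[0]),(0,0),(0,0)))
cv2.imwrite('pics/s4.png',np.hstack([P(a),P(b)]))
E
```

```text
(no output)
```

View pics/s4.png

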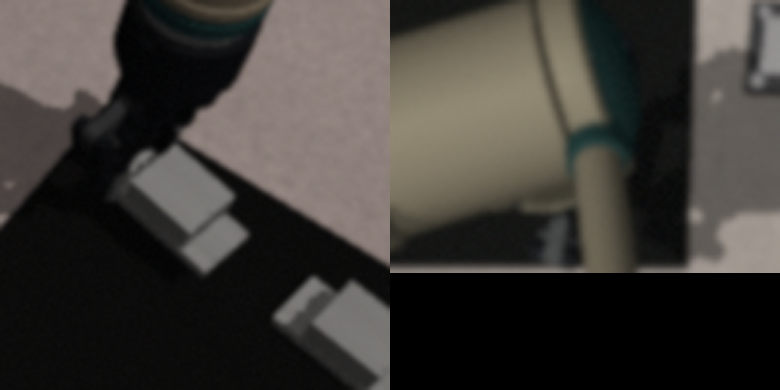

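At 20 N the insert lifts level (−2.8 N is its full weight), with no pivoting. I'll lower it almost to the mat and find a lighter grip through the opening command.

>>> {"method": "carry_out", "body": {
  "plan": [
    {"tx": 0, "ty": 0, "roll": 0, "tz": 1, "fingers": 40},
    {"tx": 0, "ty": 0, "roll": 0, "tz": 2, "fingers": 40},
    {"tx": 0, "ty": 0, "roll": 0, "tz": 2, "fingers": 49},
    {"tx": 0, "ty": 0, "roll": 0, "tz": 2, "fingers": 49}
  ]
}}

```text
t: 21.8
tool_pos: [438.1, 208.5, 10.8]
tool_rot: [-180.0, 0.0, 77.2]
wrist_force: [-0.2, -0.6, -2.3]
opening: 43.2
grip_force: 21.1
```

>>> {"method": "carry_out", "body": {
  "plan": [
    {"tx": 0, "ty": 0, "roll": 0, "tz": 0, "fingers": 50},
    {"tx": 0, "ty": 0, "roll": 0, "tz": 0, "fingers": 50}
  ]
}}

```text
t: 22.05
tool_pos: [438.4, 208.6, 11.4]
tool_rot: [180.0, -0.0, 77.2]
wrist_force: [-0.3, -0.4, -3.1]
opening: 43.2
grip_force: 21.1
```

>>> {"method": "carry_out", "body": {
  "plan": [
    {"tx": 0, "ty": 0, "roll": 0, "tz": 0, "fingers": 50.5},
    {"tx": 0, "ty": 0, "roll": 0, "tz": 0, "fingers": 50.5}
  ]
}}

```text
t: 22.3
tool_pos: [438.3, 208.6, 11.2]
tool_rot: [180.0, -0.0, 77.2]
wrist_force: [0.1, 0.1, -1.6]
opening: 42.8
grip_force: 20.2
```

>>> {"method": "carry_out", "body": {
  "plan": [
    {"tx": 0, "ty": 0, "roll": 0, "tz": 0, "fingers": 51},
    {"tx": 0, "ty": 0, "roll": 0, "tz": 0, "fingers": 51}
  ]
}}

```text
t: 22.55
tool_pos: [438.3, 208.5, 11.2]
tool_rot: [180.0, -0.0, 77.2]
wrist_force: [0.4, 0.8, -2.1]
opening: 43.4
grip_force: 10.2
```

>>> {"method": "carry_out", "body": {
  "plan": [
    {"tx": 0, "ty": 0, "roll": 0, "tz": 0, "fingers": 51.3},
    {"tx": 0, "ty": 0, "roll": 0, "tz": 0, "fingers": 51.3}
  ]
}}

```text
t: 22.8
tool_pos: [438.2, 208.6, 11.1]
tool_rot: [180.0, -0.0, 77.2]
wrist_force: [0.1, -0.7, -1.6]
opening: 44.1
grip_force: 4.3
```

>>> {"method": "carry_out", "body": {
  "plan": [
    {"tx": 0, "ty": 0, "roll": 0, "tz": 0, "fingers": 51.6},
    {"tx": 0, "ty": 0, "roll": 0, "tz": 0, "fingers": 51.6}
  ]
}}

```text
t: 23.05
tool_pos: [438.6, 208.6, 11.3]
tool_rot: [180.0, -0.0, 77.2]
wrist_force: [-0.4, -1.0, -1.0]
opening: 44.2
grip_force: 0.0
```

The grip can be modulated (51 % → 10 N, 51.3 % → 4 N). I'll regrip at about 6 N and repeat the arc.

>>> {"method": "carry_out", "body": {
  "plan": [
    {"tx": -0.6, "ty": 0, "roll": 0, "tz": 0.4, "fingers": 53},
    {"tx": -0.6, "ty": 0, "roll": 0, "tz": 0.8, "fingers": 53},
    {"tx": -0.6, "ty": 0, "roll": 0, "tz": 0.8, "fingers": 51.1},
    {"tx": -0.6, "ty": 0, "roll": 0, "tz": 0.8, "fingers": 51.1},
    {"tx": -0.6, "ty": 0, "roll": 0, "tz": 0.8, "fingers": 51.1}
  ]
}}

```text
t: 23.68
tool_pos: [436.6, 202.6, 3.0]
tool_rot: [-180.0, 0.0, 77.2]
wrist_force: [0.1, -0.9, -1.3]
opening: 43.9
grip_force: 6.0
```

>>> {"method": "carry_out", "body": {
  "plan": [
    {"tx": 0.07, "ty": 0, "roll": 0, "tz": -0.72, "fingers": 51.1},
    {"tx": 0.2, "ty": 0, "roll": 0, "tz": -1.44, "fingers": 51.1},
    {"tx": 0.39, "ty": 0, "roll": 0, "tz": -2.13, "fingers": 51.1},
    {"tx": 0.64, "ty": 0, "roll": 0, "tz": -2.81, "fingers": 51.1},
    {"tx": 0.64, "ty": 0, "roll": 0, "tz": -2.81, "fingers": 51.1}
  ]
}}

```text
t: 24.3
tool_pos: [439.0, 209.4, 32.0]
tool_rot: [179.9, -0.1, 77.2]
wrist_force: [0.1, 0.7, -2.1]
opening: 43.6
grip_force: 5.8
```

```bash
cat > bl.py <<'E'
from m import *
# bright-metal blob in S over the mat near a world point; prints extents
import sys
x0,y0,x1,y1=map(int,sys.argv[1:5])
g=cv2.cvtColor(S['img'],cv2.COLOR_RGB2GRAY)[y0:y1,x0:x1]
for r in g[::3,::3]: print(' '.join('%3d'%v for v in r))
E
python3 bl.py 425 225 500 290
```

```text
78  66  68  57  34  38  13  10   3   5   6   6   5   7  35  91 130 130 126 130 131 130 132 132 130
 61  47  47  36  43  34   8  10   4   6   7   7   3  29 125 132 131 127 129 131 132 131 131 131 133
 19  21  44  45  36  15   6   8   5   6   7  15  26 102 129 130 133 132 130 130 126 130 129 133 129
  7  26  42  33  22   6  11   8   5  10   4  21 109 132 130 128 131 131 131 133 127 132 131 131 130
  7  12  17  14  18  13   8   9   9   7   3  31  66 127 132 132 129 131 131 132 127 132 132 131 130
  3   9   5   8  10   8   8  15  86  48  10  25  12  28  90 129 134 130 133 134 126 131 134 130 131
  5   5   4   8   9   9  23 108 131 125  45  12  25  17  11  45 116 133 133 135 130 128 131 130 130
 11   7   6   8   8   8  86 132 132 131 120  51 118 101  13  11  18  78 126 130 131 135 136 134 129
 10  10   4   8  13  44 123 132 130  96  84 122 125 125  75  11  12  11  28 103 132 131 132 127 131
 11  10   6   5  27  70 127 126  80 104 128 126 125 125 124  47  11  11  12  14  54 121 135 133 128
  6   5   5  12  37 103 116  64 118 129 129 127 126 126 127 121  27  12  11  11  10  17  82 130 135
 
[... 398 characters left out ...]

 12  11  11  12  10   5   5   7  32  40  38  83 129 129 131 130 116  41  12   9  12  11  10  11  10
 10  11  11  12  11  10   7   6   9  37  38  39 105 128 124 129 129 112  21  12  10  11  12  12   9
  9  10  11  11  11  12  11   5   5  13  40  39  48 121 127 128 130 124  52  12  11  10  11  11  10
 11  11  11  10  11  12  10  11   7   7  24  74 122 125 127 128 118  46  10   9  12  12  12  10   9
 11  11  10  11  11  11  11  11  10  11   7  39 120 130 125 109  24  10  12  12  11  12  12  10  10
 11  10  11  11  11  11  11  11  10  10  10  10  54 129  94  18  12  11  11  12  12  11  11  12  11
 11  11  11  10  12  12  11  13  11  11  11  12  15  41  14  11  11  11  11  10  11  12  11  11  60
```

```bash
python3 - <<'E'
from m import *
cv2.imwrite('pics/s5.png',cv2.resize(S['img'][190:310,400:530,::-1],None,fx=4,fy=4,interpolation=cv2.INTER_CUBIC))
E
```

```text
(no output)
```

View pics/s5.png

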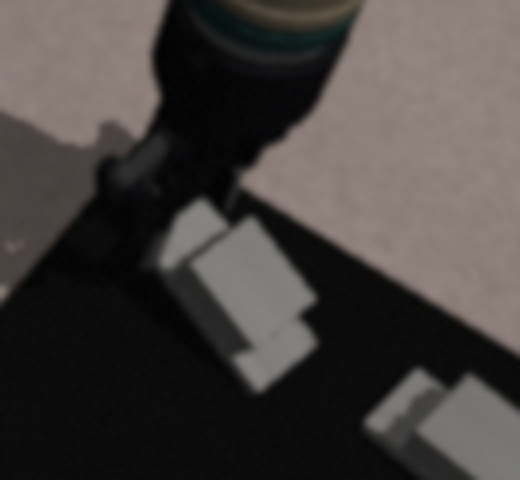

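It pivots: the held ear is raised and the far end is still on the mat. I'll continue the arc to vertical.

>>> {"method": "carry_out", "body": {
  "plan": [
    {"tx": 0.3, "ty": 0, "roll": 0, "tz": -0.65, "fingers": 51.1},
    {"tx": 0.68, "ty": 0, "roll": 0, "tz": -1.28, "fingers": 51.1},
    {"tx": 1.1, "ty": 0, "roll": 0, "tz": -1.87, "fingers": 51.1},
    {"tx": 1.56, "ty": 0, "roll": 0, "tz": -2.43, "fingers": 51.1},
    {"tx": 2.1, "ty": 0, "roll": 0, "tz": -2.94, "fingers": 51.1},
    {"tx": 2.64, "ty": 0, "roll": 0, "tz": -3.4, "fingers": 51.1},
    {"tx": 3.24, "ty": 0, "roll": 0, "tz": -3.81, "fingers": 51.1},
    {"tx": 3.86, "ty": 0, "roll": 0, "tz": -4.17, "fingers": 51.1},
    {"tx": 4.5, "ty": 0, "roll": 0, "tz": -4.47, "fingers": 51.1},
    {"tx": 5.2, "ty": 0, "roll": 0, "tz": -4.72, "fingers": 51.1}
  ]
}}

```text
t: 25.75
tool_pos: [450.1, 260.1, 78.8]
tool_rot: [180.0, -0.0, 77.2]
wrist_force: [-0.3, -1.1, 2.8]
opening: 43.4
grip_force: 5.6
```

>>> {"method": "carry_out", "body": {
  "plan": [
    {"tx": 0.7, "ty": 0, "roll": 0, "tz": -0.2, "fingers": 51.1},
    {"tx": 1.42, "ty": 0, "roll": 0, "tz": -0.31, "fingers": 51.1},
    {"tx": 2.1, "ty": 0, "roll": 0, "tz": -0.36, "fingers": 51.1},
    {"tx": 2.7, "ty": 0, "roll": 0, "tz": -0.38, "fingers": 51.1},
    {"tx": 2.7, "ty": 0, "roll": 0, "tz": -0.38, "fingers": 51.1}
  ]
}}

```text
t: 26.38
tool_pos: [456.2, 286.8, 82.4]
tool_rot: [180.0, -0.1, 77.2]
wrist_force: [-0.7, 0.3, 5.2]
opening: 44.0
grip_force: 6.3
```

```bash
python3 - <<'E'
from m import *
a=cv2.resize(S['img'][190:310,410:540,::-1],None,fx=3,fy=3,interpolation=cv2.INTER_CUBIC)
b=cv2.resize(T['img'][270:350,200:300,::-1],None,fx=3.9,fy=3.9,interpolation=cv2.INTER_CUBIC)
h=max(a.shape[0],b.shape[0]);P=lambda i:np.pad(i,((0,h-i.shape[0]),(0,0),(0,0)))
cv2.imwrite('pics/s6.png',np.hstack([P(a),P(b)]))
E
```

```text
(no output)
```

View pics/s6.png

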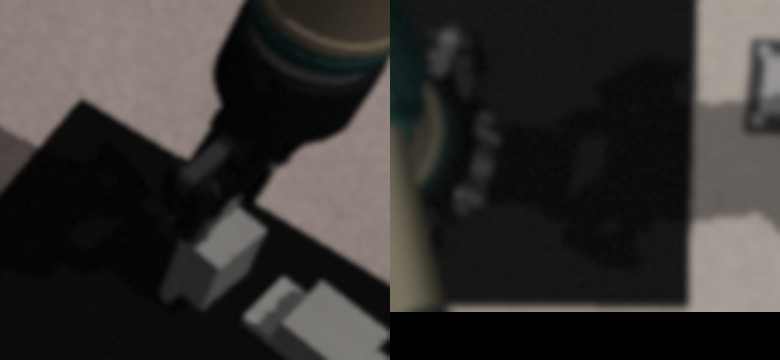

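The insert now stands on its end in the gripper, block toward +y and wells toward −y. I'll firm the grip, lift it and carry it to above the clamp.

```bash
python3 -c "
import g,json
json.dump([456.2,286.0,82.2,77.15],open('cmd.json','w'))
g.plan([[(456.2,286,140,77.15)],[(505.9,85,140,84.7)],[(505.9,85,123,84.7)]])"
```

```text
CALL from [456.2, 286.0, 82.2, 77.2]
  tx 0.00 ty 0.00 tz -5.78 roll 0.000  dist 58
CALL from [456.2, 286.0, 140.0, 77.2]
  tx -18.49 ty 9.32 tz 0.00 roll -0.132  dist 207
CALL from [505.9, 85.0, 140.0, 84.7]
  tx -0.00 ty -0.00 tz 1.70 roll 0.000  dist 17
```

>>> {"method": "carry_out", "body": {
  "plan": [
    {"tx": 0, "ty": 0, "roll": 0, "tz": 0, "fingers": 45},
    {"tx": 0, "ty": 0, "roll": 0, "tz": 0, "fingers": 40},
    {"tx": 0, "ty": 0, "roll": 0, "tz": 0, "fingers": 40},
    {"tx": 0, "ty": 0, "roll": 0, "tz": -2, "fingers": 40},
    {"tx": 0, "ty": 0, "roll": 0, "tz": -4, "fingers": 40},
    {"tx": 0, "ty": 0, "roll": 0, "tz": -5.78, "fingers": 40},
    {"tx": 0, "ty": 0, "roll": 0, "tz": -5.78, "fingers": 40}
  ],
  "grip_force": 60
}}

```text
t: 27.35
tool_pos: [456.6, 286.2, 140.2]
tool_rot: [179.9, -0.1, 77.2]
wrist_force: [0.4, 1.0, -2.7]
opening: 41.1
grip_force: 61.1
```

>>> {"method": "carry_out", "body": {
  "plan": [
    {"tx": -5, "ty": 2.5, "roll": -0.04, "tz": 0, "fingers": 40},
    {"tx": -10, "ty": 5, "roll": -0.08, "tz": 0, "fingers": 40},
    {"tx": -15, "ty": 7.5, "roll": -0.12, "tz": 0, "fingers": 40},
    {"tx": -18.49, "ty": 9.32, "roll": -0.132, "tz": 0, "fingers": 40},
    {"tx": -18.49, "ty": 9.32, "roll": -0.132, "tz": 0, "fingers": 40},
    {"tx": -18.49, "ty": 9.32, "roll": -0.132, "tz": 1.7, "fingers": 40},
    {"tx": -18.49, "ty": 9.32, "roll": -0.132, "tz": 1.7, "fingers": 40}
  ]
}}

```text
t: 28.22
tool_pos: [503.6, 85.4, 120.9]
tool_rot: [-179.7, 0.0, 84.7]
wrist_force: [-0.6, 0.0, -2.7]
opening: 41.2
grip_force: 61.4
```

```bash
python3 - <<'E'
from m import *
a=cv2.resize(S['img'][150:265,300:420,::-1],None,fx=3.3,fy=3.3,interpolation=cv2.INTER_CUBIC)
b=cv2.resize(T['img'][250:330,270:380,::-1],None,fx=3.5,fy=3.5,interpolation=cv2.INTER_CUBIC)
h=max(a.shape[0],b.shape[0]);P=lambda i:np.pad(i,((0,h-i.shape[0]),(0,0),(0,0)))
cv2.imwrite('pics/s7.png',np.hstack([P(a),P(b)]))
E
```

```text
(no output)
```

View pics/s7.png

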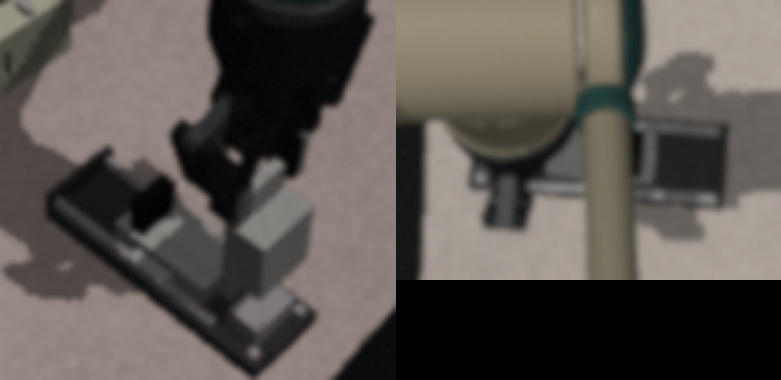

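```bash
cat > st.py <<'E'
from m import *
from scipy.spatial.transform import Rotation as Ro
def sfit(p0,yaw,segs,w=4,cams=(S,),mask=(1,1,1,1),iters=8):
    """p = x,y,z of insert origin, tilt(deg, + : top leans to +y ... Rx(90+tilt))"""
    p=np.array(p0,float);mask=np.array(mask,bool)
    W=lambda X,p:Ro.from_euler('ZX',[yaw,90+p[3]],degrees=True).apply(X)+p[:3]
    for it in range(iters):
        ww=w if it<3 else w/2; obs=[]
        for d in cams:
            g=cv2.GaussianBlur(cv2.cvtColor(d['img'],cv2.COLOR_RGB2GRAY).astype(float),(0,0),.7)
            for si,(a,b) in enumerate(segs):
                a=np.array(a,float);b=np.array(b,float)
                for k in np.linspace(.1,.9,20):
                    X=a+(b-a)*k;u=proj(d,W(X,p));v=proj(d,W(X+.02*(b-a),p))-u;n=np.array([-v[1],v[0]])/np.linalg.norm(v)
                    s=np.arange(-ww,ww+.01,.25);q=u+s[:,None]*n
                    gr=np.abs(np.gradient(map_coordinates(g,[q[:,1],q[:,0]],order=1,mode='nearest'),.25));j=gr.argmax()
                    if gr[j]>5 and 0<j<len(s)-1: obs.append((d,X,u+s[j]*n,n,si))
        def res(q):
            P=p.copy();P[mask]+=q
            return [np.dot(proj(d,W(X,P))-m,n) for d,X,m,n,_ in obs]
        r=least_squares(res,np.zeros(mask.sum()),loss='soft_l1',f_scale=.4);p[mask]+=r.x
    e=np.array(res(np.zeros(mask.sum())));si=np.array([o[4] for o in obs])
    print(np.round(p,1),'rms',e.std().round(2),len(obs),[(k,round(float(np.median(e[si==k])),1)) for k in sorted(set(si))])
    return p
BK=[((-22,-25,-30),(22,-25,-30)),((-22,25,-30),(22,25,-30)),((-22,-25,-30),(-22,25,-30)),((22,-25,-30),(22,25,-30)),
    ((22,25,-8),(22,25,-30)),((22,-25,-8),(22,-25,-30)),((-22,25,-8),(-22,25,-30)),((22,-45,0),(22,0,0)),((-22,25,-8),(22,25,-8)),((22,-45,-8),(22,-25,-8)),((22,-45,0),(22,-45,-8))]
E
python3 - <<'E'
from st import *
y=-5.3; a=np.radians(y)
for m in((0,1,1,1),(1,1,1,1)):
  for t in(-4,0,4):
    sfit([505.4,81,90,t],y,BK,mask=m)
E
```

```text
[505.4  83.   88.1   2.3] rms 0.45 168 [(np.int64(0), 0.0), (np.int64(1), 0.0), (np.int64(2), 0.0), (np.int64(3), 0.1), (np.int64(4), -0.3), (np.int64(5), 0.5), (np.int64(6), -1.0), (np.int64(7), -0.5), (np.int64(8), 0.0), (np.int64(9), 1.0), (np.int64(10), 0.2)]
[505.4  83.1  88.1   2.3] rms 0.44 168 [(np.int64(0), -0.0), (np.int64(1), 0.0), (np.int64(2), 0.0), (np.int64(3), 0.1), (np.int64(4), -0.2), (np.int64(5), 0.5), (np.int64(6), -1.0), (np.int64(7), -0.5), (np.int64(8), 0.0), (np.int64(9), 1.0), (np.int64(10), 0.3)]
[505.4  83.   88.1   2.3] rms 0.45 168 [(np.int64(0), 0.0), (np.int64(1), 0.0), (np.int64(2), -0.0), (np.int64(3), 0.1), (np.int64(4), -0.3), (np.int64(5), 0.5), (np.int64(6), -1.0), (np.int64(7), -0.5), (np.int64(8), 0.0), (np.int64(9), 1.0), (np.int64(10), 0.2)]
[496.7  78.8  74.1   3.2] rms 0.38 166 [(np.int64(0), -0.0), (np.int64(1), 0.0), (np.int64(2), -0.1), (np.int64(3), 0.0), (np.int64(4), -0.1), (np.int64(5), 0.4), (np.int64(6), -0.1), (np.int64(7), -0.2), (np.int64(8), -0.0), (np.int64(9), 1.3), (np.int64(10), 0.0)]
[496.8  78.7  74.2   3.1] rms 0.38 166 [(np.int64(0), -0.0), (np.int64(1), 0.0), (np.int64(2), -0.0), (np.int64(3), 0.1), (np.int64(4), -0.1), (np.int64(5), 0.4), (np.int64(6), -0.1), (np.int64(7), -0.3), (np.int64(8), 0.0), (np.int64(9), 1.2), (np.int64(10), 0.0)]
[497.1  78.9  74.7   3. ] rms 0.38 167 [(np.int64(0), 0.0), (np.int64(1), -0.0), (np.int64(2), -0.0), (np.int64(3), 0.1), (np.int64(4), -0.0), (np.int64(5), 0.4), (np.int64(6), -0.1), (np.int64(7), -0.3), (np.int64(8), 0.0), (np.int64(9), 1.1), (np.int64(10), -0.0)]
```

Tilt is about 2° and the ear sits about 5 mm too far toward the fixed jaw. I'll shift it −5 mm and lower.

>>> {"method": "carry_out", "body": {
  "plan": [
    {"tx": -0.5, "ty": 0, "roll": 0, "tz": 0, "fingers": 40},
    {"tx": -0.5, "ty": 0, "roll": 0, "tz": 0.8, "fingers": 40},
    {"tx": -0.5, "ty": 0, "roll": 0, "tz": 1.6, "fingers": 40},
    {"tx": -0.5, "ty": 0, "roll": 0, "tz": 2.3, "fingers": 40},
    {"tx": -0.5, "ty": 0, "roll": 0, "tz": 2.9, "fingers": 40},
    {"tx": -0.5, "ty": 0, "roll": 0, "tz": 2.9, "fingers": 40}
  ]
}}

```text
t: 29.18
tool_pos: [504.7, 80.0, 93.3]
tool_rot: [-179.9, 0.0, 84.7]
wrist_force: [-0.2, -0.3, -2.2]
opening: 41.4
grip_force: 61.4
```

>>> {"method": "carry_out", "body": {
  "plan": [
    {"tx": 0, "ty": 0, "roll": 0, "tz": 0.15, "fingers": 40},
    {"tx": 0, "ty": 0, "roll": 0, "tz": 0.3, "fingers": 40},
    {"tx": 0, "ty": 0, "roll": 0, "tz": 0.3, "fingers": 40}
  ]
}}

```text
t: 29.55
tool_pos: [505.4, 80.0, 91.3]
tool_rot: [180.0, -0.0, 84.7]
wrist_force: [-0.3, -0.5, -1.4]
opening: 41.3
grip_force: 61.5
```

>>> {"method": "carry_out", "body": {
  "plan": [
    {"tx": 0, "ty": 0, "roll": 0, "tz": 0.15, "fingers": 40},
    {"tx": 0, "ty": 0, "roll": 0, "tz": 0.25, "fingers": 40},
    {"tx": 0, "ty": 0, "roll": 0, "tz": 0.25, "fingers": 40}
  ]
}}

```text
t: 29.92
tool_pos: [505.5, 80.0, 90.9]
tool_rot: [179.9, -0.0, 84.7]
wrist_force: [-4.0, -0.2, 14.4]
opening: 41.3
grip_force: 63.1
```

Foot is on the base. I'll bring the ear against the fixed jaw, then release (it should lean stably on the jaw).

>>> {"method": "carry_out", "body": {
  "plan": [
    {"tx": 0.1, "ty": 0, "roll": 0, "tz": -0.15, "fingers": 40},
    {"tx": 0.2, "ty": 0, "roll": 0, "tz": -0.15, "fingers": 40},
    {"tx": 0.3, "ty": 0, "roll": 0, "tz": -0.15, "fingers": 40},
    {"tx": 0.35, "ty": 0, "roll": 0, "tz": -0.15, "fingers": 40},
    {"tx": 0.35, "ty": 0, "roll": 0, "tz": -0.15, "fingers": 40}
  ]
}}

```text
t: 30.55
tool_pos: [505.8, 83.4, 91.1]
tool_rot: [179.9, 0.0, 84.7]
wrist_force: [-1.2, -0.0, 9.1]
opening: 41.5
grip_force: 62.5
```

>>> {"method": "carry_out", "body": {
  "plan": [
    {"tx": 0.1, "ty": 0, "roll": 0, "tz": -0.05, "fingers": 40},
    {"tx": 0.2, "ty": 0, "roll": 0, "tz": -0.05, "fingers": 40},
    {"tx": 0.2, "ty": 0, "roll": 0, "tz": -0.05, "fingers": 40}
  ]
}}

```text
t: 30.92
tool_pos: [505.9, 85.3, 91.1]
tool_rot: [180.0, 0.0, 84.8]
wrist_force: [-1.8, -1.1, 6.5]
opening: 41.2
grip_force: 62.3
```

```bash
python3 - <<'E'
from st import *
sfit([505.4,81,57,2],-5.3,BK,mask=(0,1,1,1))
E
```

```text
[505.4  79.4  54.   -1.3] rms 0.65 167 [(np.int64(0), -0.2), (np.int64(1), -0.3), (np.int64(2), -0.2), (np.int64(3), -0.6), (np.int64(4), 0.5), (np.int64(5), -1.5), (np.int64(6), -1.6), (np.int64(7), 1.0), (np.int64(8), 0.0), (np.int64(9), -0.0), (np.int64(10), -0.8)]
```

>>> {"method": "carry_out", "body": {
  "plan": [
    {"tx": 0.1, "ty": 0, "roll": 0, "tz": 0, "fingers": 40},
    {"tx": 0.2, "ty": 0, "roll": 0, "tz": 0, "fingers": 40},
    {"tx": 0.3, "ty": 0, "roll": 0, "tz": 0, "fingers": 40},
    {"tx": 0.3, "ty": 0, "roll": 0, "tz": 0, "fingers": 40}
  ]
}}

```text
t: 31.52
tool_pos: [506.2, 88.1, 91.0]
tool_rot: [180.0, 0.0, 84.8]
wrist_force: [-2.2, -2.2, 6.3]
opening: 41.3
grip_force: 62.3
```

TCP y = 88 puts the ear's mid-plane at clamp y ≈ −4, against the jaw. I'll release, rise and move to above the handle.

>>> {"method": "carry_out", "body": {
  "plan": [
    {"tx": 0, "ty": 0, "roll": 0, "tz": 0, "fingers": 49},
    {"tx": 0, "ty": 0, "roll": 0, "tz": 0, "fingers": 51},
    {"tx": 0, "ty": 0, "roll": 0, "tz": 0, "fingers": 53},
    {"tx": 0, "ty": 0, "roll": 0, "tz": 0, "fingers": 56},
    {"tx": 0, "ty": 0, "roll": 0, "tz": -2, "fingers": 60},
    {"tx": 0, "ty": 0, "roll": 0, "tz": -6, "fingers": 60},
    {"tx": -4, "ty": 0, "roll": 0, "tz": -7, "fingers": 60},
    {"tx": -7, "ty": 0, "roll": 0, "tz": -7, "fingers": 60},
    {"tx": -7, "ty": 0, "roll": 0, "tz": -7, "fingers": 60}
  ]
}}

```text
t: 32.65
tool_pos: [499.5, 17.5, 160.5]
tool_rot: [180.0, -0.0, 84.6]
wrist_force: [0.2, 0.8, 0.3]
opening: 51.0
grip_force: 0.0
```

```bash
python3 - <<'E'
from st import *
cv2.imwrite('pics/s8.png',cv2.resize(S['img'][150:265,300:420,::-1],None,fx=4,fy=4,interpolation=cv2.INTER_CUBIC))
for t in(-5,0,5): sfit([506,83,57,t],-5.3,BK,mask=(0,1,1,1))
E
```

```text
[506.   84.8  55.5  -7.6] rms 0.87 162 [(np.int64(0), -0.0), (np.int64(1), -0.3), (np.int64(2), -0.4), (np.int64(3), -0.9), (np.int64(4), 0.6), (np.int64(5), -1.6), (np.int64(6), -0.0), (np.int64(7), 1.1), (np.int64(8), -0.0), (np.int64(9), 1.3), (np.int64(10), -1.4)]
[506.   85.4  57.8  -7.8] rms 0.61 135 [(np.int64(0), 0.0), (np.int64(1), -0.3), (np.int64(2), -0.3), (np.int64(3), -0.8), (np.int64(4), -0.0), (np.int64(6), -0.4), (np.int64(7), 1.2), (np.int64(8), -0.0), (np.int64(9), 1.1), (np.int64(10), -1.5)]
[506.   85.5  57.7  -7.7] rms 0.61 135 [(np.int64(0), -0.0), (np.int64(1), -0.3), (np.int64(2), -0.2), (np.int64(3), -0.7), (np.int64(4), 0.0), (np.int64(6), -0.4), (np.int64(7), 1.3), (np.int64(8), -0.0), (np.int64(9), 1.0), (np.int64(10), -1.5)]
```

View pics/s8.png

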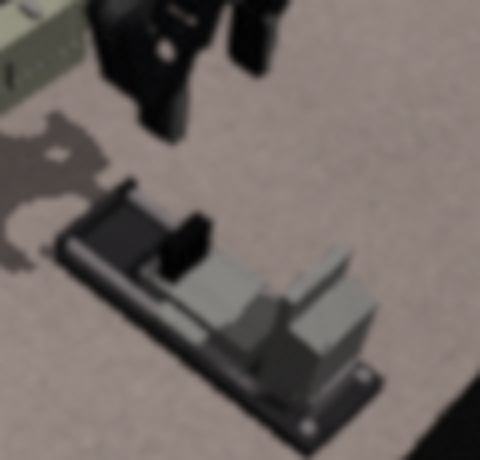

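The insert stands in the clamp leaning slightly back on the fixed jaw, as expected; the handle is at (185,245) in the crop. Next I'll grip the handle across its 30 mm width and slide it.

```bash
python3 -c "
import g,json
json.dump([499.8,18.8,160.5,84.7],open('cmd.json','w'))
g.plan([[(499.3,13.8,100,84.7)],[(499.3,13.8,38,84.7)]])"
```

```text
CALL from [499.8, 18.8, 160.5, 84.7]
  tx -0.50 ty -0.00 tz 6.05 roll 0.000  dist 61
CALL from [499.3, 13.8, 100.0, 84.7]
  tx -0.00 ty -0.00 tz 6.20 roll 0.000  dist 62
```

>>> {"method": "carry_out", "body": {
  "plan": [
    {"tx": -0.5, "ty": 0, "roll": 0, "tz": 4, "fingers": 60},
    {"tx": -0.5, "ty": 0, "roll": 0, "tz": 8, "fingers": 60},
    {"tx": -0.5, "ty": 0, "roll": 0, "tz": 11, "fingers": 60},
    {"tx": -0.5, "ty": 0, "roll": 0, "tz": 12.2, "fingers": 60},
    {"tx": -0.5, "ty": 0, "roll": 0, "tz": 12.2, "fingers": 60},
    {"tx": -0.5, "ty": 0, "roll": 0, "tz": 12.2, "fingers": 25},
    {"tx": -0.5, "ty": 0, "roll": 0, "tz": 12.2, "fingers": 25},
    {"tx": -0.5, "ty": 0, "roll": 0, "tz": 12.2, "fingers": 25},
    {"tx": -0.5, "ty": 0, "roll": 0, "tz": 12.2, "fingers": 25},
    {"tx": -0.5, "ty": 0, "roll": 0, "tz": 12.2, "fingers": 25}
  ],
  "grip_force": 60
}}

```text
t: 34.0
tool_pos: [498.9, 14.0, 39.9]
tool_rot: [180.0, -0.0, 84.7]
wrist_force: [-2.3, 0.2, 5.7]
opening: 28.5
grip_force: 59.6
```

Handle gripped (28.5 mm reading ≈ 30). Sliding +y.

>>> {"method": "carry_out", "body": {
  "plan": [
    {"tx": 0.2, "ty": 0, "roll": 0, "tz": 0, "fingers": 25},
    {"tx": 0.4, "ty": 0, "roll": 0, "tz": 0, "fingers": 25},
    {"tx": 0.6, "ty": 0, "roll": 0, "tz": 0, "fingers": 25},
    {"tx": 0.8, "ty": 0, "roll": 0, "tz": 0, "fingers": 25},
    {"tx": 0.8, "ty": 0, "roll": 0, "tz": 0, "fingers": 25}
  ]
}}

```text
t: 34.62
tool_pos: [499.5, 20.3, 39.9]
tool_rot: [180.0, 0.2, 84.8]
wrist_force: [-3.6, -4.8, 5.2]
opening: 28.4
grip_force: 59.7
```

>>> {"method": "carry_out", "body": {
  "plan": [
    {"tx": 0.15, "ty": 0, "roll": 0, "tz": 0, "fingers": 25},
    {"tx": 0.3, "ty": 0, "roll": 0, "tz": 0, "fingers": 25},
    {"tx": 0.3, "ty": 0, "roll": 0, "tz": 0, "fingers": 25}
  ]
}}

```text
t: 35.0
tool_pos: [499.7, 23.3, 39.9]
tool_rot: [180.0, 0.2, 84.8]
wrist_force: [-3.3, -5.3, 7.2]
opening: 28.7
grip_force: 59.7
```

>>> {"method": "carry_out", "body": {
  "plan": [
    {"tx": 0.15, "ty": 0, "roll": 0, "tz": 0, "fingers": 25},
    {"tx": 0.3, "ty": 0, "roll": 0, "tz": 0, "fingers": 25},
    {"tx": 0.3, "ty": 0, "roll": 0, "tz": 0, "fingers": 25}
  ]
}}

```text
t: 35.38
tool_pos: [499.8, 25.4, 39.9]
tool_rot: [180.0, 0.2, 84.8]
wrist_force: [-3.3, -8.6, 7.0]
opening: 28.7
grip_force: 59.7
```

>>> {"method": "carry_out", "body": {
  "plan": [
    {"tx": 0.15, "ty": 0, "roll": 0, "tz": 0, "fingers": 25},
    {"tx": 0.2, "ty": 0, "roll": 0, "tz": 0, "fingers": 25},
    {"tx": 0.2, "ty": 0, "roll": 0, "tz": 0, "fingers": 25}
  ]
}}

```text
t: 35.75
tool_pos: [499.9, 25.4, 39.9]
tool_rot: [180.0, 0.4, 84.9]
wrist_force: [-4.4, -14.9, 6.6]
opening: 28.8
grip_force: 59.7
```

>>> {"method": "carry_out", "body": {
  "plan": [
    {"tx": 0.15, "ty": 0, "roll": 0, "tz": 0, "fingers": 25},
    {"tx": 0.3, "ty": 0, "roll": 0, "tz": 0, "fingers": 25},
    {"tx": 0.3, "ty": 0, "roll": 0, "tz": 0, "fingers": 25}
  ]
}}

```text
t: 36.12
tool_pos: [499.9, 25.4, 39.9]
tool_rot: [-180.0, 0.8, 85.0]
wrist_force: [-5.7, -25.8, 7.0]
opening: 28.6
grip_force: 59.7
```

>>> {"method": "carry_out", "body": {
  "plan": [
    {"tx": 0, "ty": 0, "roll": 0, "tz": 0, "fingers": 60},
    {"tx": 0, "ty": 0, "roll": 0, "tz": 0, "fingers": 60},
    {"tx": 0, "ty": 0, "roll": 0, "tz": 0, "fingers": 60},
    {"tx": 0, "ty": 0, "roll": 0, "tz": -5, "fingers": 60},
    {"tx": -2, "ty": 0, "roll": 0, "tz": -9, "fingers": 60},
    {"tx": -4, "ty": 0, "roll": 0, "tz": -11, "fingers": 60},
    {"tx": -4, "ty": 0, "roll": 0, "tz": -11, "fingers": 60}
  ]
}}

```text
t: 37.0
tool_pos: [498.5, -7.6, 150.2]
tool_rot: [179.7, 0.0, 84.7]
wrist_force: [1.0, -0.5, -0.4]
opening: 51.2
grip_force: 0.0
```

```bash
cat >> st.py <<'E'
TP=[BK[i] for i in(1,2,3,4,6,8)]+[((-22,45,-8),(22,45,-8)),((-22,45,0),(22,45,0)),((22,45,0),(22,45,-8)),((22,25,-8),(22,45,-8)),((-22,45,-8),(-22,45,0))]
E
python3 - <<'E'
from st import *
for t in(-5,0): sfit([506,84,57,t],-5.3,TP,mask=(0,1,1,1)); sfit([506,84,57,t],-5.3,TP,mask=(0,1,0,1),cams=(S,T))
E
```

```text
[ 5.06e+02  8.38e+01  5.71e+01 -4.00e-01] rms 0.42 155 [(np.int64(0), -0.0), (np.int64(1), 0.2), (np.int64(2), -0.0), (np.int64(3), -0.0), (np.int64(4), 0.7), (np.int64(5), 0.2), (np.int64(6), -0.3), (np.int64(8), -0.0), (np.int64(9), -0.9), (np.int64(10), 1.8)]
[506.  84.  57.  -0.] rms 0.53 264 [(np.int64(0), -0.0), (np.int64(1), 0.3), (np.int64(2), 0.5), (np.int64(3), -0.0), (np.int64(4), -0.0), (np.int64(5), 0.2), (np.int64(6), -0.0), (np.int64(7), -0.0), (np.int64(8), -0.0), (np.int64(9), -0.7), (np.int64(10), 0.3)]
[ 5.06e+02  8.38e+01  5.71e+01 -4.00e-01] rms 0.42 156 [(np.int64(0), -0.0), (np.int64(1), 0.2), (np.int64(2), -0.0), (np.int64(3), -0.0), (np.int64(4), 0.7), (np.int64(5), 0.2), (np.int64(6), -0.3), (np.int64(8), -0.0), (np.int64(9), -0.9), (np.int64(10), 1.8)]
[ 5.06e+02  8.39e+01  5.70e+01 -1.00e-01] rms 0.52 262 [(np.int64(0), 0.0), (np.int64(1), 0.2), (np.int64(2), 0.5), (np.int64(3), 0.0), (np.int64(4), 0.0), (np.int64(5), 0.3), (np.int64(6), -0.1), (np.int64(7), -0.0), (np.int64(8), 0.0), (np.int64(9), -0.8), (np.int64(10), 0.2)]
```

The insert is upright in the clamp (tilt about 0, centre (506,84,57)). Now I'll take it by the top ear and pull it out.

```bash
cat > lay.py <<'E'
import numpy as np
def H(al):
    a=np.radians(al); d=np.array([np.cos(a),np.sin(a)]);b=np.array([np.sin(a),-np.cos(a)])
    f=lambda y,z:y*d+z*b
    A=np.radians(47.73); dA=np.array([np.cos(A),np.sin(A)]);bA=np.array([np.sin(A),-np.cos(A)])
    F1=np.array([8.,0.]) # foot back edge fixed (origin u at wells face)
    if al>=47.73: o=F1-f(-45,8)
    else:
        K=F1-(-45*dA+8*bA)+(-25*dA+30*bA); o=K-f(-25,30)
    return o+f(38,4)
for al in(90,84,78,72,66,60,54,47.7,40,33,26,19,12,6,0): print(al,np.round((H(al)-H(90))/10,2))
E
python3 lay.py; python3 -c "
import g,json
json.dump([497.4,-7.1,148.3,84.7],open('cmd.json','w'))
g.plan([[(506.2,88.5,148.3,84.7)],[(506.2,88.5,84,84.7)],[(506.2,88.5,150,84.7)],[(540,190,150,84.7)]])"
```

```text
90 [0. 0.]
84 [ 0.87 -0.  ]
78 [ 1.73 -0.1 ]
72 [ 2.58 -0.28]
66 [ 3.41 -0.55]
60 [ 4.2  -0.91]
54 [ 4.96 -1.35]
47.7 [ 5.69 -1.89]
40 [ 6.53 -2.26]
33 [ 7.24 -2.69]
26 [ 7.9 -3.2]
19 [ 8.48 -3.79]
12 [ 8.99 -4.45]
6 [ 9.37 -5.06]
0 [ 9.67 -5.7 ]
CALL from [497.4, -7.1, 148.3, 84.7]
  tx 9.60 ty -0.01 tz 0.00 roll 0.000  dist 96
CALL from [506.2, 88.5, 148.3, 84.7]
  tx 0.00 ty 0.00 tz 6.43 roll 0.000  dist 64
CALL from [506.2, 88.5, 84.0, 84.7]
  tx 0.00 ty 0.00 tz -6.60 roll 0.000  dist 66
CALL from [506.2, 88.5, 150.0, 84.7]
  tx 10.42 ty 2.43 tz 0.00 roll 0.000  dist 107
```

>>> {"method": "carry_out", "body": {
  "plan": [
    {"tx": 5, "ty": -0.01, "roll": 0, "tz": 0, "fingers": 60},
    {"tx": 9.6, "ty": -0.01, "roll": 0, "tz": 0, "fingers": 60},
    {"tx": 9.6, "ty": -0.01, "roll": 0, "tz": 0, "fingers": 60},
    {"tx": 9.6, "ty": -0.01, "roll": 0, "tz": 3, "fingers": 60},
    {"tx": 9.6, "ty": -0.01, "roll": 0, "tz": 5.4, "fingers": 60},
    {"tx": 9.6, "ty": -0.01, "roll": 0, "tz": 6.43, "fingers": 60},
    {"tx": 9.6, "ty": -0.01, "roll": 0, "tz": 6.43, "fingers": 60},
    {"tx": 9.6, "ty": -0.01, "roll": 0, "tz": 6.43, "fingers": 40},
    {"tx": 9.6, "ty": -0.01, "roll": 0, "tz": 6.43, "fingers": 40},
    {"tx": 9.6, "ty": -0.01, "roll": 0, "tz": 6.43, "fingers": 40}
  ],
  "grip_force": 60
}}

```text
t: 38.35
tool_pos: [505.9, 88.3, 84.7]
tool_rot: [180.0, 0.0, 84.7]
wrist_force: [-1.1, -0.4, 0.8]
opening: 42.4
grip_force: 61.6
```

>>> {"method": "carry_out", "body": {
  "plan": [
    {"tx": 0, "ty": 0, "roll": 0, "tz": -1, "fingers": 40},
    {"tx": 0, "ty": 0, "roll": 0, "tz": -2, "fingers": 40},
    {"tx": 0, "ty": 0, "roll": 0, "tz": -3, "fingers": 40},
    {"tx": 0, "ty": 0, "roll": 0, "tz": -4.5, "fingers": 40},
    {"tx": 0, "ty": 0, "roll": 0, "tz": -6.6, "fingers": 40},
    {"tx": 0, "ty": 0, "roll": 0, "tz": -6.6, "fingers": 40}
  ]
}}

```text
t: 39.1
tool_pos: [507.6, 88.5, 152.5]
tool_rot: [179.7, -0.0, 84.7]
wrist_force: [0.6, -0.2, -2.4]
opening: 41.9
grip_force: 62.9
```

>>> {"method": "carry_out", "body": {
  "plan": [
    {"tx": 4, "ty": 1, "roll": 0, "tz": 0, "fingers": 40},
    {"tx": 8, "ty": 2, "roll": 0, "tz": 0, "fingers": 40},
    {"tx": 10.42, "ty": 2.43, "roll": 0, "tz": 0, "fingers": 40},
    {"tx": 10.42, "ty": 2.43, "roll": 0, "tz": 3, "fingers": 40},
    {"tx": 10.42, "ty": 2.43, "roll": 0, "tz": 5.5, "fingers": 40},
    {"tx": 10.42, "ty": 2.43, "roll": 0, "tz": 6.8, "fingers": 40},
    {"tx": 10.42, "ty": 2.43, "roll": 0, "tz": 6.8, "fingers": 40}
  ]
}}

```text
t: 39.98
tool_pos: [538.9, 189.7, 81.2]
tool_rot: [-179.9, 0.0, 84.7]
wrist_force: [0.7, 0.2, -3.2]
opening: 41.8
grip_force: 62.7
```

```bash
python3 - <<'E'
from st import *
print(arm.state()['wrist_force'])
for t in(-3,3): sfit([539.6,186,55,t],-5.3,BK+TP[6:],mask=(0,1,1,1))
E
```

```text
[ 0.86712841  0.39011396 -2.44074595]
[539.6 188.3  55.5  -5.8] rms 0.76 225 [(np.int64(0), -0.3), (np.int64(1), 0.8), (np.int64(2), 1.1), (np.int64(3), -0.9), (np.int64(4), -0.3), (np.int64(5), -0.0), (np.int64(6), -0.1), (np.int64(7), 0.3), (np.int64(8), -0.6), (np.int64(9), -1.5), (np.int64(10), 0.1), (np.int64(11), -1.2), (np.int64(12), 0.7), (np.int64(13), 1.1), (np.int64(14), -0.3), (np.int64(15), 1.3)]
[5.396e+02 1.854e+02 5.380e+01 4.000e-01] rms 0.54 220 [(np.int64(0), -0.3), (np.int64(1), 0.3), (np.int64(2), 0.4), (np.int64(3), 0.5), (np.int64(4), -0.2), (np.int64(5), 0.0), (np.int64(6), 0.0), (np.int64(7), 0.2), (np.int64(8), 0.0), (np.int64(9), -1.0), (np.int64(10), 0.5), (np.int64(11), 0.3), (np.int64(12), -1.2), (np.int64(15), 1.0)]
```

>>> {"method": "carry_out", "body": {
  "plan": [
    {"tx": 0, "ty": 0, "roll": 0, "tz": 0.3, "fingers": 40},
    {"tx": 0, "ty": 0, "roll": 0, "tz": 0.6, "fingers": 40},
    {"tx": 0, "ty": 0, "roll": 0, "tz": 0.7, "fingers": 40},
    {"tx": 0, "ty": 0, "roll": 0, "tz": 0.7, "fingers": 40}
  ]
}}

```text
t: 40.58
tool_pos: [540.1, 190.2, 76.6]
tool_rot: [179.9, -0.0, 84.7]
wrist_force: [-2.6, 0.4, 4.9]
opening: 42.3
grip_force: 63.6
```

Foot is on the mat. I'll lighten the grip and lay it over toward +y (wells up).

>>> {"method": "carry_out", "body": {
  "plan": [
    {"tx": 0, "ty": 0, "roll": 0, "tz": 0, "fingers": 50.8},
    {"tx": 0, "ty": 0, "roll": 0, "tz": 0, "fingers": 51.1},
    {"tx": 0, "ty": 0, "roll": 0, "tz": 0, "fingers": 51.1},
    {"tx": 0.44, "ty": 0, "roll": 0, "tz": 0, "fingers": 51.1},
    {"tx": 0.87, "ty": 0, "roll": 0, "tz": 0, "fingers": 51.1},
    {"tx": 1.3, "ty": 0, "roll": 0, "tz": 0.05, "fingers": 51.1},
    {"tx": 1.73, "ty": 0, "roll": 0, "tz": 0.1, "fingers": 51.1}
  ]
}}

```text
t: 41.45
tool_pos: [541.6, 207.6, 74.3]
tool_rot: [180.0, -0.0, 84.7]
wrist_force: [0.3, 0.7, 3.4]
opening: 43.7
grip_force: 10.7
```

```bash
python3 - <<'E'
from st import *
for t in(-14,-8,-2): sfit([540.5,197,48,t],-5.3,BK+TP[6:],mask=(0,1,1,1))
E
```

```text
[540.5 195.7  48.1 -12.6] rms 0.43 228 [(np.int64(0), 0.5), (np.int64(1), 0.0), (np.int64(2), -0.3), (np.int64(3), -0.0), (np.int64(4), -0.0), (np.int64(5), -0.0), (np.int64(6), -0.0), (np.int64(7), 0.5), (np.int64(8), -0.1), (np.int64(9), -0.0), (np.int64(10), -0.0), (np.int64(11), 0.0)]
[540.5 195.7  48.1 -12.6] rms 0.43 229 [(np.int64(0), 0.5), (np.int64(1), -0.0), (np.int64(2), -0.2), (np.int64(3), 0.0), (np.int64(4), 0.0), (np.int64(5), 0.0), (np.int64(6), 0.0), (np.int64(7), 0.5), (np.int64(8), -0.1), (np.int64(9), -0.0), (np.int64(10), -0.0), (np.int64(11), -0.0)]
[540.5 195.7  48.1 -12.5] rms 0.41 227 [(np.int64(0), 0.5), (np.int64(1), 0.0), (np.int64(2), -0.2), (np.int64(3), 0.0), (np.int64(4), -0.0), (np.int64(5), 0.0), (np.int64(6), 0.0), (np.int64(7), 0.5), (np.int64(8), -0.2), (np.int64(9), 0.0), (np.int64(10), 0.0), (np.int64(11), 0.0)]
```

>>> {"method": "carry_out", "body": {
  "plan": [
    {"tx": 0.85, "ty": 0, "roll": 0, "tz": 0.18, "fingers": 51.1},
    {"tx": 1.68, "ty": 0, "roll": 0, "tz": 0.45, "fingers": 51.1},
    {"tx": 2.47, "ty": 0, "roll": 0, "tz": 0.81, "fingers": 51.1},
    {"tx": 3.23, "ty": 0, "roll": 0, "tz": 1.25, "fingers": 51.1},
    {"tx": 3.96, "ty": 0, "roll": 0, "tz": 1.79, "fingers": 51.1},
    {"tx": 4.8, "ty": 0, "roll": 0, "tz": 2.16, "fingers": 51.1},
    {"tx": 5.51, "ty": 0, "roll": 0, "tz": 2.59, "fingers": 51.1},
    {"tx": 6.17, "ty": 0, "roll": 0, "tz": 3.1, "fingers": 51.1}
  ]
}}

```text
t: 42.55
tool_pos: [546.9, 269.1, 42.9]
tool_rot: [-180.0, -0.0, 84.7]
wrist_force: [0.3, -0.1, 0.6]
opening: 43.7
grip_force: 10.8
```

>>> {"method": "carry_out", "body": {
  "plan": [
    {"tx": 0.58, "ty": 0, "roll": 0, "tz": 0.59, "fingers": 51.1},
    {"tx": 1.09, "ty": 0, "roll": 0, "tz": 1.25, "fingers": 51.1},
    {"tx": 1.47, "ty": 0, "roll": 0, "tz": 1.86, "fingers": 51.1},
    {"tx": 1.77, "ty": 0, "roll": 0, "tz": 2.5, "fingers": 51.1},
    {"tx": 1.77, "ty": 0, "roll": 0, "tz": 2.5, "fingers": 51.1}
  ]
}}

```text
t: 43.18
tool_pos: [548.3, 286.2, 17.6]
tool_rot: [-180.0, 0.0, 84.7]
wrist_force: [-1.1, -0.2, -1.3]
opening: 43.6
grip_force: 10.6
```

```bash
python3 - <<'E'
from st import *
e=[((-22,-45,0),(22,-45,0)),((-22,-45,0),(-22,20,0)),((22,-45,0),(22,45,0)),((-22,45,0),(22,45,0)),((-22,45,-8),(22,45,-8)),((22,-45,-8),(22,-25,-8)),((22,-25,-8),(22,-25,-30)),((22,-25,-30),(22,25,-30))]
for t in(-90,-75,-60): sfit([545,245,34,t],-5.3,e,mask=(0,1,1,1))
E
```

```text
[545.  246.7  33.5 -90.8] rms 0.54 121 [(np.int64(0), -0.0), (np.int64(1), -0.2), (np.int64(2), -0.3), (np.int64(3), -1.0), (np.int64(4), -1.5), (np.int64(5), 0.5), (np.int64(6), 0.2), (np.int64(7), 0.0)]
[545.  246.7  33.6 -90.7] rms 0.53 122 [(np.int64(0), -0.0), (np.int64(1), -0.0), (np.int64(2), -0.3), (np.int64(3), -1.0), (np.int64(4), -1.3), (np.int64(5), 0.5), (np.int64(6), 0.1), (np.int64(7), -0.3)]
[545.  245.   30.4 -57. ] rms 0.93 85 [(np.int64(0), -0.5), (np.int64(1), -0.3), (np.int64(2), 0.9), (np.int64(3), -0.0), (np.int64(4), 1.2), (np.int64(5), -0.8), (np.int64(6), 0.1), (np.int64(7), 0.4)]
```

It lies flat with wells up at about (545,247). Release, back off, measure, and regrasp at the middle.

>>> {"method": "carry_out", "body": {
  "plan": [
    {"tx": 0, "ty": 0, "roll": 0, "tz": 0, "fingers": 56},
    {"tx": 0, "ty": 0, "roll": 0, "tz": 0, "fingers": 60},
    {"tx": 0, "ty": 0, "roll": 0, "tz": -4, "fingers": 60},
    {"tx": 0, "ty": 0, "roll": 0, "tz": -9, "fingers": 60},
    {"tx": 6, "ty": -6, "roll": 0, "tz": -11, "fingers": 60},
    {"tx": 8, "ty": -12, "roll": 0, "tz": -11, "fingers": 60},
    {"tx": 8, "ty": -16, "roll": 0, "tz": -11, "fingers": 60},
    {"tx": 8, "ty": -16, "roll": 0, "tz": -11, "fingers": 60}
  ]
}}

```text
t: 44.28
tool_pos: [391.8, 380.8, 128.5]
tool_rot: [-179.8, 0.1, 85.0]
wrist_force: [0.3, -0.3, 0.1]
opening: 51.3
grip_force: 0.0
```

```bash
python3 - <<'E'
from m import *
import json,g
b=box(-22,22,-45,45,34)
p=edgefit([T],[b],[545,246.7,np.radians(-5.3)],w=4); edgefit([S],[b],[545,246.7,np.radians(-5.3)],w=4)
q=np.radians(84.7); ex=np.array([np.cos(q),np.sin(q)]);ey=np.array([np.sin(q),-np.cos(q)])
c=np.array([548.9,286.3])+80*ex-160*ey; json.dump([*c,128.,84.7],open('cmd.json','w')); print(c,arm.state()['tool_pos'])
ps=90+np.degrees(p[2]); X=p[:2]
t=np.array([436.9-1.5,-300.8+.8])
g.plan([[(*X,100,ps)],[(*X,7,ps)],[(*X,150,ps)],[(*t,150,81.56)]])
E
```

```text
fit [545.9 246.1] -5.37 n 100 rms 0.3
{(0, 0): -0.5, (0, 1): -0.5, (0, 2): -0.5, (0, 3): -0.5}
fit [545.7 247. ] -5.41 n 100 rms 0.18
{(0, 0): -0.3, (0, 1): -0.3, (0, 2): -0.2, (0, 3): -0.2}
[396.97369529 380.73726985] [396.49564198 380.85433711 128.70042723]
CALL from [397.0, 380.7, 128.0, 84.7]
  tx -12.04 ty 16.07 tz 2.80 roll 0.001  dist 203
CALL from [545.9, 246.0, 100.0, 84.6]
  tx 0.00 ty 0.00 tz 9.30 roll 0.000  dist 93
CALL from [545.9, 246.0, 7.0, 84.6]
  tx 0.00 ty 0.00 tz -14.30 roll 0.000  dist 143
CALL from [545.9, 246.0, 150.0, 84.6]
  tx -55.39 ty -5.90 tz 0.00 roll 0.054  dist 557
```

>>> {"method": "carry_out", "body": {
  "plan": [
    {"tx": -3, "ty": 4, "roll": 0, "tz": 0, "fingers": 80},
    {"tx": -6, "ty": 8, "roll": 0, "tz": 0, "fingers": 80},
    {"tx": -9, "ty": 12, "roll": 0, "tz": 0, "fingers": 80},
    {"tx": -12.04, "ty": 16.07, "roll": 0.001, "tz": 0, "fingers": 80},
    {"tx": -12.04, "ty": 16.07, "roll": 0.001, "tz": 0, "fingers": 80},
    {"tx": -12.04, "ty": 16.07, "roll": 0.001, "tz": 2.8, "fingers": 80},
    {"tx": -12.04, "ty": 16.07, "roll": 0.001, "tz": 2.8, "fingers": 80}
  ]
}}

```text
t: 45.25
tool_pos: [544.2, 245.0, 98.2]
tool_rot: [-179.7, 0.1, 84.6]
wrist_force: [0.6, 0.1, -0.6]
opening: 68.2
grip_force: 0.0
```

>>> {"method": "carry_out", "body": {
  "plan": [
    {"tx": 0, "ty": 0, "roll": 0, "tz": 5, "fingers": 80},
    {"tx": 0, "ty": 0, "roll": 0, "tz": 8, "fingers": 80},
    {"tx": 0, "ty": 0, "roll": 0, "tz": 9.3, "fingers": 80},
    {"tx": 0, "ty": 0, "roll": 0, "tz": 9.3, "fingers": 80},
    {"tx": 0, "ty": 0, "roll": 0, "tz": 9.3, "fingers": 30},
    {"tx": 0, "ty": 0, "roll": 0, "tz": 9.3, "fingers": 30},
    {"tx": 0, "ty": 0, "roll": 0, "tz": 9.3, "fingers": 30},
    {"tx": 0, "ty": 0, "roll": 0, "tz": 9.3, "fingers": 30},
    {"tx": 0, "ty": 0, "roll": 0, "tz": 9.3, "fingers": 30}
  ],
  "grip_force": 50
}}

```text
t: 46.38
tool_pos: [546.7, 246.5, 9.0]
tool_rot: [179.8, -0.1, 84.7]
wrist_force: [-0.7, 0.8, 6.4]
opening: 43.1
grip_force: 53.5
```

>>> {"method": "carry_out", "body": {
  "plan": [
    {"tx": 0, "ty": 0, "roll": 0, "tz": 0, "fingers": 30},
    {"tx": 0, "ty": 0, "roll": 0, "tz": -4, "fingers": 30},
    {"tx": 0, "ty": 0, "roll": 0, "tz": -8, "fingers": 30},
    {"tx": 0, "ty": 0, "roll": 0, "tz": -12, "fingers": 30},
    {"tx": 0, "ty": 0, "roll": 0, "tz": -14.3, "fingers": 30},
    {"tx": 0, "ty": 0, "roll": 0, "tz": -14.3, "fingers": 30}
  ]
}}

```text
t: 47.12
tool_pos: [546.6, 246.3, 152.2]
tool_rot: [179.8, -0.1, 84.7]
wrist_force: [0.2, 0.4, -2.5]
opening: 43.1
grip_force: 52.7
```

>>> {"method": "carry_out", "body": {
  "plan": [
    {"tx": -55.39, "ty": -5.9, "roll": 0.054, "tz": 0, "fingers": 30},
    {"tx": -55.39, "ty": -5.9, "roll": 0.054, "tz": 0, "fingers": 30},
    {"tx": -55.39, "ty": -5.9, "roll": 0.054, "tz": 0, "fingers": 30},
    {"tx": -55.39, "ty": -5.9, "roll": 0.054, "tz": 0, "fingers": 30},
    {"tx": -55.39, "ty": -5.9, "roll": 0.054, "tz": 0, "fingers": 30},
    {"tx": -55.39, "ty": -5.9, "roll": 0.054, "tz": 0, "fingers": 30},
    {"tx": -55.39, "ty": -5.9, "roll": 0.054, "tz": 0, "fingers": 30},
    {"tx": -55.39, "ty": -5.9, "roll": 0.054, "tz": 0, "fingers": 30},
    {"tx": -55.39, "ty": -5.9, "roll": 0.054, "tz": 0, "fingers": 30},
    {"tx": -55.39, "ty": -5.9, "roll": 0.054, "tz": 0, "fingers": 30}
  ]
}}

```text
t: 48.38
tool_pos: [433.9, -303.8, 148.4]
tool_rot: [-179.9, 0.0, 81.3]
wrist_force: [-0.1, 0.1, -3.5]
opening: 43.1
grip_force: 52.5
```

>>> {"method": "carry_out", "body": {
  "plan": [
    {"tx": 0, "ty": 0, "roll": 0, "tz": 4, "fingers": 30},
    {"tx": 0, "ty": 0, "roll": 0, "tz": 8, "fingers": 30},
    {"tx": 0, "ty": 0, "roll": 0, "tz": 8, "fingers": 30},
    {"tx": 0, "ty": 0, "roll": 0, "tz": 8, "fingers": 30}
  ]
}}

```text
t: 48.88
tool_pos: [435.9, -299.7, 70.6]
tool_rot: [180.0, 0.0, 81.6]
wrist_force: [-0.2, 0.6, -1.5]
opening: 42.8
grip_force: 52.5
```

```bash
python3 - <<'E'
from m import *
p=[435.4,-300,np.radians(-8.44)]
for d in(T,S):
  g=cv2.cvtColor(d['img'],cv2.COLOR_RGB2GRAY).astype(float)
  for x in(-17,0,17):
    print(x,[(y,int(map_coordinates(g,[[q[1]],[q[0]]],order=1)[0])) for y in range(22,64,3) for q in [proj(d,rot(p)@np.array([x,y,97.])+[p[0],p[1],0])]])
E
```

```text
-17 [(22, 148), (25, 147), (28, 135), (31, 128), (34, 132), (37, 142), (40, 149), (43, 143), (46, 119), (49, 105), (52, 107), (55, 110), (58, 111), (61, 112)]
0 [(22, 152), (25, 150), (28, 145), (31, 144), (34, 146), (37, 151), (40, 153), (43, 152), (46, 130), (49, 109), (52, 110), (55, 110), (58, 110), (61, 109)]
17 [(22, 147), (25, 129), (28, 101), (31, 87), (34, 103), (37, 131), (40, 148), (43, 143), (46, 117), (49, 103), (52, 108), (55, 110), (58, 111), (61, 111)]
-17 [(22, 114), (25, 110), (28, 97), (31, 96), (34, 111), (37, 118), (40, 117), (43, 114), (46, 93), (49, 68), (52, 50), (55, 45), (58, 44), (61, 46)]
0 [(22, 128), (25, 127), (28, 118), (31, 111), (34, 112), (37, 121), (40, 126), (43, 125), (46, 110), (49, 84), (52, 86), (55, 108), (58, 120), (61, 116)]
17 [(22, 121), (25, 106), (28, 78), (31, 61), (34, 76), (37, 100), (40, 121), (43, 125), (46, 107), (49, 85), (52, 85), (55, 116), (58, 135), (61, 139)]
```

>>> {"method": "carry_out", "body": {
  "plan": [
    {"tx": 0, "ty": 0, "roll": 0, "tz": 1, "fingers": 30},
    {"tx": 0, "ty": 0, "roll": 0, "tz": 2, "fingers": 30},
    {"tx": 0, "ty": 0, "roll": 0, "tz": 2.6, "fingers": 30},
    {"tx": 0, "ty": 0, "roll": 0, "tz": 3, "fingers": 30},
    {"tx": 0, "ty": 0, "roll": 0, "tz": 3, "fingers": 30}
  ]
}}

```text
t: 49.6
tool_pos: [435.2, -299.9, 39.7]
tool_rot: [-180.0, -0.0, 81.6]
wrist_force: [0.1, -0.0, -1.8]
opening: 43.1
grip_force: 52.6
```

>>> {"method": "carry_out", "body": {
  "plan": [
    {"tx": 0, "ty": 0, "roll": 0, "tz": 0.2, "fingers": 30},
    {"tx": 0, "ty": 0, "roll": 0, "tz": 0.3, "fingers": 30},
    {"tx": 0, "ty": 0, "roll": 0, "tz": 0.3, "fingers": 30}
  ]
}}

```text
t: 49.98
tool_pos: [435.6, -300.3, 38.0]
tool_rot: [179.9, 0.0, 81.6]
wrist_force: [-1.3, 1.0, 4.2]
opening: 43.3
grip_force: 53.2
```

Seated. Next I'll release, then reopen the clamp jaw.

```bash
python3 -c "
import g,json
json.dump([435.4,-300,167,81.56],open('cmd.json','w'))
g.plan([[(500.2,25,167,84.7)],[(500.2,25,38,84.7)],[(500.2-1.7,25-18,38,84.7)]])"
```

```text
CALL from [435.4, -300.0, 167.0, 81.6]
  tx 33.10 ty 1.64 tz 0.00 roll -0.055  dist 331
CALL from [500.2, 25.0, 167.0, 84.7]
  tx -0.00 ty -0.00 tz 12.90 roll 0.000  dist 129
CALL from [500.2, 25.0, 38.0, 84.7]
  tx -1.81 ty -0.00 tz 0.00 roll 0.000  dist 18
```

>>> {"method": "carry_out", "body": {
  "plan": [
    {"tx": 0, "ty": 0, "roll": 0, "tz": 0, "fingers": 65},
    {"tx": 0, "ty": 0, "roll": 0, "tz": 0, "fingers": 65},
    {"tx": 0, "ty": 0, "roll": 0, "tz": 0, "fingers": 65},
    {"tx": 0, "ty": 0, "roll": 0, "tz": -4, "fingers": 65},
    {"tx": 0, "ty": 0, "roll": 0, "tz": -9, "fingers": 65},
    {"tx": 0, "ty": 0, "roll": 0, "tz": -13, "fingers": 65},
    {"tx": 0, "ty": 0, "roll": 0, "tz": -13, "fingers": 60}
  ]
}}

```text
t: 50.85
tool_pos: [437.2, -301.7, 170.6]
tool_rot: [179.6, 0.2, 81.6]
wrist_force: [0.5, -0.6, -0.6]
opening: 51.1
grip_force: 0.0
```

>>> {"method": "carry_out", "body": {
  "plan": [
    {"tx": 33.1, "ty": 1.64, "roll": -0.055, "tz": 0, "fingers": 60},
    {"tx": 33.1, "ty": 1.64, "roll": -0.055, "tz": 0, "fingers": 60},
    {"tx": 33.1, "ty": 1.64, "roll": -0.055, "tz": 0, "fingers": 60},
    {"tx": 33.1, "ty": 1.64, "roll": -0.055, "tz": 0, "fingers": 60},
    {"tx": 33.1, "ty": 1.64, "roll": -0.055, "tz": 0, "fingers": 60},
    {"tx": 33.1, "ty": 1.64, "roll": -0.055, "tz": 0, "fingers": 60},
    {"tx": 33.1, "ty": 1.64, "roll": -0.055, "tz": 0, "fingers": 60},
    {"tx": 33.1, "ty": 1.64, "roll": -0.055, "tz": 4, "fingers": 60},
    {"tx": 33.1, "ty": 1.64, "roll": -0.055, "tz": 7, "fingers": 60}
  ]
}}

```text
t: 51.98
tool_pos: [499.1, 23.7, 95.6]
tool_rot: [-179.9, 0.0, 84.7]
wrist_force: [0.2, 0.5, -0.2]
opening: 51.0
grip_force: 0.0
```

>>> {"method": "carry_out", "body": {
  "plan": [
    {"tx": 0, "ty": 0, "roll": 0, "tz": 3, "fingers": 60},
    {"tx": 0, "ty": 0, "roll": 0, "tz": 5.9, "fingers": 60},
    {"tx": 0, "ty": 0, "roll": 0, "tz": 5.9, "fingers": 60},
    {"tx": 0, "ty": 0, "roll": 0, "tz": 5.9, "fingers": 25},
    {"tx": 0, "ty": 0, "roll": 0, "tz": 5.9, "fingers": 25},
    {"tx": 0, "ty": 0, "roll": 0, "tz": 5.9, "fingers": 25},
    {"tx": 0, "ty": 0, "roll": 0, "tz": 5.9, "fingers": 25}
  ],
  "grip_force": 60
}}

```text
t: 52.85
tool_pos: [499.8, 24.3, 39.2]
tool_rot: [180.0, 0.1, 84.8]
wrist_force: [-4.0, -4.4, 6.1]
opening: 28.4
grip_force: 60.4
```

>>> {"method": "carry_out", "body": {
  "plan": [
    {"tx": -0.3, "ty": 0, "roll": 0, "tz": 0, "fingers": 25},
    {"tx": -0.6, "ty": 0, "roll": 0, "tz": 0, "fingers": 25},
    {"tx": -0.9, "ty": 0, "roll": 0, "tz": 0, "fingers": 25},
    {"tx": -1.2, "ty": 0, "roll": 0, "tz": 0, "fingers": 25},
    {"tx": -1.5, "ty": 0, "roll": 0, "tz": 0, "fingers": 25},
    {"tx": -1.8, "ty": 0, "roll": 0, "tz": 0, "fingers": 25},
    {"tx": -1.8, "ty": 0, "roll": 0, "tz": 0, "fingers": 25}
  ]
}}

```text
t: 53.72
tool_pos: [498.5, 8.9, 39.2]
tool_rot: [180.0, -0.2, 84.7]
wrist_force: [-2.4, 4.7, 6.2]
opening: 28.2
grip_force: 60.4
```

The jaw is reopened by about 16 mm. On to insert C's −y ear.

>>> {"method": "carry_out", "body": {
  "plan": [
    {"tx": 0, "ty": 0, "roll": 0, "tz": 0, "fingers": 60},
    {"tx": 0, "ty": 0, "roll": 0, "tz": 0, "fingers": 60},
    {"tx": 0, "ty": 0, "roll": 0, "tz": 0, "fingers": 60},
    {"tx": 0, "ty": 0, "roll": 0, "tz": -5, "fingers": 60},
    {"tx": 0, "ty": 0, "roll": 0, "tz": -9, "fingers": 60},
    {"tx": 0, "ty": 0, "roll": 0, "tz": -9, "fingers": 60}
  ]
}}

```text
t: 54.48
tool_pos: [501.2, 6.6, 131.4]
tool_rot: [179.5, 0.0, 84.7]
wrist_force: [-0.0, -1.0, -0.1]
opening: 51.4
grip_force: 0.0
```

```bash
python3 - <<'E'
from m import *
import json,g
b=box(-22,22,-45,45,12)
C0=[447.5,381,np.radians(-9.3)]
edgefit([T],[b],C0,w=4); edgefit([S],[b+box(-22,22,-25,25,34)],C0,w=4); D=edgefit([T,S],[b,b+box(-22,22,-25,25,34)],C0,w=4)
json.dump([498.5,7.,128.,84.7],open('cmd.json','w'))
a=9.3; psi=90-a; e=np.array([np.sin(np.radians(a)),np.cos(np.radians(a))])
o=D[:2]+[.3,-.3]-38*e; Z=3
def P(th): t=np.radians(th); return (*(o+e*(83*(1-np.cos(t))+4*np.sin(t))),Z+83*np.sin(t)+4*(np.cos(t)-1),psi)
g.plan([[(*o,128,psi)],[(*o,Z,psi)]])
# jaw gap check
k=[506.5,92,np.radians(-5.3)]
for d in(T,S):
    q=cv2.cvtColor(d['img'],cv2.COLOR_RGB2GRAY).astype(float)
    print([(y,int(np.mean([map_coordinates(q,[[r[1]],[r[0]]],order=1)[0] for r in [proj(d,rot(k)@np.array([x,y,30.])+[k[0],k[1],0]) for x in(-6,0,6)]]))) for y in range(-36,9,3)])
E
```

```text
fit [447.6 380.8] -9.71 n 100 rms 0.26
{(0, 0): -0.5, (0, 1): -0.5, (0, 2): -0.3, (0, 3): -0.5}
fit [447.2 381.3] -8.57 n 160 rms 0.35
{(0, 0): -0.3, (0, 1): -0.2, (0, 2): 0.0, (0, 3): -0.2, (0, 4): 0.2, (0, 5): -0.0, (0, 6): -0.1, (0, 7): -0.2}
fit [447.3 381.2] -8.81 n 261 rms 0.39
{(0, 0): -0.5, (0, 1): -0.8, (0, 2): -0.3, (0, 3): -0.3, (1, 0): -0.2, (1, 1): -0.3, (1, 2): -0.2, (1, 3): -0.3, (1, 4): 0.2, (1, 5): -0.0, (1, 6): -0.0, (1, 7): -0.2}
CALL from [498.5, 7.0, 128.0, 84.7]
  tx 32.97 ty -8.79 tz 0.00 roll 0.070  dist 341
CALL from [441.4, 343.4, 128.0, 80.7]
  tx 0.00 ty 0.00 tz 12.50 roll -0.000  dist 125
[(-36, 160), (-33, 153), (-30, 128), (-27, 92), (-24, 84), (-21, 94), (-18, 103), (-15, 109), (-12, 113), (-9, 115), (-6, 115), (-3, 112), (0, 109), (3, 115), (6, 136)]
[(-36, 130), (-33, 130), (-30, 130), (-27, 128), (-24, 107), (-21, 75), (-18, 58), (-15, 42), (-12, 37), (-9, 36), (-6, 36), (-3, 38), (0, 75), (3, 112), (6, 120)]
```

Jaw face at clamp y ≈ −25 (gap about 25 mm). Going to C.

>>> {"method": "carry_out", "body": {
  "plan": [
    {"tx": 32.97, "ty": -8.79, "roll": 0.07, "tz": 0, "fingers": 60},
    {"tx": 32.97, "ty": -8.79, "roll": 0.07, "tz": 0, "fingers": 60},
    {"tx": 32.97, "ty": -8.79, "roll": 0.07, "tz": 0, "fingers": 60},
    {"tx": 32.97, "ty": -8.79, "roll": 0.07, "tz": 0, "fingers": 60},
    {"tx": 32.97, "ty": -8.79, "roll": 0.07, "tz": 0, "fingers": 60},
    {"tx": 32.97, "ty": -8.79, "roll": 0.07, "tz": 0, "fingers": 60},
    {"tx": 32.97, "ty": -8.79, "roll": 0.07, "tz": 4, "fingers": 60},
    {"tx": 32.97, "ty": -8.79, "roll": 0.07, "tz": 7, "fingers": 60},
    {"tx": 32.97, "ty": -8.79, "roll": 0.07, "tz": 7, "fingers": 60}
  ]
}}

```text
t: 55.7
tool_pos: [438.2, 341.8, 54.5]
tool_rot: [-179.6, 0.3, 80.7]
wrist_force: [1.0, -0.1, 0.4]
opening: 51.3
grip_force: 0.0
```

>>> {"method": "carry_out", "body": {
  "plan": [
    {"tx": 0, "ty": 0, "roll": 0, "tz": 2.5, "fingers": 60},
    {"tx": 0, "ty": 0, "roll": 0, "tz": 4.5, "fingers": 60},
    {"tx": 0, "ty": 0, "roll": 0, "tz": 5.5, "fingers": 60},
    {"tx": 0, "ty": 0, "roll": 0, "tz": 5.5, "fingers": 60}
  ]
}}

```text
t: 56.2
tool_pos: [441.1, 343.3, 3.1]
tool_rot: [-180.0, 0.0, 80.7]
wrist_force: [0.4, 1.7, -0.0]
opening: 51.0
grip_force: 0.0
```

>>> {"method": "carry_out", "body": {
  "plan": [
    {"tx": 0, "ty": 0, "roll": 0, "tz": 0, "fingers": 53},
    {"tx": 0, "ty": 0, "roll": 0, "tz": 0, "fingers": 51.1},
    {"tx": 0, "ty": 0, "roll": 0, "tz": 0, "fingers": 51.1},
    {"tx": 0, "ty": 0, "roll": 0, "tz": 0, "fingers": 51.1}
  ],
  "grip_force": 20
}}

```text
t: 56.7
tool_pos: [441.4, 343.7, 4.1]
tool_rot: [179.9, -0.0, 80.7]
wrist_force: [-1.2, -0.5, 6.3]
opening: 43.7
grip_force: 8.5
```

>>> {"method": "carry_out", "body": {
  "plan": [
    {"tx": 0, "ty": 0, "roll": 0, "tz": 0, "fingers": 51.2},
    {"tx": 0.07, "ty": 0, "roll": 0, "tz": -0.72, "fingers": 51.2},
    {"tx": 0.2, "ty": 0, "roll": 0, "tz": -1.44, "fingers": 51.2},
    {"tx": 0.39, "ty": 0, "roll": 0, "tz": -2.13, "fingers": 51.2},
    {"tx": 0.64, "ty": 0, "roll": 0, "tz": -2.81, "fingers": 51.2},
    {"tx": 0.64, "ty": 0, "roll": 0, "tz": -2.81, "fingers": 51.2}
  ]
}}

```text
t: 57.45
tool_pos: [442.8, 350.4, 32.1]
tool_rot: [179.9, -0.1, 80.7]
wrist_force: [-0.5, 0.7, -1.4]
opening: 43.9
grip_force: 4.9
```

```bash
python3 - <<'E'
from st import *
# wells-down flat = tilt +90 ; lifted -y end by th -> tilt 90-th ; +y local end is the -y world (held) end
a=np.radians(9.3);e=np.array([np.sin(a),np.cos(a)])
for th in(0,10,20,30):
    t=np.radians(th); F=np.array([447.6,380.9])+45*e
    c=F-45*np.cos(t)*e; z=4+45*np.sin(t)
    print(th,end=' '); sfit([c[0],c[1],z,90-th],-9.3,[BK[i] for i in(0,1,2,3,5,7,9,10)]+[((-22,-45,-8),(22,-45,-8)),((-22,-45,-8),(-22,-25,-8)),((-22,-25,-8),(22,-25,-8))],w=3,mask=(0,1,1,1))
E
```

```text
0 [447.6 383.6  16.8  70.8] rms 0.33 178 [(np.int64(0), 0.3), (np.int64(1), -0.0), (np.int64(2), -0.1), (np.int64(3), 0.3), (np.int64(4), 0.2), (np.int64(5), -0.3), (np.int64(6), 0.5), (np.int64(7), 0.4), (np.int64(8), 0.1), (np.int64(9), -0.3), (np.int64(10), 1.1)]
10 [447.7 383.5  17.   70.8] rms 0.33 180 [(np.int64(0), 0.3), (np.int64(1), 0.0), (np.int64(2), -0.2), (np.int64(3), 0.3), (np.int64(4), 0.2), (np.int64(5), -0.2), (np.int64(6), 0.5), (np.int64(7), 0.4), (np.int64(8), 0.1), (np.int64(9), -0.3), (np.int64(10), 1.1)]
20 [448.  383.5  17.5  70.8] rms 0.33 180 [(np.int64(0), 0.3), (np.int64(1), 0.0), (np.int64(2), -0.1), (np.int64(3), 0.3), (np.int64(4), 0.2), (np.int64(5), -0.2), (np.int64(6), 0.5), (np.int64(7), 0.4), (np.int64(8), 0.1), (np.int64(9), -0.3), (np.int64(10), 1.1)]
30 [448.6 383.4  18.3  70.7] rms 0.33 180 [(np.int64(0), 0.3), (np.int64(1), 0.0), (np.int64(2), 0.0), (np.int64(3), 0.3), (np.int64(4), 0.2), (np.int64(5), -0.2), (np.int64(6), 0.3), (np.int64(7), 0.4), (np.int64(8), 0.1), (np.int64(9), -0.3), (np.int64(10), 1.1)]
```

Tilted by 20°, exactly as commanded. Continue to vertical, then firm the grip and lift.

>>> {"method": "carry_out", "body": {
  "plan": [
    {"tx": 0.3, "ty": 0, "roll": 0, "tz": -0.65, "fingers": 51.2},
    {"tx": 0.68, "ty": 0, "roll": 0, "tz": -1.28, "fingers": 51.2},
    {"tx": 1.1, "ty": 0, "roll": 0, "tz": -1.87, "fingers": 51.2},
    {"tx": 1.56, "ty": 0, "roll": 0, "tz": -2.43, "fingers": 51.2},
    {"tx": 2.1, "ty": 0, "roll": 0, "tz": -2.94, "fingers": 51.2},
    {"tx": 2.64, "ty": 0, "roll": 0, "tz": -3.4, "fingers": 51.2},
    {"tx": 3.24, "ty": 0, "roll": 0, "tz": -3.81, "fingers": 51.2},
    {"tx": 3.86, "ty": 0, "roll": 0, "tz": -4.17, "fingers": 51.2},
    {"tx": 4.5, "ty": 0, "roll": 0, "tz": -4.47, "fingers": 51.2},
    {"tx": 5.2, "ty": 0, "roll": 0, "tz": -4.72, "fingers": 51.2}
  ]
}}

```text
t: 58.8
tool_pos: [450.7, 401.6, 78.9]
tool_rot: [180.0, -0.0, 80.7]
wrist_force: [-1.5, -0.9, 2.5]
opening: 43.7
grip_force: 4.3
```

>>> {"method": "carry_out", "body": {
  "plan": [
    {"tx": 0.7, "ty": 0, "roll": 0, "tz": -0.2, "fingers": 51.2},
    {"tx": 1.42, "ty": 0, "roll": 0, "tz": -0.31, "fingers": 51.2},
    {"tx": 2.1, "ty": 0, "roll": 0, "tz": -0.36, "fingers": 51.2},
    {"tx": 2.7, "ty": 0, "roll": 0, "tz": -0.38, "fingers": 51.2},
    {"tx": 2.7, "ty": 0, "roll": 0, "tz": -0.38, "fingers": 51.2}
  ]
}}

```text
t: 59.42
tool_pos: [455.1, 428.6, 82.5]
tool_rot: [180.0, -0.1, 80.7]
wrist_force: [-0.7, 0.7, 5.5]
opening: 43.4
grip_force: 4.9
```

>>> {"method": "carry_out", "body": {
  "plan": [
    {"tx": 0, "ty": 0, "roll": 0, "tz": 0, "fingers": 45},
    {"tx": 0, "ty": 0, "roll": 0, "tz": 0, "fingers": 40},
    {"tx": 0, "ty": 0, "roll": 0, "tz": 0, "fingers": 40},
    {"tx": 0, "ty": 0, "roll": 0, "tz": -2, "fingers": 40},
    {"tx": 0, "ty": 0, "roll": 0, "tz": -4, "fingers": 40},
    {"tx": 0, "ty": 0, "roll": 0, "tz": -5.78, "fingers": 40},
    {"tx": 0, "ty": 0, "roll": 0, "tz": -5.78, "fingers": 40}
  ],
  "grip_force": 60
}}

```text
t: 60.3
tool_pos: [455.6, 427.9, 140.4]
tool_rot: [179.9, -0.1, 80.7]
wrist_force: [0.4, -0.3, -2.2]
opening: 41.3
grip_force: 60.9
```

```bash
python3 - <<'E'
from st import *
import g,json
st=arm.state();print(st['tool_pos'])
a=np.radians(9.3);e=np.array([np.sin(a),np.cos(a)])
c=np.array([441.4,343.4])+85.4*e; json.dump([*c,140.1,80.7],open('cmd.json','w'));print(c)
for t in(-5,0,5): sfit([c[0],c[1]-4,108,t],-9.3,BK+TP[6:],mask=(0,1,1,1))
g.plan([[(505.8,80,140,84.7)],[(505.8,80,94,84.7)]])
E
```

```text
[454.47591878 427.13127559 138.77396729]
[455.20096632 427.67747818]
[455.2 423.5 107.5  -4.6] rms 0.9 133 [(np.int64(0), -0.3), (np.int64(2), 0.6), (np.int64(3), 1.3), (np.int64(4), -0.2), (np.int64(5), 0.3), (np.int64(6), 1.5), (np.int64(7), 0.3), (np.int64(9), -1.4), (np.int64(10), -0.2), (np.int64(11), 0.2), (np.int64(14), -1.2)]
[455.2 419.3 107.6   5. ] rms 0.68 202 [(np.int64(0), -0.5), (np.int64(1), 1.6), (np.int64(2), -0.7), (np.int64(3), -0.2), (np.int64(4), 1.0), (np.int64(5), -0.2), (np.int64(6), 1.0), (np.int64(7), 0.0), (np.int64(8), -0.0), (np.int64(9), -0.3), (np.int64(10), -0.2), (np.int64(11), 0.2), (np.int64(12), -0.3), (np.int64(13), 0.3), (np.int64(14), -1.0), (np.int64(15), 1.0)]
[455.2 419.2 107.7   5.1] rms 0.7 203 [(np.int64(0), -0.5), (np.int64(1), 1.7), (np.int64(2), -0.8), (np.int64(3), -0.3), (np.int64(4), 1.0), (np.int64(5), -0.2), (np.int64(6), 1.0), (np.int64(7), 0.0), (np.int64(9), -0.2), (np.int64(10), -0.2), (np.int64(11), 0.2), (np.int64(12), -0.4), (np.int64(13), 0.0), (np.int64(14), -0.7), (np.int64(15), 1.2)]
CALL from [455.2, 427.7, 140.1, 80.7]
  tx -33.49 ty 10.61 tz 0.01 roll -0.070  dist 351
CALL from [505.8, 80.0, 140.0, 84.7]
  tx -0.00 ty 0.00 tz 4.60 roll 0.000  dist 46
```

>>> {"method": "carry_out", "body": {
  "plan": [
    {"tx": -33.79, "ty": 10.61, "roll": -0.07, "tz": 0, "fingers": 40},
    {"tx": -33.79, "ty": 10.61, "roll": -0.07, "tz": 0, "fingers": 40},
    {"tx": -33.79, "ty": 10.61, "roll": -0.07, "tz": 0, "fingers": 40},
    {"tx": -33.79, "ty": 10.61, "roll": -0.07, "tz": 0, "fingers": 40},
    {"tx": -33.79, "ty": 10.61, "roll": -0.07, "tz": 0, "fingers": 40},
    {"tx": -33.79, "ty": 10.61, "roll": -0.07, "tz": 0, "fingers": 40},
    {"tx": -33.79, "ty": 10.61, "roll": -0.07, "tz": 0, "fingers": 40},
    {"tx": -33.79, "ty": 10.61, "roll": -0.07, "tz": 1.7, "fingers": 40},
    {"tx": -33.79, "ty": 10.61, "roll": -0.07, "tz": 1.7, "fingers": 40},
    {"tx": -33.79, "ty": 10.61, "roll": -0.07, "tz": 1.7, "fingers": 40}
  ]
}}

```text
t: 61.65
tool_pos: [504.9, 77.9, 122.9]
tool_rot: [-180.0, -0.0, 84.8]
wrist_force: [0.7, 0.5, -2.0]
opening: 41.4
grip_force: 61.3
```

```bash
python3 - <<'E'
from st import *
print(arm.state()['tool_pos'])
for t in(-3,2,6): sfit([505.4,74,90,t],-5.3,BK,mask=(0,1,1,1))
E
```

```text
[505.3627308   77.74653879 123.41472468]
[505.4  70.5  87.4   5. ] rms 0.62 136 [(np.int64(0), -0.8), (np.int64(1), 0.2), (np.int64(2), 0.0), (np.int64(3), 0.5), (np.int64(4), 0.0), (np.int64(5), 0.9), (np.int64(6), -1.1), (np.int64(7), -0.5), (np.int64(8), 0.2)]
[505.4  70.5  87.5   5.1] rms 0.61 134 [(np.int64(0), -0.8), (np.int64(1), 0.0), (np.int64(2), 0.0), (np.int64(3), 0.5), (np.int64(4), -0.0), (np.int64(5), 0.9), (np.int64(6), -1.3), (np.int64(7), -0.5), (np.int64(8), 0.3)]
[505.4  70.5  87.4   5. ] rms 0.62 136 [(np.int64(0), -0.8), (np.int64(1), 0.2), (np.int64(2), 0.0), (np.int64(3), 0.5), (np.int64(4), 0.0), (np.int64(5), 0.9), (np.int64(6), -1.1), (np.int64(7), -0.5), (np.int64(8), 0.2)]
```

>>> {"method": "carry_out", "body": {
  "plan": [
    {"tx": 0, "ty": 0, "roll": 0, "tz": 0.8, "fingers": 40},
    {"tx": 0, "ty": 0, "roll": 0, "tz": 1.6, "fingers": 40},
    {"tx": 0, "ty": 0, "roll": 0, "tz": 2.3, "fingers": 40},
    {"tx": 0, "ty": 0, "roll": 0, "tz": 2.9, "fingers": 40},
    {"tx": 0, "ty": 0, "roll": 0, "tz": 3.2, "fingers": 40},
    {"tx": 0, "ty": 0, "roll": 0, "tz": 3.2, "fingers": 40}
  ]
}}

```text
t: 62.5
tool_pos: [504.8, 77.1, 91.3]
tool_rot: [-180.0, 0.0, 84.7]
wrist_force: [-1.4, -0.7, 1.0]
opening: 41.0
grip_force: 61.6
```

>>> {"method": "carry_out", "body": {
  "plan": [
    {"tx": 0, "ty": 0, "roll": 0, "tz": 0.15, "fingers": 40},
    {"tx": 0, "ty": 0, "roll": 0, "tz": 0.15, "fingers": 40}
  ]
}}

```text
t: 62.75
tool_pos: [504.9, 77.1, 91.0]
tool_rot: [180.0, 0.0, 84.7]
wrist_force: [-3.8, -0.4, 9.7]
opening: 41.4
grip_force: 62.5
```

>>> {"method": "carry_out", "body": {
  "plan": [
    {"tx": 0.1, "ty": 0, "roll": 0, "tz": -0.12, "fingers": 40},
    {"tx": 0.3, "ty": 0, "roll": 0, "tz": -0.12, "fingers": 40},
    {"tx": 0.5, "ty": 0, "roll": 0, "tz": -0.12, "fingers": 40},
    {"tx": 0.7, "ty": 0, "roll": 0, "tz": -0.12, "fingers": 40},
    {"tx": 0.7, "ty": 0, "roll": 0, "tz": -0.12, "fingers": 40}
  ]
}}

```text
t: 63.38
tool_pos: [506.0, 84.1, 91.1]
tool_rot: [180.0, 0.0, 84.8]
wrist_force: [-1.5, -2.1, 5.8]
opening: 41.3
grip_force: 61.8
```

>>> {"method": "carry_out", "body": {
  "plan": [
    {"tx": 0.1, "ty": 0, "roll": 0, "tz": 0, "fingers": 40},
    {"tx": 0.2, "ty": 0, "roll": 0, "tz": 0, "fingers": 40},
    {"tx": 0.25, "ty": 0, "roll": 0, "tz": 0, "fingers": 40},
    {"tx": 0.25, "ty": 0, "roll": 0, "tz": 0, "fingers": 40}
  ]
}}

```text
t: 63.88
tool_pos: [506.3, 86.3, 91.1]
tool_rot: [180.0, 0.0, 84.8]
wrist_force: [-1.5, -1.6, 3.9]
opening: 41.2
grip_force: 61.7
```

>>> {"method": "carry_out", "body": {
  "plan": [
    {"tx": 0.1, "ty": 0, "roll": 0, "tz": 0, "fingers": 40},
    {"tx": 0.2, "ty": 0, "roll": 0, "tz": 0, "fingers": 40},
    {"tx": 0.2, "ty": 0, "roll": 0, "tz": 0, "fingers": 40}
  ]
}}

```text
t: 64.25
tool_pos: [506.4, 88.2, 91.1]
tool_rot: [180.0, 0.1, 84.8]
wrist_force: [-2.0, -1.4, 5.5]
opening: 41.1
grip_force: 61.6
```

>>> {"method": "carry_out", "body": {
  "plan": [
    {"tx": 0, "ty": 0, "roll": 0, "tz": 0, "fingers": 49},
    {"tx": 0, "ty": 0, "roll": 0, "tz": 0, "fingers": 51},
    {"tx": 0, "ty": 0, "roll": 0, "tz": 0, "fingers": 53},
    {"tx": 0, "ty": 0, "roll": 0, "tz": 0, "fingers": 56},
    {"tx": 0, "ty": 0, "roll": 0, "tz": -2, "fingers": 60},
    {"tx": 0, "ty": 0, "roll": 0, "tz": -6, "fingers": 60},
    {"tx": -4, "ty": 0, "roll": 0, "tz": -7, "fingers": 60},
    {"tx": -8.1, "ty": 0, "roll": 0, "tz": -7, "fingers": 60},
    {"tx": -8.1, "ty": 0, "roll": 0, "tz": -7, "fingers": 60}
  ]
}}

```text
t: 65.38
tool_pos: [498.7, 6.0, 160.9]
tool_rot: [180.0, 0.0, 84.5]
wrist_force: [0.1, 0.4, -0.7]
opening: 51.6
grip_force: 0.0
```

```bash
python3 - <<'E'
from st import *
print(arm.state()['tool_pos'])
for t in(-8,0,8): sfit([506,85,57,t],-5.3,TP,mask=(0,1,1,1))
E
```

```text
[498.66345858   8.0945181  160.62688783]
[506.   85.9  56.5  -5.3] rms 0.52 152 [(np.int64(0), -0.0), (np.int64(1), 0.2), (np.int64(2), 0.1), (np.int64(3), 0.0), (np.int64(4), 0.4), (np.int64(5), 0.2), (np.int64(6), -0.3), (np.int64(8), 0.0), (np.int64(9), -1.1), (np.int64(10), 1.1)]
[506.   85.9  56.6  -5.3] rms 0.51 152 [(np.int64(0), -0.0), (np.int64(1), 0.2), (np.int64(2), 0.1), (np.int64(3), -0.0), (np.int64(4), 0.4), (np.int64(5), 0.1), (np.int64(6), -0.3), (np.int64(8), -0.0), (np.int64(9), -1.1), (np.int64(10), 1.1)]
[506.   85.9  56.5  -5.2] rms 0.51 152 [(np.int64(0), 0.0), (np.int64(1), 0.2), (np.int64(2), 0.1), (np.int64(3), 0.0), (np.int64(4), 0.4), (np.int64(5), 0.0), (np.int64(6), -0.2), (np.int64(8), 0.0), (np.int64(9), -1.0), (np.int64(10), 1.1)]
```

Leaning 5°, exactly as specified. Close the jaw.

>>> {"method": "carry_out", "body": {
  "plan": [
    {"tx": 0, "ty": 0, "roll": 0, "tz": 4, "fingers": 60},
    {"tx": 0, "ty": 0, "roll": 0, "tz": 8, "fingers": 60},
    {"tx": 0, "ty": 0, "roll": 0, "tz": 11, "fingers": 60},
    {"tx": 0, "ty": 0, "roll": 0, "tz": 12.2, "fingers": 60},
    {"tx": 0, "ty": 0, "roll": 0, "tz": 12.2, "fingers": 60},
    {"tx": 0, "ty": 0, "roll": 0, "tz": 12.2, "fingers": 25},
    {"tx": 0, "ty": 0, "roll": 0, "tz": 12.2, "fingers": 25},
    {"tx": 0, "ty": 0, "roll": 0, "tz": 12.2, "fingers": 25},
    {"tx": 0, "ty": 0, "roll": 0, "tz": 12.2, "fingers": 25}
  ]
}}

```text
t: 66.6
tool_pos: [498.4, 8.2, 40.2]
tool_rot: [180.0, -0.0, 84.7]
wrist_force: [-3.2, 0.6, 5.9]
opening: 28.5
grip_force: 59.5
```

>>> {"method": "carry_out", "body": {
  "plan": [
    {"tx": 0.2, "ty": 0, "roll": 0, "tz": 0, "fingers": 25},
    {"tx": 0.4, "ty": 0, "roll": 0, "tz": 0, "fingers": 25},
    {"tx": 0.6, "ty": 0, "roll": 0, "tz": 0, "fingers": 25},
    {"tx": 0.8, "ty": 0, "roll": 0, "tz": 0, "fingers": 25},
    {"tx": 1.0, "ty": 0, "roll": 0, "tz": 0, "fingers": 25},
    {"tx": 1.2, "ty": 0, "roll": 0, "tz": 0, "fingers": 25},
    {"tx": 1.4, "ty": 0, "roll": 0, "tz": 0, "fingers": 25},
    {"tx": 1.4, "ty": 0, "roll": 0, "tz": 0, "fingers": 25}
  ]
}}

```text
t: 67.6
tool_pos: [499.5, 20.5, 40.2]
tool_rot: [180.0, 0.2, 84.8]
wrist_force: [-4.6, -5.8, 5.7]
opening: 28.4
grip_force: 59.6
```

>>> {"method": "carry_out", "body": {
  "plan": [
    {"tx": 0.15, "ty": 0, "roll": 0, "tz": 0, "fingers": 25},
    {"tx": 0.3, "ty": 0, "roll": 0, "tz": 0, "fingers": 25},
    {"tx": 0.4, "ty": 0, "roll": 0, "tz": 0, "fingers": 25},
    {"tx": 0.4, "ty": 0, "roll": 0, "tz": 0, "fingers": 25}
  ]
}}

```text
t: 68.1
tool_pos: [499.7, 23.6, 40.2]
tool_rot: [-180.0, 0.2, 84.8]
wrist_force: [-3.3, -8.3, 5.0]
opening: 28.4
grip_force: 59.6
```

>>> {"method": "carry_out", "body": {
  "plan": [
    {"tx": 0.2, "ty": 0, "roll": 0, "tz": 0, "fingers": 25},
    {"tx": 0.4, "ty": 0, "roll": 0, "tz": 0, "fingers": 25},
    {"tx": 0.4, "ty": 0, "roll": 0, "tz": 0, "fingers": 25}
  ]
}}

```text
t: 68.47
tool_pos: [499.8, 23.7, 40.2]
tool_rot: [-180.0, 0.6, 85.0]
wrist_force: [-5.8, -21.8, 6.1]
opening: 28.6
grip_force: 59.6
```

>>> {"method": "carry_out", "body": {
  "plan": [
    {"tx": -0.4, "ty": 0, "roll": 0, "tz": 0, "fingers": 60},
    {"tx": -0.4, "ty": 0, "roll": 0, "tz": 0, "fingers": 60},
    {"tx": -0.4, "ty": 0, "roll": 0, "tz": 0, "fingers": 60},
    {"tx": -0.4, "ty": 0, "roll": 0, "tz": -5, "fingers": 60},
    {"tx": -2, "ty": 0, "roll": 0, "tz": -9, "fingers": 60},
    {"tx": -4, "ty": 0, "roll": 0, "tz": -11, "fingers": 60},
    {"tx": -4, "ty": 0, "roll": 0, "tz": -11, "fingers": 60}
  ]
}}

```text
t: 69.35
tool_pos: [498.5, -10.4, 150.5]
tool_rot: [179.7, 0.0, 84.7]
wrist_force: [-0.5, 0.4, -0.4]
opening: 51.1
grip_force: 0.0
```

```bash
python3 - <<'E'
from st import *
import g,json
print(arm.state()['tool_pos'])
for t in(-5,0): sfit([506,84,57,t],-5.3,TP,mask=(0,1,0,1),cams=(S,T))
p=np.radians(84.7)
# commanded chain from (506.3,88.5,90.8)
s=-81+14+4+4-40; c=np.array([506.3,88.5])+s*np.array([np.cos(p),np.sin(p)]); print(c)
json.dump([*c,90.8+70-122+110,84.7],open('cmd.json','w'))
g.plan([[(506.2,88.5,148.8,84.7)],[(506.2,88.5,84,84.7)],[(506.2,88.5,150,84.7)],[(540,190,150,84.7)]])
E
```

```text
[496.62512442  -9.30655189 148.19817159]
[ 5.06e+02  8.39e+01  5.70e+01 -1.00e-01] rms 0.54 268 [(np.int64(0), -0.0), (np.int64(1), 0.2), (np.int64(2), 0.5), (np.int64(3), -0.2), (np.int64(4), -0.0), (np.int64(5), 0.2), (np.int64(6), -0.0), (np.int64(7), -0.0), (np.int64(8), 0.0), (np.int64(9), -0.7), (np.int64(10), 0.2)]
[ 5.06e+02  8.38e+01  5.70e+01 -2.00e-01] rms 0.54 269 [(np.int64(0), 0.0), (np.int64(1), 0.2), (np.int64(2), 0.5), (np.int64(3), -0.3), (np.int64(4), 0.0), (np.int64(5), 0.3), (np.int64(6), 0.0), (np.int64(7), 0.0), (np.int64(8), -0.0), (np.int64(9), -0.8), (np.int64(10), 0.2)]
[497.15531184 -10.07674512]
CALL from [497.2, -10.1, 148.8, 84.7]
  tx 9.90 ty -0.01 tz 0.00 roll 0.000  dist 99
CALL from [506.2, 88.5, 148.8, 84.7]
  tx -0.00 ty 0.00 tz 6.48 roll 0.000  dist 65
CALL from [506.2, 88.5, 84.0, 84.7]
  tx -0.00 ty 0.00 tz -6.60 roll 0.000  dist 66
CALL from [506.2, 88.5, 150.0, 84.7]
  tx 10.42 ty 2.43 tz 0.00 roll 0.000  dist 107
```

Clamped upright. Take it afresh, pull it out, and carry it to the mat.

>>> {"method": "carry_out", "body": {
  "plan": [
    {"tx": 5, "ty": -0.01, "roll": 0, "tz": 0, "fingers": 60},
    {"tx": 9.9, "ty": -0.01, "roll": 0, "tz": 0, "fingers": 60},
    {"tx": 9.9, "ty": -0.01, "roll": 0, "tz": 0, "fingers": 60},
    {"tx": 9.9, "ty": -0.01, "roll": 0, "tz": 3, "fingers": 60},
    {"tx": 9.9, "ty": -0.01, "roll": 0, "tz": 5.4, "fingers": 60},
    {"tx": 9.9, "ty": -0.01, "roll": 0, "tz": 6.48, "fingers": 60},
    {"tx": 9.9, "ty": -0.01, "roll": 0, "tz": 6.48, "fingers": 60},
    {"tx": 9.9, "ty": -0.01, "roll": 0, "tz": 6.48, "fingers": 40},
    {"tx": 9.9, "ty": -0.01, "roll": 0, "tz": 6.48, "fingers": 40},
    {"tx": 9.9, "ty": -0.01, "roll": 0, "tz": 6.48, "fingers": 40}
  ],
  "grip_force": 60
}}

```text
t: 70.7
tool_pos: [506.1, 88.5, 84.5]
tool_rot: [180.0, 0.0, 84.7]
wrist_force: [-1.0, -1.5, -0.3]
opening: 42.3
grip_force: 61.6
```

>>> {"method": "carry_out", "body": {
  "plan": [
    {"tx": 0, "ty": 0, "roll": 0, "tz": -1, "fingers": 40},
    {"tx": 0, "ty": 0, "roll": 0, "tz": -2, "fingers": 40},
    {"tx": 0, "ty": 0, "roll": 0, "tz": -3, "fingers": 40},
    {"tx": 0, "ty": 0, "roll": 0, "tz": -4.5, "fingers": 40},
    {"tx": 0, "ty": 0, "roll": 0, "tz": -6.6, "fingers": 40},
    {"tx": 0, "ty": 0, "roll": 0, "tz": -6.6, "fingers": 40}
  ]
}}

```text
t: 71.45
tool_pos: [507.8, 88.7, 152.4]
tool_rot: [179.7, -0.0, 84.7]
wrist_force: [-0.6, 1.1, -2.2]
opening: 42.1
grip_force: 62.9
```

>>> {"method": "carry_out", "body": {
  "plan": [
    {"tx": 4, "ty": 1, "roll": 0, "tz": 0, "fingers": 40},
    {"tx": 8, "ty": 2, "roll": 0, "tz": 0, "fingers": 40},
    {"tx": 10.42, "ty": 2.43, "roll": 0, "tz": 0, "fingers": 40},
    {"tx": 10.42, "ty": 2.43, "roll": 0, "tz": 3, "fingers": 40},
    {"tx": 10.42, "ty": 2.43, "roll": 0, "tz": 5.5, "fingers": 40},
    {"tx": 10.42, "ty": 2.43, "roll": 0, "tz": 6.8, "fingers": 40},
    {"tx": 10.42, "ty": 2.43, "roll": 0, "tz": 6.8, "fingers": 40}
  ]
}}

```text
t: 72.32
tool_pos: [539.1, 189.9, 81.0]
tool_rot: [-179.9, 0.0, 84.7]
wrist_force: [-0.8, 1.0, -1.4]
opening: 41.8
grip_force: 62.7
```

>>> {"method": "carry_out", "body": {
  "plan": [
    {"tx": 0, "ty": 0, "roll": 0, "tz": 0.3, "fingers": 40},
    {"tx": 0, "ty": 0, "roll": 0, "tz": 0.6, "fingers": 40},
    {"tx": 0, "ty": 0, "roll": 0, "tz": 0.7, "fingers": 40},
    {"tx": 0, "ty": 0, "roll": 0, "tz": 0.7, "fingers": 40}
  ]
}}

```text
t: 72.82
tool_pos: [540.5, 190.3, 76.4]
tool_rot: [179.9, -0.0, 84.7]
wrist_force: [-1.6, -0.0, 5.6]
opening: 41.9
grip_force: 63.4
```

```bash
python3 - <<'E'
from st import *
for t in(-3,3): sfit([539.8,186,49,t],-5.3,BK+TP[6:],mask=(0,1,1,1))
E
```

```text
[539.8 185.4  46.9   0.6] rms 0.55 211 [(np.int64(0), -0.3), (np.int64(1), 0.4), (np.int64(2), 0.3), (np.int64(3), 0.2), (np.int64(4), -0.2), (np.int64(5), 0.0), (np.int64(6), 0.0), (np.int64(7), 0.0), (np.int64(8), -0.1), (np.int64(9), -0.7), (np.int64(10), 0.2), (np.int64(11), 0.4), (np.int64(12), -1.3)]
[539.8 185.3  46.9   0.7] rms 0.51 212 [(np.int64(0), -0.2), (np.int64(1), 0.4), (np.int64(2), 0.3), (np.int64(3), 0.3), (np.int64(4), -0.3), (np.int64(5), -0.0), (np.int64(6), -0.0), (np.int64(7), 0.0), (np.int64(8), -0.2), (np.int64(9), -0.8), (np.int64(10), 0.2), (np.int64(11), 0.4), (np.int64(12), -1.2)]
```

Same situation as before; repeat the lay-down.

>>> {"method": "carry_out", "body": {
  "plan": [
    {"tx": 0, "ty": 0, "roll": 0, "tz": 0, "fingers": 50.8},
    {"tx": 0, "ty": 0, "roll": 0, "tz": 0, "fingers": 51.1},
    {"tx": 0, "ty": 0, "roll": 0, "tz": 0, "fingers": 51.1},
    {"tx": 0.44, "ty": 0, "roll": 0, "tz": 0, "fingers": 51.1},
    {"tx": 0.87, "ty": 0, "roll": 0, "tz": 0, "fingers": 51.1},
    {"tx": 1.3, "ty": 0, "roll": 0, "tz": 0.05, "fingers": 51.1},
    {"tx": 1.73, "ty": 0, "roll": 0, "tz": 0.1, "fingers": 51.1}
  ]
}}

```text
t: 73.8
tool_pos: [541.8, 207.8, 74.1]
tool_rot: [180.0, -0.0, 84.7]
wrist_force: [0.8, -0.4, 4.0]
opening: 43.7
grip_force: 10.7
```

>>> {"method": "carry_out", "body": {
  "plan": [
    {"tx": 0.85, "ty": 0, "roll": 0, "tz": 0.18, "fingers": 51.1},
    {"tx": 1.68, "ty": 0, "roll": 0, "tz": 0.45, "fingers": 51.1},
    {"tx": 2.47, "ty": 0, "roll": 0, "tz": 0.81, "fingers": 51.1},
    {"tx": 3.23, "ty": 0, "roll": 0, "tz": 1.25, "fingers": 51.1},
    {"tx": 3.96, "ty": 0, "roll": 0, "tz": 1.79, "fingers": 51.1},
    {"tx": 4.8, "ty": 0, "roll": 0, "tz": 2.16, "fingers": 51.1},
    {"tx": 5.51, "ty": 0, "roll": 0, "tz": 2.59, "fingers": 51.1},
    {"tx": 6.17, "ty": 0, "roll": 0, "tz": 3.1, "fingers": 51.1}
  ]
}}

```text
t: 74.8
tool_pos: [547.1, 269.3, 42.7]
tool_rot: [-180.0, -0.0, 84.7]
wrist_force: [0.6, -1.2, 1.7]
opening: 43.8
grip_force: 10.9
```

>>> {"method": "carry_out", "body": {
  "plan": [
    {"tx": 0.58, "ty": 0, "roll": 0, "tz": 0.59, "fingers": 51.1},
    {"tx": 1.09, "ty": 0, "roll": 0, "tz": 1.25, "fingers": 51.1},
    {"tx": 1.47, "ty": 0, "roll": 0, "tz": 1.86, "fingers": 51.1},
    {"tx": 1.77, "ty": 0, "roll": 0, "tz": 2.5, "fingers": 51.1},
    {"tx": 1.77, "ty": 0, "roll": 0, "tz": 2.5, "fingers": 51.1}
  ]
}}

```text
t: 75.42
tool_pos: [548.4, 286.3, 17.4]
tool_rot: [-180.0, 0.0, 84.7]
wrist_force: [0.5, 0.3, -0.8]
opening: 43.9
grip_force: 10.7
```

```bash
python3 - <<'E'
from st import *
e=[((-22,-45,0),(22,-45,0)),((-22,-45,0),(-22,20,0)),((22,-45,0),(22,45,0)),((-22,45,0),(22,45,0)),((-22,45,-8),(22,45,-8)),((22,-45,-8),(22,-25,-8)),((22,-25,-8),(22,-25,-30)),((22,-25,-30),(22,25,-30))]
for t in(-90,-75): sfit([545,245,34,t],-5.3,e,mask=(0,1,1,1))
E
```

```text
[545.  246.1  33.6 -89.1] rms 0.47 119 [(np.int64(0), 0.0), (np.int64(1), -0.0), (np.int64(2), -0.4), (np.int64(3), -1.2), (np.int64(4), -1.2), (np.int64(5), 0.5), (np.int64(6), 0.0), (np.int64(7), -0.3)]
[545.  246.1  33.6 -89.1] rms 0.47 119 [(np.int64(0), 0.0), (np.int64(1), -0.0), (np.int64(2), -0.4), (np.int64(3), -1.2), (np.int64(4), -1.2), (np.int64(5), 0.5), (np.int64(6), 0.0), (np.int64(7), -0.3)]
```

Flat, wells up. Back off and measure.

>>> {"method": "carry_out", "body": {
  "plan": [
    {"tx": 0, "ty": 0, "roll": 0, "tz": 0, "fingers": 56},
    {"tx": 0, "ty": 0, "roll": 0, "tz": 0, "fingers": 60},
    {"tx": 0, "ty": 0, "roll": 0, "tz": -4, "fingers": 60},
    {"tx": 0, "ty": 0, "roll": 0, "tz": -9, "fingers": 60},
    {"tx": 6, "ty": -6, "roll": 0, "tz": -11, "fingers": 60},
    {"tx": 8, "ty": -12, "roll": 0, "tz": -11, "fingers": 60},
    {"tx": 8, "ty": -16, "roll": 0, "tz": -11, "fingers": 60},
    {"tx": 8, "ty": -16, "roll": 0, "tz": -11, "fingers": 60}
  ]
}}

```text
t: 76.53
tool_pos: [391.9, 380.9, 128.2]
tool_rot: [-179.8, 0.1, 85.0]
wrist_force: [0.5, 0.0, -0.5]
opening: 51.2
grip_force: 0.0
```

```bash
python3 - <<'E'
from m import *
import json,g
b=box(-22,22,-45,45,34)
p=edgefit([T],[b],[545,246.7,np.radians(-5.3)],w=4); edgefit([S],[b],[545,246.7,np.radians(-5.3)],w=4)
json.dump([397.,380.7,128.,84.7],open('cmd.json','w')); print(arm.state()['tool_pos'])
ps=90+np.degrees(p[2]); X=p[:2]
t=np.array([452.1-1.5,-197.9+.8])
g.plan([[(*X,100,ps)],[(*X,7,ps)],[(*X,150,ps)],[(*t,150,81.56)]])
# seated check
for n,q in(('p1',(436.9,-300.8)),('p2',(509.1,-311.5)),('p4',(524.3,-208.6))):
    print(n);edgefit([T,S],[box(-22,22,-45,45,63)]*2,[*q,np.radians(-8.44)],w=2.5)
E
```

```text
fit [546.1 246.1] -5.39 n 100 rms 0.3
{(0, 0): -0.5, (0, 1): -0.7, (0, 2): -0.5, (0, 3): -0.8}
fit [545.9 246.9] -5.22 n 100 rms 0.18
{(0, 0): -0.2, (0, 1): -0.3, (0, 2): -0.3, (0, 3): -0.2}
[396.63204852 380.97847809 128.48052404]
CALL from [397.0, 380.7, 128.0, 84.7]
  tx -12.02 ty 16.09 tz 2.80 roll 0.002  dist 203
CALL from [546.1, 246.2, 100.0, 84.6]
  tx -0.00 ty -0.00 tz 9.30 roll -0.000  dist 93
CALL from [546.1, 246.2, 7.0, 84.6]
  tx -0.00 ty -0.00 tz -14.30 roll -0.000  dist 143
CALL from [546.1, 246.2, 150.0, 84.6]
  tx -45.03 ty -5.33 tz 0.00 roll 0.053  dist 453
p1
fit [ 436.3 -300.2] -8.36 n 135 rms 0.52
{(0, 0): -1.0, (0, 1): -0.3, (0, 2): 0.2, (0, 3): -0.1, (1, 0): 1.0, (1, 1): -0.3, (1, 2): -0.3, (1, 3): -0.5}
p2
fit [ 508.9 -311.3] -8.42 n 132 rms 0.54
{(0, 0): -1.0, (0, 1): -0.3, (0, 2): -0.0, (0, 3): 0.0, (1, 0): 1.0, (1, 1): -0.0, (1, 2): -0.5, (1, 3): -0.2}
p4
fit [ 525.4 -198.6] -8.1 n 164 rms 0.51
{(0, 0): 0.4, (0, 1): -0.6, (0, 2): 0.5, (0, 3): -0.1, (1, 0): 0.1, (1, 1): -0.1, (1, 2): 1.3, (1, 3): -0.3}
```

```bash
python3 - <<'E'
from m import *
h=[480.6,-254.7,np.radians(-8.44)]
for d,n in((T,'T'),(S,'S')):
  q=cv2.cvtColor(d['img'],cv2.COLOR_RGB2GRAY).astype(float)
  for c in((-36.5,-52),(36.5,-52),(36.5,52)):
    P=lambda x,y:proj(d,rot(h)@np.array([c[0]+x,c[1]+y,63.])+[h[0],h[1],0])
    v=lambda x,y:map_coordinates(q,[[P(x,y)[1]],[P(x,y)[0]]],order=1)[0]
    print(n,c,[int(min(v(-10,y),v(10,y),v(-12,y),v(12,y))) for y in range(-52,53,4)],'| x',[int(v(x,-30)) for x in range(-28,29,4)])
E
```

```text
T (-36.5, -52) [113, 144, 139, 146, 105, 41, 40, 99, 140, 108, 42, 38, 99, 142, 108, 41, 38, 100, 142, 109, 43, 39, 97, 147, 137, 107, 111] | x [159, 149, 140, 95, 33, 47, 110, 142, 110, 48, 36, 89, 135, 155, 161]
T (36.5, -52) [115, 142, 144, 147, 107, 42, 42, 101, 140, 106, 42, 42, 99, 139, 105, 42, 42, 102, 140, 108, 43, 41, 101, 145, 131, 104, 107] | x [157, 145, 140, 98, 39, 45, 107, 142, 112, 52, 37, 93, 136, 151, 160]
T (36.5, 52) [107, 104, 122, 146, 104, 43, 43, 104, 140, 102, 43, 42, 96, 142, 110, 42, 42, 105, 142, 108, 46, 42, 103, 146, 140, 152, 151] | x [104, 112, 130, 93, 39, 42, 109, 140, 108, 48, 35, 89, 126, 115, 104]
S (-36.5, -52) [124, 121, 116, 113, 83, 37, 27, 58, 93, 77, 34, 31, 70, 102, 86, 36, 26, 64, 102, 86, 37, 25, 64, 106, 113, 85, 72] | x [107, 91, 94, 60, 25, 42, 90, 111, 74, 30, 34, 83, 100, 75, 91]
S (36.5, -52) [125, 121, 116, 112, 78, 30, 24, 67, 99, 75, 31, 27, 66, 100, 78, 30, 25, 66, 103, 80, 27, 26, 72, 113, 112, 82, 68] | x [90, 97, 100, 64, 20, 41, 93, 111, 77, 28, 25, 69, 93, 81, 101]
S (36.5, 52) [68, 76, 96, 110, 76, 27, 23, 64, 102, 76, 29, 26, 74, 110, 79, 27, 27, 75, 110, 81, 26, 22, 71, 112, 113, 86, 110] | x [79, 89, 101, 57, 20, 33, 90, 114, 75, 26, 27, 73, 93, 64, 77]
```

>>> {"method": "carry_out", "body": {
  "plan": [
    {"tx": -3, "ty": 4, "roll": 0, "tz": 0, "fingers": 80},
    {"tx": -6, "ty": 8, "roll": 0, "tz": 0, "fingers": 80},
    {"tx": -9, "ty": 12, "roll": 0, "tz": 0, "fingers": 80},
    {"tx": -12.02, "ty": 16.09, "roll": 0.002, "tz": 0, "fingers": 80},
    {"tx": -12.02, "ty": 16.09, "roll": 0.002, "tz": 0, "fingers": 80},
    {"tx": -12.02, "ty": 16.09, "roll": 0.002, "tz": 2.8, "fingers": 80},
    {"tx": -12.02, "ty": 16.09, "roll": 0.002, "tz": 2.8, "fingers": 80}
  ]
}}

```text
t: 77.6
tool_pos: [544.4, 245.3, 97.9]
tool_rot: [-179.7, 0.1, 84.5]
wrist_force: [-0.2, 0.3, 0.0]
opening: 68.2
grip_force: 0.0
```

>>> {"method": "carry_out", "body": {
  "plan": [
    {"tx": 0, "ty": 0, "roll": 0, "tz": 5, "fingers": 80},
    {"tx": 0, "ty": 0, "roll": 0, "tz": 8, "fingers": 80},
    {"tx": 0, "ty": 0, "roll": 0, "tz": 9.3, "fingers": 80},
    {"tx": 0, "ty": 0, "roll": 0, "tz": 9.3, "fingers": 80},
    {"tx": 0, "ty": 0, "roll": 0, "tz": 9.3, "fingers": 30},
    {"tx": 0, "ty": 0, "roll": 0, "tz": 9.3, "fingers": 30},
    {"tx": 0, "ty": 0, "roll": 0, "tz": 9.3, "fingers": 30},
    {"tx": 0, "ty": 0, "roll": 0, "tz": 9.3, "fingers": 30},
    {"tx": 0, "ty": 0, "roll": 0, "tz": 9.3, "fingers": 30}
  ],
  "grip_force": 50
}}

```text
t: 78.72
tool_pos: [547.2, 246.8, 8.8]
tool_rot: [179.8, -0.1, 84.6]
wrist_force: [-1.0, 0.6, 7.2]
opening: 43.1
grip_force: 53.5
```

>>> {"method": "carry_out", "body": {
  "plan": [
    {"tx": 0, "ty": 0, "roll": 0, "tz": 0, "fingers": 30},
    {"tx": 0, "ty": 0, "roll": 0, "tz": -4, "fingers": 30},
    {"tx": 0, "ty": 0, "roll": 0, "tz": -8, "fingers": 30},
    {"tx": 0, "ty": 0, "roll": 0, "tz": -12, "fingers": 30},
    {"tx": 0, "ty": 0, "roll": 0, "tz": -14.3, "fingers": 30},
    {"tx": 0, "ty": 0, "roll": 0, "tz": -14.3, "fingers": 30}
  ]
}}

```text
t: 79.47
tool_pos: [547.1, 246.6, 152.1]
tool_rot: [179.8, -0.1, 84.6]
wrist_force: [0.5, 0.1, -1.5]
opening: 43.1
grip_force: 52.7
```

The well pattern in all three pockets sits symmetrically about the pocket centres, so all three are seated. Now the last one goes to pocket 3.

>>> {"method": "carry_out", "body": {
  "plan": [
    {"tx": -45.03, "ty": -5.33, "roll": 0.053, "tz": 0, "fingers": 30},
    {"tx": -45.03, "ty": -5.33, "roll": 0.053, "tz": 0, "fingers": 30},
    {"tx": -45.03, "ty": -5.33, "roll": 0.053, "tz": 0, "fingers": 30},
    {"tx": -45.03, "ty": -5.33, "roll": 0.053, "tz": 0, "fingers": 30},
    {"tx": -45.03, "ty": -5.33, "roll": 0.053, "tz": 0, "fingers": 30},
    {"tx": -45.03, "ty": -5.33, "roll": 0.053, "tz": 0, "fingers": 30},
    {"tx": -45.03, "ty": -5.33, "roll": 0.053, "tz": 0, "fingers": 30},
    {"tx": -45.03, "ty": -5.33, "roll": 0.053, "tz": 0, "fingers": 30},
    {"tx": -45.03, "ty": -5.33, "roll": 0.053, "tz": 0, "fingers": 30},
    {"tx": -45.03, "ty": -5.33, "roll": 0.053, "tz": 0, "fingers": 30}
  ]
}}

```text
t: 80.72
tool_pos: [450.3, -195.3, 149.3]
tool_rot: [-179.9, -0.1, 81.6]
wrist_force: [-0.1, 0.4, -2.9]
opening: 42.9
grip_force: 52.5
```

>>> {"method": "carry_out", "body": {
  "plan": [
    {"tx": 0, "ty": 0, "roll": 0, "tz": 4, "fingers": 30},
    {"tx": 0, "ty": 0, "roll": 0, "tz": 8, "fingers": 30},
    {"tx": 0, "ty": 0, "roll": 0, "tz": 8, "fingers": 30},
    {"tx": 0, "ty": 0, "roll": 0, "tz": 8, "fingers": 30}
  ]
}}

```text
t: 81.22
tool_pos: [451.7, -196.5, 71.0]
tool_rot: [179.9, 0.0, 81.7]
wrist_force: [0.3, -1.0, -0.9]
opening: 42.8
grip_force: 52.4
```

```bash
python3 - <<'E'
from m import *
p=[450.6,-197.1,np.radians(-8.44)]
for d in(T,S):
  g=cv2.cvtColor(d['img'],cv2.COLOR_RGB2GRAY).astype(float)
  for x in(-17,0,17):
    print(x,[(y,int(map_coordinates(g,[[q[1]],[q[0]]],order=1)[0])) for y in range(22,64,3) for q in [proj(d,rot(p)@np.array([x,y,97.])+[p[0],p[1],0])]])
E
```

```text
-17 [(22, 147), (25, 143), (28, 138), (31, 138), (34, 142), (37, 150), (40, 152), (43, 147), (46, 141), (49, 157), (52, 166), (55, 165), (58, 140), (61, 101)]
0 [(22, 154), (25, 150), (28, 141), (31, 138), (34, 145), (37, 152), (40, 154), (43, 150), (46, 146), (49, 158), (52, 166), (55, 162), (58, 133), (61, 97)]
17 [(22, 148), (25, 124), (28, 90), (31, 75), (34, 95), (37, 129), (40, 151), (43, 153), (46, 148), (49, 157), (52, 164), (55, 159), (58, 136), (61, 100)]
-17 [(22, 118), (25, 113), (28, 103), (31, 103), (34, 116), (37, 123), (40, 122), (43, 114), (46, 89), (49, 60), (52, 48), (55, 46), (58, 61), (61, 103)]
0 [(22, 133), (25, 130), (28, 121), (31, 116), (34, 123), (37, 130), (40, 134), (43, 131), (46, 107), (49, 73), (52, 50), (55, 38), (58, 56), (61, 98)]
17 [(22, 124), (25, 107), (28, 74), (31, 56), (34, 71), (37, 100), (40, 125), (43, 127), (46, 104), (49, 74), (52, 52), (55, 41), (58, 59), (61, 102)]
```

>>> {"method": "carry_out", "body": {
  "plan": [
    {"tx": 0, "ty": 0, "roll": 0, "tz": 1, "fingers": 30},
    {"tx": 0, "ty": 0, "roll": 0, "tz": 2, "fingers": 30},
    {"tx": 0, "ty": 0, "roll": 0, "tz": 2.6, "fingers": 30},
    {"tx": 0, "ty": 0, "roll": 0, "tz": 3, "fingers": 30},
    {"tx": 0, "ty": 0, "roll": 0, "tz": 3, "fingers": 30}
  ]
}}

```text
t: 81.95
tool_pos: [450.4, -196.9, 39.5]
tool_rot: [-180.0, -0.0, 81.6]
wrist_force: [1.4, -0.1, -2.6]
opening: 43.1
grip_force: 52.5
```

>>> {"method": "carry_out", "body": {
  "plan": [
    {"tx": 0, "ty": 0, "roll": 0, "tz": 0.2, "fingers": 30},
    {"tx": 0, "ty": 0, "roll": 0, "tz": 0.3, "fingers": 30},
    {"tx": 0, "ty": 0, "roll": 0, "tz": 0.3, "fingers": 30}
  ]
}}

```text
t: 82.32
tool_pos: [450.9, -197.2, 37.8]
tool_rot: [179.9, 0.0, 81.6]
wrist_force: [-2.0, 0.5, 4.5]
opening: 43.4
grip_force: 53.2
```

```bash
python3 - <<'E'
from h import *
h=np.array([480.6,-254.7]);a=np.radians(-8.44);R=np.array([[np.cos(a),-np.sin(a)],[np.sin(a),np.cos(a)]])
# ball px: top image ~ (470,244); scene ~(201,147)
T=arm.get_image('top');S=arm.get_image('scene')
for d,uv in((T,(285+556/3,228+48/3)),(S,(170+92/3,95+157/3))):
    p=ray(d,*uv,117); print(p.round(1), (R.T@(p[:2]-h)).round(1))
import json,g
json.dump([450.6,-197.1,167.,81.56],open('cmd.json','w'))
for q in((128,-60),(128,-22),(128,22)): print(q,(h+R@q).round(1))
t=h+R@[128,-62]; t2=h+R@[128,28]; t3=h+R@[128,-30]
g.plan([[(*t,200,171.56-180+0)]])
E
```

```text
[ 604.2 -292.   117. ] [127.7 -18.8]
[ 603.1 -289.9  117. ] [126.4 -16.9]
(128, -60) [ 598.4 -332.8]
(128, -22) [ 604.  -295.2]
(128, 22) [ 610.4 -251.7]
CALL from [450.6, -197.1, 167.0, 81.6]
  tx -11.46 ty 16.61 tz -3.30 roll 1.571  dist 204
```

All four are seated. Next I'll release, shut the fingers and go beside the lever's −y side (ball at heater (127.5, −19)).

>>> {"method": "carry_out", "body": {
  "plan": [
    {"tx": 0, "ty": 0, "roll": 0, "tz": 0, "fingers": 65},
    {"tx": 0, "ty": 0, "roll": 0, "tz": 0, "fingers": 65},
    {"tx": 0, "ty": 0, "roll": 0, "tz": 0, "fingers": 65},
    {"tx": 0, "ty": 0, "roll": 0, "tz": -4, "fingers": 65},
    {"tx": 0, "ty": 0, "roll": 0, "tz": -9, "fingers": 65},
    {"tx": 0, "ty": 0, "roll": 0, "tz": -13, "fingers": 65},
    {"tx": 0, "ty": 0, "roll": 0, "tz": -13, "fingers": 0},
    {"tx": -11.06, "ty": 5, "roll": 0, "tz": -13, "fingers": 0},
    {"tx": -11.06, "ty": 11, "roll": 0, "tz": -13, "fingers": 0},
    {"tx": -11.06, "ty": 16.6, "roll": 0, "tz": -13, "fingers": 0}
  ]
}}

```text
t: 83.68
tool_pos: [573.1, -323.0, 165.5]
tool_rot: [-179.9, -0.0, 81.4]
wrist_force: [0.6, -0.8, 0.2]
opening: 0.3
grip_force: 0.0
```

>>> {"method": "carry_out", "body": {
  "plan": [
    {"tx": 0, "ty": 0, "roll": 0, "tz": 0, "fingers": 0},
    {"tx": 0, "ty": 0, "roll": 0, "tz": 0, "fingers": 0},
    {"tx": 0, "ty": 0, "roll": 0, "tz": 3, "fingers": 0},
    {"tx": 0, "ty": 0, "roll": 0, "tz": 5.5, "fingers": 0},
    {"tx": 0, "ty": 0, "roll": 0, "tz": 5.5, "fingers": 0}
  ]
}}

```text
t: 84.3
tool_pos: [570.2, -318.8, 110.0]
tool_rot: [-179.7, -0.2, 81.6]
wrist_force: [-0.6, -0.6, 0.3]
opening: -0.1
grip_force: 0.0
```

>>> {"method": "carry_out", "body": {
  "plan": [
    {"tx": 0.8, "ty": 0, "roll": 0, "tz": 0, "fingers": 0},
    {"tx": 1.6, "ty": 0, "roll": 0, "tz": 0, "fingers": 0},
    {"tx": 2.4, "ty": 0, "roll": 0, "tz": 0, "fingers": 0},
    {"tx": 3.2, "ty": 0, "roll": 0, "tz": 0, "fingers": 0},
    {"tx": 4, "ty": 0, "roll": 0, "tz": 0, "fingers": 0},
    {"tx": 4.6, "ty": 0, "roll": 0, "tz": 0, "fingers": 0},
    {"tx": 5.1, "ty": 0, "roll": 0, "tz": 0, "fingers": 0},
    {"tx": 5.1, "ty": 0, "roll": 0, "tz": 0, "fingers": 0}
  ]
}}

```text
t: 85.3
tool_pos: [580.9, -269.9, 111.9]
tool_rot: [180.0, -0.0, 81.6]
wrist_force: [-1.2, 0.4, 0.1]
opening: -0.4
grip_force: 0.0
```

The earlier move was truncated, so I passed beside the ball with no contact. Go up, back, and re-approach properly.

>>> {"method": "carry_out", "body": {
  "plan": [
    {"tx": 0, "ty": 0, "roll": 0, "tz": -3, "fingers": 0},
    {"tx": 0, "ty": 0, "roll": 0, "tz": -5, "fingers": 0},
    {"tx": -3, "ty": 0, "roll": 0, "tz": -5, "fingers": 0},
    {"tx": -5.75, "ty": 0, "roll": 0, "tz": -5, "fingers": 0},
    {"tx": -5.75, "ty": 2.74, "roll": 0, "tz": -5, "fingers": 0},
    {"tx": -5.75, "ty": 2.74, "roll": 0, "tz": -2, "fingers": 0},
    {"tx": -5.75, "ty": 2.74, "roll": 0, "tz": 0, "fingers": 0},
    {"tx": -5.75, "ty": 2.74, "roll": 0, "tz": 0, "fingers": 0}
  ]
}}

```text
t: 86.3
tool_pos: [598.2, -330.7, 109.9]
tool_rot: [-179.8, -0.1, 81.6]
wrist_force: [0.4, 0.3, 0.1]
opening: 0.6
grip_force: 0.0
```

```bash
python3 - <<'E'
from h import *
h=np.array([480.6,-254.7]);a=np.radians(-8.44);R=np.array([[np.cos(a),-np.sin(a)],[np.sin(a),np.cos(a)]])
p=arm.state()['tool_pos'];print(p,R.T@(p[:2]-h))
S=arm.get_image('scene');g=cv2.cvtColor(S['img'],cv2.COLOR_RGB2GRAY)[125:175:2,185:225:2]
for r in g: print(' '.join('%3d'%v for v in r))
E
```

```text
[ 598.18958233 -330.73468801  109.87726226] [127.47598727 -57.95218999]
  8   6   7   9  24  68  73  73  73  73  73  79 117 137 137 136 135 137 137 127
 10   9  22  19  25  69  74  73  75  80  89 115 133 134 136 137 136 128 130 128
 11  30  41  48  20  64  92 106 110 126 130 136 134 134 135 129 130 122 126 122
 17  50  34  51  30  80 128 134 134 132 134 137 136 133 133 128 105  67  86 122
 14  49  42  43  42  57 128 133 132 131 129 114 125 132 103 120  63  23  51 115
 11  39  51  37  47  42 123 133 132 133 130 116 103 120  90  91 104  97 114 100
 11  28  53  33  52  74 131 134 139 140 139 140 122 101 127 105  91 123 109  36
 27  18  48  41  47 103 131 120 137 140 141 142 144 140 133 107  56  82 112  86
 92  30  43  49  55  94 104  67  73 110 135 142 137 113  87  75  51  47  74 112
107  71  57  63  82  84  25  10   9  23  86 119  92  78  77  75  57  44  44  63
 78  74  77  89  91  38   7   9  10   8  23  68  77  76  76  77  64  44  40  41
 76  76 101 130 115  31   6   8  10   6  10  66  82  77  77  77  64  49  52  42
 76  63  60 102 126  53   4   5   7   6  20 102 116  83  76  81  84 
[... 271 characters left out ...]
  90 106  76  50  61  85  81  76  59  68  95 130 138 104  88
139 140 139 108  82  58  49  46  47  50  77  83  51  37  42  65  97 117  93  84
139 140 135  85  83  76  72  71  56  42  58  70  46  39  41  44  76  99 113  97
140 140 134  76  76  85  85  77  45  36  39  41  41  40  37  34  59  85  96 116
132 140 135  86  50  77  84  71  32  33  40  40  38  34  32  43  73  85  87  95
 87 132 119  71  36  49  75  82  68  33  37  36  31  40  62  81  86  86  88  88
 48  88 128 109  58  31  48  76  83  67  37  36  51  74  84  86  86  86  87  86
 46  48  88 130 100  55  31  47  74  82  73  73  85  85  84  85  86  85  80  67
 46  46  48  87 129 110  53  30  47  74  82  84  84  84  84  83  81  72  57  48
```

Now at heater (127.5, −58) with the ball still at the off position (scene (201,147)). Push +y.

>>> {"method": "carry_out", "body": {
  "plan": [
    {"tx": 0.8, "ty": 0, "roll": 0, "tz": 0, "fingers": 0},
    {"tx": 1.6, "ty": 0, "roll": 0, "tz": 0, "fingers": 0},
    {"tx": 2.4, "ty": 0, "roll": 0, "tz": 0, "fingers": 0},
    {"tx": 3.2, "ty": 0, "roll": 0, "tz": 0, "fingers": 0},
    {"tx": 4, "ty": 0, "roll": 0, "tz": 0, "fingers": 0},
    {"tx": 4.6, "ty": 0, "roll": 0, "tz": 0, "fingers": 0},
    {"tx": 5.2, "ty": 0, "roll": 0, "tz": 0, "fingers": 0},
    {"tx": 5.5, "ty": 0, "roll": 0, "tz": 0, "fingers": 0},
    {"tx": 5.5, "ty": 0, "roll": 0, "tz": 0, "fingers": 0}
  ]
}}

```text
t: 87.48
tool_pos: [607.3, -276.5, 111.5]
tool_rot: [-180.0, -0.0, 81.6]
wrist_force: [0.2, -1.1, -1.4]
opening: -0.1
grip_force: 0.7
```

>>> {"method": "carry_out", "body": {
  "plan": [
    {"tx": 0.2, "ty": 0, "roll": 0, "tz": 0, "fingers": 0},
    {"tx": 0.4, "ty": 0, "roll": 0, "tz": 0, "fingers": 0},
    {"tx": 0.6, "ty": 0, "roll": 0, "tz": 0, "fingers": 0},
    {"tx": 0.6, "ty": 0, "roll": 0, "tz": 0, "fingers": 0}
  ]
}}

```text
t: 87.98
tool_pos: [607.4, -276.1, 111.7]
tool_rot: [-180.0, 0.5, 81.6]
wrist_force: [-2.5, -13.2, -3.8]
opening: 0.2
grip_force: 6.3
```

The lever is against its stop. Withdraw and look.

>>> {"method": "carry_out", "body": {
  "plan": [
    {"tx": -2, "ty": 0, "roll": 0, "tz": 0, "fingers": 0},
    {"tx": -3, "ty": 0, "roll": 0, "tz": -2, "fingers": 0},
    {"tx": -3, "ty": 0, "roll": 0, "tz": -7, "fingers": 0},
    {"tx": -3, "ty": 0, "roll": 0, "tz": -12, "fingers": 0},
    {"tx": 6, "ty": -2, "roll": 0, "tz": -16, "fingers": 0},
    {"tx": 12, "ty": -8, "roll": 0, "tz": -16, "fingers": 0},
    {"tx": 20, "ty": -14, "roll": 0, "tz": -16, "fingers": 0},
    {"tx": 30, "ty": -14, "roll": 0, "tz": -16, "fingers": 0},
    {"tx": 30, "ty": -14, "roll": 0, "tz": -16, "fingers": 0},
    {"tx": 30, "ty": -14, "roll": 0, "tz": -16, "fingers": 0}
  ]
}}

```text
t: 89.22
tool_pos: [512.8, 48.9, 272.5]
tool_rot: [-180.0, -0.1, 81.6]
wrist_force: [1.1, 0.2, -0.4]
opening: -0.2
grip_force: 0.0
```

```bash
python3 - <<'E'
from m import *
a=cv2.resize(S['img'][95:230,165:335,::-1],None,fx=2.8,fy=2.8,interpolation=cv2.INTER_CUBIC)
b=cv2.resize(T['img'][225:355,395:510,::-1],None,fx=2.7,fy=2.9,interpolation=cv2.INTER_CUBIC)
h=max(a.shape[0],b.shape[0]);P=lambda i:np.pad(i,((0,h-i.shape[0]),(0,0),(0,0)))
cv2.imwrite('pics/fin.png',np.hstack([P(a),P(b)])); print(np.hstack([P(a),P(b)]).shape)
for n,q in(('p3',(452.1,-197.9)),): edgefit([T,S],[box(-22,22,-45,45,63)]*2,[*q,np.radians(-8.44)],w=2)
E
```

```text
(378, 786, 3)
fit [ 452. -197.] -8.08 n 179 rms 0.39
{(0, 0): -0.0, (0, 1): -0.1, (0, 2): -0.5, (0, 3): -0.2, (1, 0): -0.3, (1, 1): -0.3, (1, 2): 0.3, (1, 3): -0.2}
```

View pics/fin.png

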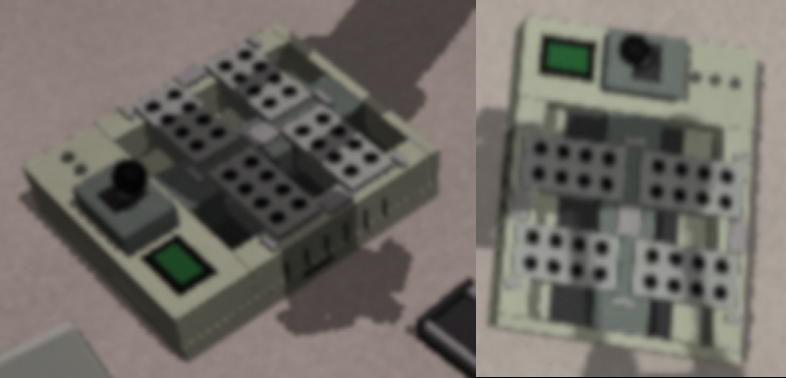

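All four inserts sit wells up in their pockets, and the lever ball (crop (130,178) / (633,48)) now leans to +y. Handing in.

```bash
python3 -c "
from workcell import arm
print(arm.finish_job())"
```

```text
the job is handed in; nothing more can be done
None
```

All four inserts are seated wells up in the heater, the two wells-down ones turned over one at a time with the clamp, the power lever is pushed to its on stop, and the job is handed in at about 89 s; no verdict was returned.

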